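# Charge the stone polisher in the inlay workshop

## Robot

A 7-joint arm with a two-finger parallel gripper is mounted at the origin on the work surface. World frame = base frame: x ahead of the robot, y to its left, z up, the work surface at z = 0. Lengths are in mm, angles in rad, forces in N, time in s.
With the tool pointing down it reaches from about 400 to 875 mm from the base axis. Payload 4.4 kg.
Tool frame: the origin (TCP) lies midway between the tips of the shut fingers; the grasp point (between the pads) lies behind it (ctrl.grip_point_offset is the x of the grasp point in the tool frame, in mm); x points along the fingers, z is the direction in which the jaws open and shut, and the axes are right-handed (so a half turn about x gives the same grasp; the last joint's range is limited). The gripper opens to 85 mm and grips with 20 to 120 N. Pads are 22 mm wide; open, the fingers measure 114 mm over their backs; the gripper's body (76 mm by 85 mm) begins 54 mm behind the grasp point. The pads swing forward as they close: fully open they stand 13 mm farther back than shut.
Start: joints at [-1.354, 0.628, 0.038, 1.517, -0.027, 0.996, -0.02], TCP at [181.355, 624.202, 231.313] pointing down, gripper open.
Joint ranges: [-3.06, 3.06], [-0.37, 2.12], [-1.25, 1.32], [0.18, 2.47], [-1.1, 4.24], [0.23, 1.98], [-2.94, 2.94]. Speed limits (rad/s): [2.57, 2.57, 3.14, 3.14, 3.14, 3.14, 3.14].

## Interface

Orientations are given as [roll, pitch, yaw] about the fixed x, y, z axes, in that order (R = Rz(yaw) Ry(pitch) Rx(roll)).
In Python, from cell import status, eyes, ctrl gives the robot as it stands. The module is installed in compiled form; this text tells all that it offers.
- The arm moves only by the tool apply_moves, never from a script. Its argument "targets" is a list of rows, each a list of 3 entries, a list of its own where there are three numbers: the shift along the tool's x, y, z in mm, then the turn about the tool's x in degrees, then the finger opening in mm, from 0 to 85.4. In form: [[[dx, dy, dz], roll, claw], ...]. A call has 1 to 10 rows; each row shifts and turns the pose as measured when the row begins, along the tool's axes as they then stand; what a row does not reach is not made up. A row lasts 1/8 s, in which the tool goes at most 62.5 mm and 10.7 degrees, less where a joint would pass 70% of its speed; a pose out of reach is approached as far as the arm can. A call is refused whole if a number of a shift passes 62.5 or a number of a turn 10.7, either way. A call with a gripper value outside its range is refused whole. The fingers move at their own pace and stop on an object; the grip force is fixed at half the most. Time passes only in rows, so rows that do not move let the fingers close. It gives the time, the measured TCP pose, the force and the opening at its end, in the units of the state.
- status.read_state(): the state, without advancing time (a new reading comes with each control period).
- eyes.get_image(name): name is "scene" or "side" or "wrist"; returns (picture, depth): 400x640x3 uint8, blue, green, red; 400x640 float32, mm along the optical axis (not along the pixel's ray), 0 where there is no reading.
- eyes.camera_params(name): a dict with "fx", "fy", "cx", "cy" (pixels), "R" (3x3) and "t" (3): a world point X has camera coordinates R X + t. Camera axes: x right, y down, z forward; pixel columns grow to the right and rows downward; lengths in mm; the calibration is good to about 2 mm. A picture is of the moment at which its call begins: read the wrist's pose just before it. camera_params takes no time and is no camera call; for the wrist camera it gives the pose at the moment of the call.
- ctrl.finish_job(): hands the job in, once; it reports no verdict.
The state is a dict: "clock": time; "qpos": joint angles; "qd": joint speeds; "tau": joint torques, N m; "eef_pos": TCP position; "tool_rot": TCP orientation; "force": force on the tool from outside, world axes, zero at the start; "torque": the same for the moment, N m; "width": finger opening in mm.
Only numpy, scipy, OpenCV 4.12 (cv2) and the standard library are available. Lean on these libraries where they do the work, as an engineer would, in place of code of your own. Each camera call takes 0.05 s, during which the arm holds its last target.

## Task

First lever the snug inlaid lid of the stone polisher up off its spring catches with the pry iron, not taking hold of the lid before it has sprung up; after that gather every loose stone blank on the bench in the tipping tray where it stands on the bench, then tip the trayful into the polisher's open mouth (no feeding stones in by hand), and last throw the polisher's switch lever fully over. Leave the lid lying right way up in the middle of the cork mat, the pry iron flat on its rubber mat and the tray standing flat on the bench. Do not disturb the cup, bottle, jar, tile, brush or sanding block.

Things in the scene. Friction and masses are not known exactly. Their poses are not given: they have to be found in the camera images.
- machine: Fixed teal stone polisher, a low box. Origin at bench level below the centre of its mouth; x points away from the robot, y left. Box x -125 to 95, y -95 to 150 mm; flat deck at z 100. Mouth 130 x 130 mm inside, with a steel collar 8 mm thick, top at z 114; hopper floor at z 30. Two sprung catches in the mouth's front wall (y +-35) hold the lid's front edge.
- fulcrum (a point): Top of the round steel pry bar (12 mm diameter, 100 mm long along the machine's y) on the front edge of the deck, on which the blade is levered: machine frame x -118, y 0, z 104 mm.
- lid: Eight-sided white and orange inlaid lid, 164 x 164 x 7 mm, 450 g, closing the mouth at the start. Origin at the slab's underside centre, axes as the machine's when closed (origin then at machine z 114 mm). Brass knob, 22 mm diameter, at its centre from z 7 to 39 mm; plug below, 121 x 124 mm, z -20 to 0. Origin 24 mm above the bench when lying on the mat.
- lid_lip (a point): Front lower edge of the lid's lip (lid frame x -103, y 0, z 0), 50 mm wide, overhanging the deck by 30 mm in front of the collar, 14 mm clear below (10 above the pry bar). Some 15 to 20 N up at the lip frees it: it gives after rising 9 to 12 mm, then stays propped 12 to 15 mm above its closed height, the lid hinging on its rear edge; then it lifts by the knob.
- tool: Pry iron, 160 g, flat on the rubber mat at the start. Dark wood handle block x -45 to 45, y -12 to 12, z 0 to 44 mm, gripped from above across its 24 mm width; steel blade 34 mm wide and 4 mm thick (z 0 to 4) runs from the handle to the tip at x 120 mm. Origin under the middle of the handle.
- tool_mat: Fixed black rubber mat, 80 (x) x 240 (y) x 3 mm, for the pry iron. Origin at its centre, bench level. The iron's handle belongs on it, lying flat.
- lid_mat: Fixed cork mat, 180 x 180 x 4 mm, for the lid. Origin at its centre, bench level.
- tray: Aluminium tipping tray, 280 g; origin at its underside, x towards the pouring lip. Inside x -63 to 75, y -58 to 58 mm, smooth floor at z 4; side and rear walls 30 mm high; no front wall, the floor ramps up at 13 degrees from x 40 to the lip at x 76, z 12. Outside width 124 mm. Stones slide out when the lip is tipped down 40 to 50 degrees.
- tray_grip (a point): Middle of the tray's blue grip tab at the rear (tray frame x -70, y 0, z 62 mm). The tab is 10 mm thick (along x), 50 mm wide, top at z 80 mm: pinch it from above across its thickness.
- stone0: A chunky polished stone blank, an eight-sided domed button 32 to 33 mm across and 23 to 24 mm high, 40 g, flat side down at the start; origin at the centre of its flat face. May be absent (None). 
- stone1: A chunky polished stone blank, an eight-sided domed button 32 to 33 mm across and 23 to 24 mm high, 40 g, flat side down at the start; origin at the centre of its flat face. May be absent (None). 
- stone2: A chunky polished stone blank, an eight-sided domed button 32 to 33 mm across and 23 to 24 mm high, 40 g, flat side down at the start; origin at the centre of its flat face. May be absent (None). 
- stone3: A chunky polished stone blank, an eight-sided domed button 32 to 33 mm across and 23 to 24 mm high, 40 g, flat side down at the start; origin at the centre of its flat face. May be absent (None). 
- switch (a joint): Switch lever on the polisher's deck, at x 0, y 118 mm in the machine's frame; pivot 122 mm above the bench on an axis along the machine's y, 70 mm long with a red ball of 26 mm. 0: leaning 0.5 rad from upright towards the robot; 1.0 rad: thrown fully over, away from the robot; it stays where it is left (light friction, under 2 N at the ball).
- switch_tip (a point): Centre of the red ball of the switch lever.
- cup: Bystander: steel drinking cup, 68 mm diameter, 90 mm high, loose. Origin under its centre.
- block: Bystander: terracotta sanding block, 50 x 30 x 18 mm, loose.
- bottle: Bystander: bottle, 60 mm diameter, 150 mm high, loose. Origin under its centre.
- jar: Bystander: amber jar, 64 mm diameter, 80 mm high, loose. Origin under its centre.
- tile: Bystander: marble tile, 90 x 90 x 10 mm, loose.
- brush: Bystander: brush lying on the bench, loose.
Not all that is in view belongs to the job. Leave any purple look-alike of the tray alone.

How it is judged:
By the outcome, as a careful person would: the job done as asked, in the order asked, and still so for the second after the job is handed in, with the robot touching nothing.
Of stone0, stone1, stone2, stone3 only 2 to 4 are there at a start; the rules pass over those that are not, and their reading is None.
At some moment in a run one of stone0, stone1, stone2, stone3 may be knocked a few centimetres aside while the robot is not near it.
It also fails if it takes over 210 s, if anything falls off the work surface, if the arm or the gripper's body presses on something with over 40 N, if the wrist force passes 120 N, or if a joint passes its speed limit or range.

## Working session

There is one attempt and no reset: what is moved stays moved. The work goes in short steps, Python scripts to look and compute and a tool call to move; the robot and the scene stay as the last step left them, time stands still between calls to the robot, and variables do not carry over. Pictures are saved under pics/ and viewed, and the job is handed in when it is done.

Besides the shell and the picture viewer there is one more tool, called after "Emit:" as name(argument=value, ...) on one line, values as JSON. apply_moves: Moves the arm, as the interface text tells. Its arguments: {"type":"object","properties":{"targets":{"type":"array"}},"required":["targets"]}

```bash
ls; mkdir -p pics; python3 - <<'E'
from cell import status, eyes, ctrl
import cv2,json
print(status.read_state()); print(ctrl.grip_point_offset)
for n in("scene","side","wrist"):
    p=eyes.camera_params(n); print(n,p)
    im,d=eyes.get_image(n); cv2.imwrite(f"pics/{n}0.png",im)
    import numpy as np; np.save(f"pics/{n}0d.npy",d)
E
```

```text
pics
{'clock': 0.0, 'qpos': array([-1.35380896,  0.62930772,  0.03843825,  1.51837765, -0.02699563,
        0.99631276, -0.0199785 ]), 'qd': array([ 1.06400550e-03, -2.21268384e-07,  1.27026807e-03, -1.17652281e-04,
        7.20165173e-04, -1.02592211e-03,  5.30853722e-04]), 'tau': array([-9.35445387e-04, -5.63395107e+01,  1.22586206e+00, -1.93443847e+01,
        1.09527333e-02,  1.04088211e-02,  2.05970980e-05]), 'eef_pos': array([181.16688157, 623.58452104, 230.4108343 ]), 'tool_rot': array([-3.12851131,  1.56890871, -1.8404757 ]), 'force': array([-0.35380864,  0.34453333, -0.70182168]), 'torque': array([ 0.02079621,  0.01443765, -0.01754601]), 'width': 85.44159885756861}
-18.700000000000003
scene {'fx': 373.4480422797005, 'fy': 373.4480422797005, 'cx': 325.30122716257773, 'cy': 201.93390707025, 'R': array([[ 0.82919443,  0.55895586,  0.00222283],
       [ 0.2961952 , -0.43601735, -0.84979837],
       [-0.47403058,  0.70530647, -0.52710321]]), 't': array([-365.96362001,  -83.77988935, 1466.98482519])}
side {'fx': 380.9865251419395, 'fy': 380.9865251419395, 'cx': 321.23332104959536, 'cy': 200.10918276360198, 'R': array([[ 0.71753853, -0.69631563, -0.01682265],
       [-0.48994532, -0.48741682, -0.72275752],
       [ 0.49506771,  0.52684855, -0.69089693]]), 't': array([-428.56915024,  275.14070819,  955.10307114])}
wrist {'fx': 329.8852287485274, 'fy': 329.8852287485274, 'cx': 327.0744967813731, 'cy': 203.54812272423516, 'R': array([[ 2.79126078e-01,  9.60254188e-01, -7.26341521e-04],
       [ 9.15756431e-01, -2.65963755e-01,  3.01087096e-01],
       [ 2.88926964e-01, -8.47064123e-02, -9.53596368e-01]]), 't': array([-648.77682419,  -39.27625786,  378.60949697])}
```

Stones: red scene(291,241)/side(326,252), blue (249,279)/(381,291), green (275,297)/(408,272). Those in the compartment box are décor. The white tray is at (333,264) and the purple one is a look-alike. The real lid is the one with a knob on the polisher at (392,204); the plate at (464,224) is a decoy.

```bash
cat > h.py <<'E'
from cell import status, eyes, ctrl
import numpy as np, cv2
np.set_printoptions(precision=1,suppress=True)
from scipy.spatial.transform import Rotation as Ro
def ray(p,u,v,z):
    R=np.array(p["R"]);t=np.array(p["t"]);C=-R.T@t
    d=R.T@np.array([(u-p["cx"])/p["fx"],(v-p["cy"])/p["fy"],1.])
    return C+d*(z-C[2])/d[2]
def cloud(p,d):
    R=np.array(p["R"]);t=np.array(p["t"])
    v,u=np.mgrid[0:d.shape[0],0:d.shape[1]]
    c=np.stack([(u-p["cx"])/p["fx"]*d,(v-p["cy"])/p["fy"]*d,d],-1)
    return (c-t)@R
def pix(p,X):
    c=np.array(p["R"])@np.array(X,float)+np.array(p["t"])
    return c[0]/c[2]*p["fx"]+p["cx"],c[1]/c[2]*p["fy"]+p["cy"]
def snap(n,f=None):
    p=eyes.camera_params(n);im,d=eyes.get_image(n)
    if f: cv2.imwrite("pics/"+f,im)
    return p,im,d
def st():
    s=status.read_state();R=Ro.from_euler('xyz',s["tool_rot"]).as_matrix()
    return s,R
E
python3 - <<'E'
from h import *
for n in("scene","side"):
    p=eyes.camera_params(n);im=cv2.imread(f"pics/{n}0.png");d=np.load(f"pics/{n}0d.npy");P=cloud(p,d)
    pts={"scene":dict(red=(291,241),blue=(249,279),green=(275,297),mat=(365,175),tmat=(330,207),hand=(343,190),tray=(335,264),tab=(320,270),ball=(396,165),knob=(392,198),cup=(315,300),bottle=(380,272),jar=(421,178),deckfr=(347,213),box=(372,350),bookst=(470,188),plate=(464,224),lamp=(372,138),tile=(180,291),brush=(200,350),block=(220,308),purple=(215,235),dev=(443,145)),
     "side":dict(red=(326,252),blue=(381,291),green=(408,272),mat=(213,174),tmat=(255,212),hand=(256,196),tray=(370,224),tab=(392,229),ball=(294,129),knob=(331,147),cup=(437,236),bottle=(402,190),jar=(260,135),plate=(330,130),tile=(392,358),block=(422,315),odd=(484,397))}[n]
    for k,(u,v) in pts.items(): print(n,k,P[v,u],ray(p,u,v,0)[:2])
    def crop(x0,y0,x1,y1,f,s): cv2.imwrite("pics/"+f,cv2.resize(im[y0:y1,x0:x1],None,fx=s,fy=s,interpolation=cv2.INTER_CUBIC))
    if n=="scene": crop(290,150,450,300,"c1.png",5) 
    else: crop(230,110,430,260,"c2.png",4)
E
```

```text
scene red [ 445.3 -189.    16.5] [ 431.4 -172.7]
scene blue [ 455.9 -378.    17.5] [ 441.4 -365.6]
scene green [ 553.4 -388.4   17.5] [ 541.4 -376.1]
scene mat [413.5 326.1   5.4] [408.9 335.3]
scene tmat [429.2  47.1   6.2] [423.9  55.2]
scene hand [434.4 122.7  39.7] [399. 182.]
scene tray [ 600.9 -187.9    2.2] [ 599.5 -185.8]
scene tab [ 610.8 -275.9   50.8] [ 578.7 -229.9]
scene ball [620.  129.1 186.9] [473.7 489.8]
scene knob [665.2  15.5 138.8] [577.  232.6]
scene cup [ 653.3 -358.2   39.9] [ 631.  -327.6]
scene bottle [ 756.8 -232.9   86.4] [ 719.5 -144.2]
scene jar [639.2 334.7  55.9] [606.  438.4]
scene deckfr [568.7 -76.  100.6] [492.7  56.1]
scene box [ 818.5 -377.9    2. ] [ 817.9 -376.5]
scene bookst [808.7 364.7  53.8] [790.9 466.7]
scene plate [846.6 190.5  15.9] [842.5 215. ]
scene lamp [266.9 660.8  17.5] [247.6 699.8]
scene tile [ 334.5 -502.3    9.4] [ 325.2 -497.4]
scene brush [ 522.5 -594.4   20.1] [ 507.7 -586.3]
scene block [ 466.7 -488.1   16.1] [ 453.7 -479.3]
scene purple [ 221.1 -285.5    4.2] [ 216.2 -282. ]
scene dev [641.9 536.9 115.3] [567.  812.3]
side red [ 429.4 -192.4   21.1] [ 441.1 -180.3]
side blue [ 438.  -379.8   24.8] [ 452.  -371.2]
side green [ 534.4 -391.8   22. ] [ 549.4 -384.4]
side mat [400.6 338.8   6.5] [403.9 346.5]
side tmat [392.4  86.2   5.1] [395.   90.7]
side hand [415.8 102.6  47.3] [442.  147.9]
side tray [ 609.8 -198.8    1.5] [ 610.9 -198. ]
side tab [ 601.1 -282.3   51.4] [ 641.8 -257.5]
side ball [606.6 127.2 191.1] [791.  357.2]
side knob [657.8  15.2 152.7] [808.3 164.4]
side cup [ 636.8 -398.    87. ] [ 712.7 -367.3]
side bottle [ 714.3 -225.1   89.7] [ 802. -173.]
side jar [611.8 333.3  68.9] [668.4 421.4]
side plate [876.4 237.6  10.1] [887.3 248.4]
side tile [ 329.6 -502.    10.3] [ 334.  -499.9]
side block [ 460.1 -488.7   17.2] [ 470.2 -485. ]
side odd [ 298.3 -681.   209. ] [ 405.3 -685.4]
```

```bash
python3 -c "
import cv2
a=cv2.imread('pics/c1.png');print(a.shape);cv2.imwrite('pics/c1b.png',cv2.resize(a,(640,600)))"
```

```text
(750, 800, 3)
```

```bash
python3 - <<'E'
from h import *
s,R=st(); print("tool axes cols",R)
for n in("scene","side"):
    p=eyes.camera_params(n);im=cv2.imread(f"pics/{n}0.png");d=np.load(f"pics/{n}0d.npy");P=cloud(p,d)
    hsv=cv2.cvtColor(im,cv2.COLOR_BGR2HSV);H,S,V=cv2.split(hsv)
    X,Y,Z=P[...,0],P[...,1],P[...,2]
    reg=(X>500)&(X<800)&(Y>-130)&(Y<200)
    teal=(H>75)&(H<95)&(S>60)&reg
    m=teal&(abs(Z-100)<4)
    r=cv2.minAreaRect(P[m][:,:2].astype(np.float32)); print(n,"deck",r,m.sum(),np.median(Z[m]))
    def rep(name,mask,zr=None):
        mask=mask.astype(np.uint8)
        c,l,stt,ce=cv2.connectedComponentsWithStats(mask)
        if c<2: print(name,"none");return
        k=1+np.argmax(stt[1:,4]);mm=l==k
        q=P[mm];q=q[~np.isnan(q).any(1)]
        rect=cv2.minAreaRect(q[:,:2].astype(np.float32))
        print(n,name,"pix",ce[k],"n",mm.sum(),"med",np.median(q,0),"rect",np.round(rect[0],1),np.round(rect[1],1),round(rect[2],1))
    rep("orange",(H>5)&(H<25)&(S>170)&reg&(Z>112)&(Z<130))
    rep("brownhandle",(Z>38)&(Z<52)&(X>340)&(X<500)&(Y>30)&(Y<200))
    rep("blade",(V>150)&(S<70)&(X>340)&(X<500)&(Y>-50)&(Y<200))
    rep("tmat",(V<60)&(X>340)&(X<520)&(Y>-80)&(Y<240)&(abs(Z-4)<8))
    rep("cork",(X>280)&(X<540)&(Y>200)&(Y<480)&(S<150)&(abs(Z-4)<8))
    rep("tab",(H>105)&(H<125)&(S>120)&(X>560)&(X<660)&(Y>-320)&(Y<-240))
    rep("tabtop",(H>105)&(H<125)&(S>120)&(X>560)&(X<660)&(Y>-320)&(Y<-240)&(Z>77))
    rep("trayfloor",(S<60)&(V>120)&(X>520)&(X<690)&(Y>-300)&(Y<-100)&(abs(Z-4)<8))
    rep("traywalls",(S<60)&(X>520)&(X<690)&(Y>-300)&(Y<-100)&(Z>24)&(Z<34))
    rep("ball",((H<6)|(H>174))&(S>150)&(Z>160)&(Z<215)&(X>560)&(X<680)&(Y>90)&(Y<170))
    rep("red",(H<6)&(S>150)&(Z>5)&(Z<32)&(X>400)&(X<480)&(Y>-230)&(Y<-150))
    rep("blue",(H>110)&(H<130)&(S>120)&(X>400)&(X<490)&(Y>-420)&(Y<-340))
    rep("green",(H>60)&(H<95)&(S>120)&(X>500)&(X<590)&(Y>-430)&(Y<-350))
    rep("knob",(H>18)&(H<30)&(Z>135)&(Z<162)&(X>630)&(X<700)&(Y>-20)&(Y<50))
E
```

```text
tool axes cols [[-0.  -1.   0.3]
 [-0.   0.3  1. ]
 [-1.  -0.  -0. ]]
scene deck ((646.7965087890625, 47.740150451660156), (217.05569458007812, 245.16053771972656), 7.4113264083862305) 952 100.11455407681211
scene orange pix [392.3 203.2] n 784 med [672.1  12.3 122.4] rect [663.2  22.7] [139.6 141.6] 7.8
scene brownhandle pix [340.5 188.6] n 124 med [427.7 115.8  47. ] rect [424.6 122.6] [24.5 91.6] 9.6
scene blade pix [331.2 208.3] n 121 med [438.4  42.    7.4] rect [436.4  43.3] [34.5 75.1] 9.1
scene tmat pix [329.2 209.8] n 445 med [437.8  12.7   3.5] rect [430.3  64.1] [ 75.4 232.7] 2.3
scene cork pix [364.8 172.6] n 819 med [400.2 348.8   4.9] rect [407.9 344.5] [206.2 185.2] 88.8
scene tab pix [318.6 265.6] n 196 med [ 606.8 -278.2   66.4] rect [ 609.2 -276.5] [48.1  9.5] 3.5
scene tabtop pix [319.7 261.6] n 47 med [ 611.6 -276.7   79.1] rect [ 609.1 -275.9] [47.1  8.2] 3.1
scene trayfloor pix [337.7 261.4] n 816 med [ 608.6 -174.1    5.1] rect [ 594.7 -185.2] [106.3 114.6] 2.3
scene traywalls pix [347.  271.6] n 129 med [ 662.3 -231.4   29.2] rect [ 662.6 -202.8] [147.8  36.7]
[... 1200 characters left out ...]
 9.4] 4.8
side trayfloor pix [368.4 222.5] n 980 med [ 607.4 -192.1    4.3] rect [ 612.5 -191.8] [111.3 136.9] 4.2
side traywalls pix [362.2 233.8] n 126 med [ 542.3 -226.    28.7] rect [ 541.9 -213.3] [ 39.3 143.7] 18.9
side ball pix [294.2 129.2] n 43 med [607.8 127.5 189.6] rect [607.7 129.2] [17.1 21.3] 28.0
side red pix [325.1 253.7] n 30 med [ 424.6 -194.1   14.5] rect [ 428.2 -191.1] [12.9 25.2] 42.0
side blue pix [380.8 290.9] n 114 med [ 439.4 -377.7   20.6] rect [ 442.5 -376.6] [28.2 27.3] 6.2
side green pix [407.3 271.8] n 98 med [ 536.2 -389.    17.5] rect [ 538.5 -387.1] [24.8 27.9] 16.2
side knob pix [330.2 148. ] n 43 med [656.5  17.2 150.2] rect [660.9  20.5] [22.8 15.6] 44.6
```

```bash
cat >> h.py <<'E'
MO=np.array([662.6,22.2]);MY=np.radians(7.6)
def rot(a): return np.array([[np.cos(a),-np.sin(a)],[np.sin(a),np.cos(a)]])
def M(x,y,z): 
    q=MO+rot(MY)@[x,y]; return np.array([q[0],q[1],z])
def plan(T,jaw=None,step=40,claw=85,turn=10,straight=True):
    s,R=st();P=np.array(s["eef_pos"]);cur=np.degrees(np.arctan2(R[1,2],R[0,2]))
    if jaw is None: dj=0
    else: dj=(jaw-cur+180)%360-180
    D=np.array(T,float)-P
    n=int(max(np.ceil(np.abs(np.linalg.norm(D))/step),np.ceil(abs(dj)/turn),1))
    print("pos",P,"jaw %.1f"%cur,"D",D,"dj %.1f"%dj,"n",n,"F",s["force"],"w %.1f"%s["width"],"t %.2f"%s["clock"],"q7 %.2f"%s["qpos"][6])
    ux=R[:,0]
    for i in range(n):
        a=-dj/n*i
        Ri=R@Ro.from_euler('x',a,degrees=True).as_matrix()
        print([np.round(Ri.T@(D/n),1).tolist(),round(-dj/n,1),claw],end=",")
    print()
E
python3 - <<'E'
from h import *
for n in("scene","side"):
    p=eyes.camera_params(n);print(n,"lip",pix(p,M(-103,0,120)),"switchbase",pix(p,M(0,118,122)),"c",pix(p,M(0,0,121)))
d=np.radians(-80.3)
H=np.array([422.5,120.5])+ -8*np.array([np.cos(d),np.sin(d)])
print(H)
plan([H[0],H[1],130],9.7,55)
E
```

```text
scene lip (np.float64(359.2044596847532), np.float64(194.27068898979786)) switchbase (np.float64(403.04004372794105), np.float64(184.26547667681368)) c (np.float64(391.60232851559266), np.float64(201.92507278368768))
side lip (np.float64(309.8860101267728), np.float64(170.2734109300105)) switchbase (np.float64(302.166406349738), np.float64(140.4928034852462)) c (np.float64(330.4740520459949), np.float64(153.62850750456988))
[421.2 128.4]
pos [181.2 623.7 230.6] jaw 73.8 D [ 239.9 -495.3 -100.6] dj -64.1 n 11 F [0.1 0.4 0.4] w 85.1 t 0.15 q7 -0.02
[[9.2, -33.5, -37.1], np.float64(5.8), 85],[[9.2, -37.1, -33.5], np.float64(5.8), 85],[[9.2, -40.3, -29.6], np.float64(5.8), 85],[[9.2, -43.1, -25.4], np.float64(5.8), 85],[[9.2, -45.5, -20.9], np.float64(5.8), 85],[[9.2, -47.4, -16.1], np.float64(5.8), 85],[[9.2, -48.7, -11.2], np.float64(5.8), 85],[[9.2, -49.6, -6.2], np.float64(5.8), 85],[[9.2, -50.0, -1.2], np.float64(5.8), 85],[[9.2, -49.9, 3.9], np.float64(5.8), 85],[[9.2, -49.2, 9.0], np.float64(5.8), 85],
```

Emit:
apply_moves(targets=[[[9,-33.5,-37],5.8,85],[[9,-37,-33.5],5.8,85],[[9,-40,-29.5],5.8,85],[[9,-43,-25.5],5.8,85],[[9,-45.5,-21],5.8,85]])

```text
clock: 0.78
eef_pos: [288.9, 396.3, 183.1]
tool_rot: [1.293, 1.568, 2.066]
force: [0.8, 0.4, 0.3]
width: 85.0
```

```bash
python3 - <<'E'
from h import *
plan([421.2,128.4,130],9.7,50)
E
```

```text
pos [288.9 396.3 183.1] jaw 44.3 D [ 132.3 -267.9  -53.1] dj -34.6 n 7 F [0.8 0.4 0.3] w 85.0 t 0.78 q7 -0.09
[[7.5, -40.6, -13.2], np.float64(4.9), 85],[[7.5, -41.6, -9.7], np.float64(4.9), 85],[[7.5, -42.3, -6.0], np.float64(4.9), 85],[[7.5, -42.6, -2.4], np.float64(4.9), 85],[[7.5, -42.7, 1.3], np.float64(4.9), 85],[[7.5, -42.4, 5.0], np.float64(4.9), 85],[[7.5, -41.8, 8.6], np.float64(4.9), 85],
```

Emit:
apply_moves(targets=[[[7.5,-40.5,-13],4.9,85],[[7.5,-41.5,-9.5],4.9,85],[[7.5,-42.5,-6],4.9,85],[[7.5,-42.5,-2.5],4.9,85],[[7.5,-42.5,1.5],4.9,85],[[7.5,-42.5,5],4.9,85],[[7.5,-42,8.5],4.9,85],[[0,0,0],0,85]])

```text
clock: 1.78
eef_pos: [424.8, 115.0, 128.2]
tool_rot: [0.213, 1.57, 0.361]
force: [-0.6, 0.5, -0.3]
width: 85.4
```

```bash
python3 - <<'E'
from h import *
p,im,d=snap("wrist","w1.png")
P=cloud(p,d);X,Y,Z=P[...,0],P[...,1],P[...,2]
m=(d>0)&(Z>38)&(Z<52)&(X>380)&(X<470)&(Y>50)&(Y<190)
q=P[m];print(cv2.minAreaRect(q[:,:2].astype(np.float32)),np.median(q,0))
hsv=cv2.cvtColor(im,cv2.COLOR_BGR2HSV);H,S,V=cv2.split(hsv)
m=(V>120)&(S<60)&(Z<14)&(Z>2)&(X>380)&(X<490)&(Y>-20)&(Y<90)
print(cv2.minAreaRect(P[m][:,:2].astype(np.float32)))
plan([421.2,128.4,60],9.7,20)
E
```

```text
((421.34832763671875, 122.37002563476562), (24.36615562438965, 91.25959014892578), 10.20909309387207) [421.  126.   46.1]
((434.9088134765625, 39.78224182128906), (35.67362976074219, 78.67738342285156), 9.254389762878418)
pos [424.  116.9 128.3] jaw 8.7 D [ -2.8  11.5 -68.3] dj 1.0 n 4 F [-0.6  0.6  0.5] w 84.9 t 1.82 q7 0.12
[[17.1, 2.9, -0.3], np.float64(-0.3), 85],[[17.1, 2.9, -0.3], np.float64(-0.3), 85],[[17.1, 2.9, -0.3], np.float64(-0.3), 85],[[17.1, 2.9, -0.2], np.float64(-0.3), 85],
```

The wrist view shows the iron on its mat (handle at px (322,195), blade at (326,285)), matching the measurement. I'll go down and grip it.

Emit:
apply_moves(targets=[[[25,4,-0.3],-0.7,70],[[25,4,-0.3],0,60],[[25,3.3,-0.3],0,55],[[25,1,-0.3],0,55],[[18,1,0],0,55],[[0,0,0],0,55]])

```text
clock: 2.58
eef_pos: [417.1, 140.6, 17.1]
tool_rot: [1.851, 1.558, 2.031]
force: [-0.4, -0.7, 0.1]
width: 55.3
```

```bash
python3 - <<'E'
from h import *
plan([420.2,130,10.5],9.4,20)
E
```

```text
pos [417.1 140.6  17.1] jaw 10.3 D [  3.1 -10.6  -6.6] dj -0.9 n 1 F [-0.4 -0.7  0.1] w 55.3 t 2.58 q7 0.71
[[6.5, -11.1, 1.2], np.float64(0.9), 85],
```

Emit:
apply_moves(targets=[[[5,-8,1],0.9,55],[[0,-2,0],0,55],[[0,0,0],0,55]])

```text
clock: 2.95
eef_pos: [419.5, 133.9, 13.6]
tool_rot: [1.759, 1.556, 1.929]
force: [-0.6, -0.0, -0.5]
width: 55.0
```

```bash
python3 - <<'E'
from h import *
plan([420.2,130,10.5],9.4,20)
print(st()[1],st()[0]["qpos"]*100)
E
```

```text
pos [419.5 133.9  13.6] jaw 9.7 D [ 0.7 -3.9 -3.1] dj -0.3 n 1 F [-0.6 -0.  -0.5] w 55.0 t 2.95 q7 0.78
[[3.0, -4.0, 0.1], np.float64(0.3), 85],
[[-0.  -0.2  1. ]
 [ 0.   1.   0.2]
 [-1.   0.  -0. ]] [-53.2  78.1  25.4 224.3 -97.   23.5  77.6]
```

Emit:
apply_moves(targets=[[[3,-3,0],0.3,40],[[0,0,0],0,20],[[0,0,0],0,10],[[0,0,0],0,10],[[0,0,0],0,10],[[0,0,0],0,10]])

```text
clock: 3.7
eef_pos: [420.0, 133.0, 12.1]
tool_rot: [1.655, 1.554, 1.822]
force: [-0.8, 0.4, -1.5]
width: 23.6
```

```bash
python3 - <<'E'
from h import *
p,im,d=snap("side","s1.png")
cv2.imwrite("pics/s1c.png",cv2.resize(im[130:280,180:380],None,fx=4,fy=4))
plan([420.2,130,80],9.4,20)
E
```

```text
pos [420.  133.   12.1] jaw 9.5 D [ 0.2 -3.  67.9] dj -0.1 n 4 F [ 0.2  0.9 -0.6] w 23.3 t 3.75 q7 0.82
[[-17.0, -0.4, -0.1], np.float64(0.0), 85],[[-17.0, -0.4, -0.1], np.float64(0.0), 85],[[-17.0, -0.4, -0.1], np.float64(0.0), 85],[[-17.0, -0.4, -0.1], np.float64(0.0), 85],
```

Emit:
apply_moves(targets=[[[-30,0,0],0,10],[[-40,0,0],0,10],[[-40,0,0],0,10],[[-40,0,0],0,10],[[0,0,0],0,10],[[0,0,0],0,10]])

```text
clock: 4.5
eef_pos: [419.0, 130.4, 165.0]
tool_rot: [1.911, 1.552, 2.077]
force: [0.7, 0.5, -1.7]
width: 23.3
```

```bash
python3 - <<'E'
from h import *
p,im,d=snap("side","s2.png");cv2.imwrite("pics/s2c.png",cv2.resize(im[80:280,180:400],None,fx=3,fy=3))
T=M(-247,0,160);print(T)
plan(T,97.6,40,claw=10,turn=9.5)
E
```

```text
[417.8 -10.5 160. ]
pos [419.1 130.3 164.9] jaw 9.5 D [  -1.4 -140.7   -4.9] dj 88.1 n 10 F [-0.5 -0.1 -2.3] w 23.6 t 4.55 q7 0.50
[[0.3, -13.9, -2.5], np.float64(-8.8), 10],[[0.3, -13.3, -4.6], np.float64(-8.8), 10],[[0.3, -12.5, -6.5], np.float64(-8.8), 10],[[0.3, -11.3, -8.4], np.float64(-8.8), 10],[[0.3, -9.9, -10.0], np.float64(-8.8), 10],[[0.3, -8.3, -11.4], np.float64(-8.8), 10],[[0.3, -6.4, -12.5], np.float64(-8.8), 10],[[0.3, -4.4, -13.4], np.float64(-8.8), 10],[[0.3, -2.3, -13.9], np.float64(-8.8), 10],[[0.3, -0.2, -14.1], np.float64(-8.8), 10],
```

Emit:
apply_moves(targets=[[[0,-14,-2.5],-8.8,10],[[0,-13.5,-4.5],-8.8,10],[[0,-12.5,-6.5],-8.8,10],[[0,-11.5,-8.5],-8.8,10],[[0,-10,-10],-8.8,10],[[0,-8.5,-11.5],-8.8,10],[[0,-6.5,-12.5],-8.8,10],[[0,-4.5,-13.5],-8.8,10],[[0,-2.5,-14],-8.8,10],[[0,0,-14],-8.8,10]])

```text
clock: 5.8
eef_pos: [412.4, -16.0, 151.1]
tool_rot: [1.023, 1.534, 2.775]
force: [-0.6, 0.5, -2.1]
width: 23.1
```

```bash
python3 - <<'E'
from h import *
T=M(-247,0,150)
plan(T,97.6,40,claw=10,turn=9.5);s,R=st();print(R*100,s["qpos"])
E
```

```text
pos [412.4 -16.  151.1] jaw 100.4 D [ 5.4  5.5 -1.1] dj -2.8 n 1 F [-0.6  0.5 -2.1] w 23.1 t 5.80 q7 1.98
[[1.0, -6.3, 4.4], np.float64(2.8), 10],
[[ -3.5 -98.3 -18. ]
 [  1.3 -18.1  98.3]
 [-99.9   3.2   1.9]] [-0.2  0.5  0.2  2.2 -0.2  0.5  2. ]
```

Emit:
apply_moves(targets=[[[1,-6,4],2.8,10],[[0,0,0],0,10],[[0,0,0],0,10]])

```text
clock: 6.18
eef_pos: [415.0, -12.7, 147.3]
tool_rot: [1.11, 1.527, 2.81]
force: [-0.7, 0.7, -1.1]
width: 23.7
```

```bash
cat >> h.py <<'E'
def minv(P):
    q=np.array(P,float).copy(); xy=(q[...,:2]-MO)@rot(MY); q[...,:2]=xy; return q
def blade(f=None):
    for n in("scene","side"):
        p,im,d=snap(n); P=minv(cloud(p,d)); hsv=cv2.cvtColor(im,cv2.COLOR_BGR2HSV);H,S,V=cv2.split(hsv)
        X,Y,Z=P[...,0],P[...,1],P[...,2]
        if f: cv2.imwrite(f"pics/{f}_{n}.png",cv2.resize(im[120:260,290:450] if n=="scene" else im[90:230,200:360],None,fx=4,fy=4))
        m=(V>110)&(S<70)&(X>-190)&(X<-70)&(abs(Y)<45)&(Z>60)&(Z<200)
        m2=(m)&(abs(Y)<15)
        for a in range(-180,-70,10):
            k=m2&(X>=a)&(X<a+10)
            if k.sum()>2: print(n,a,k.sum(),"y %.1f z %.1f"%(np.median(Y[k]),np.median(Z[k])),"xmax %.1f"%X[k].max())
E
python3 - <<'E'
from h import *
plan(M(-247,0,150),97.6,40,claw=10,turn=9.5);s,R=st();print(R*100)
print(minv(s["eef_pos"]))
blade("b1")
E
```

```text
pos [415.  -12.7 147.3] jaw 97.4 D [2.7 2.2 2.7] dj 0.2 n 1 F [-0.7  0.7 -1.1] w 23.7 t 6.17 q7 1.94
[[-2.8, -2.9, 1.9], np.float64(-0.2), 10],
[[ -4.1 -99.1 -12.9]
 [  1.4 -12.9  99.2]
 [-99.9   3.9   1.9]]
[-250.    -1.8  147.3]
scene -180 16 y -0.1 z 140.6 xmax -170.8
scene -170 17 y 1.1 z 140.6 xmax -160.5
scene -160 18 y -3.6 z 140.9 xmax -150.3
scene -150 15 y -1.2 z 140.8 xmax -140.4
scene -140 18 y -2.6 z 140.6 xmax -130.2
scene -130 18 y 2.8 z 139.9 xmax -120.1
scene -120 17 y -3.6 z 102.9 xmax -110.6
scene -110 7 y -6.0 z 119.2 xmax -100.3
scene -100 22 y -2.4 z 121.0 xmax -90.7
scene -90 17 y -0.9 z 121.9 xmax -80.5
scene -80 14 y -1.3 z 120.9 xmax -71.6
side -180 14 y -7.6 z 140.4 xmax -170.4
side -170 16 y -3.3 z 139.8 xmax -160.4
side -160 17 y -1.2 z 140.6 xmax -150.5
side -150 22 y -2.9 z 139.8 xmax -140.6
side -140 19 y 1.1 z 139.6 xmax -130.9
side -130 34 y -2.6 z 137.8 xmax -120.7
side -120 9 y -5.6 z 103.2 xmax -110.3
side -110 11 y -6.4 z 120.3 xmax -100.1
side -100 20 y 0.4 z 120.3 xmax -90.9
side -90 17 y 2.5 z 121.0 xmax -80.1
side -80 21 y -0.8 z 120.5 xmax -71.5
```

Emit:
apply_moves(targets=[[[10,0,1],0,10],[[10,0,1],0,10],[[8,0,0],0,10],[[0,0,0],0,10],[[0,0,0],0,10]])

```text
clock: 6.9
eef_pos: [413.3, -9.6, 117.1]
tool_rot: [1.112, 1.527, 2.814]
force: [-1.0, 0.2, -1.3]
width: 23.4
```

```bash
python3 - <<'E'
from h import *
plan(M(-246,0,117.8),97.6,10,claw=10,turn=9.5);s,R=st();print(R*100)
print(minv(s["eef_pos"]))
blade("b2")
E
```

```text
pos [413.3  -9.6 117.1] jaw 97.5 D [ 5.5 -0.8  0.7] dj 0.1 n 1 F [-1.   0.2 -1.3] w 23.4 t 6.90 q7 1.96
[[-0.9, -5.3, -1.5], np.float64(-0.1), 10],
[[ -4.2 -99.1 -13. ]
 [  1.4 -13.1  99.1]
 [-99.9   3.9   1.9]]
[-251.3    1.5  117.1]
scene -180 20 y -1.2 z 110.8 xmax -170.5
scene -170 18 y -1.1 z 110.1 xmax -160.6
scene -160 18 y -3.1 z 110.8 xmax -150.7
scene -150 18 y -3.2 z 110.3 xmax -140.3
scene -140 17 y -0.3 z 110.0 xmax -130.5
scene -130 21 y 2.4 z 109.2 xmax -120.4
scene -120 18 y -2.8 z 103.4 xmax -111.0
scene -110 6 y -0.6 z 110.5 xmax -101.1
scene -100 19 y -1.2 z 120.2 xmax -91.3
scene -90 18 y -0.1 z 122.0 xmax -80.4
scene -80 15 y 3.0 z 121.8 xmax -71.7
side -180 14 y -6.0 z 110.0 xmax -171.0
side -170 19 y -2.3 z 110.3 xmax -160.0
side -160 18 y -4.3 z 109.7 xmax -150.3
side -150 22 y 1.1 z 109.2 xmax -140.3
side -140 23 y -0.6 z 110.0 xmax -130.1
side -130 18 y -2.9 z 108.7 xmax -122.2
side -120 6 y 4.8 z 102.1 xmax -110.3
side -110 24 y -0.4 z 117.6 xmax -100.6
side -100 20 y -0.5 z 120.5 xmax -90.9
side -90 18 y -1.4 z 120.5 xmax -81.0
side -80 24 y -2.3 z 121.1 xmax -71.3
```

Emit:
apply_moves(targets=[[[-0.4,-10,-0.5],0,10],[[-0.4,-10,0],0,10],[[-0.4,-10,0],0,10],[[-0.4,-10,0],0,10],[[0,0,0],0,10],[[0,0,0],0,10]])

```text
clock: 7.75
eef_pos: [457.4, -4.3, 117.8]
tool_rot: [1.093, 1.529, 2.795]
force: [-0.2, 0.2, -1.8]
width: 23.2
```

```bash
python3 - <<'E'
from h import *
plan(M(-207,0,117.8),97.6,10,claw=10,turn=9.5);s,R=st();print(R*100)
print(minv(s["eef_pos"]))
blade("b3")
E
```

```text
pos [457.4  -4.3 117.8] jaw 97.5 D [ 0.  -0.8 -0. ] dj 0.1 n 1 F [-0.2  0.2 -1.8] w 23.2 t 7.75 q7 1.94
[[0.0, 0.1, -0.8], np.float64(-0.1), 10],
[[ -3.9 -99.1 -13.1]
 [  1.4 -13.1  99.1]
 [-99.9   3.7   1.9]]
[-206.9    0.8  117.8]
scene -160 3 y -0.5 z 112.3 xmax -150.0
scene -150 19 y -4.4 z 112.2 xmax -140.1
scene -140 17 y -3.6 z 112.0 xmax -130.4
scene -130 18 y -2.9 z 111.5 xmax -120.1
scene -120 26 y -7.1 z 110.8 xmax -110.2
scene -110 10 y -7.6 z 116.1 xmax -100.2
scene -100 21 y -5.4 z 121.5 xmax -90.2
scene -90 17 y -1.7 z 121.9 xmax -80.0
scene -80 13 y 0.5 z 121.5 xmax -71.1
side -150 8 y -10.0 z 111.5 xmax -140.3
side -140 10 y -8.1 z 111.3 xmax -130.1
side -130 16 y -6.2 z 111.2 xmax -120.5
side -120 14 y -4.9 z 110.8 xmax -110.5
side -110 37 y -2.8 z 116.5 xmax -100.2
side -100 19 y -0.2 z 120.8 xmax -90.2
side -90 19 y -0.2 z 121.0 xmax -80.3
side -80 20 y 2.1 z 120.3 xmax -70.7
```

Emit:
apply_moves(targets=[[[6,0,0],0,10],[[6,0,0],0,10],[[6,0,0],0,10]])

```text
clock: 8.22
eef_pos: [454.1, -4.5, 100.4]
tool_rot: [1.096, 1.527, 2.797]
force: [-2.7, 0.2, 6.0]
width: 23.2
```

```bash
python3 - <<'E'
from h import *
plan(M(-207,0,90),97.6,10,claw=10,turn=9.5);s,R=st();print(R*100)
print(minv(s["eef_pos"]),s["torque"])
blade("b4")
E
```

```text
pos [454.1  -4.5 100.4] jaw 97.4 D [  3.4  -0.6 -10.4] dj 0.2 n 2 F [-2.7  0.2  6. ] w 23.2 t 8.22 q7 1.95
[[5.1, -1.8, -0.6], np.float64(-0.1), 10],[[5.1, -1.8, -0.6], np.float64(-0.1), 10],
[[ -4.1 -99.1 -12.9]
 [  1.5 -13.   99.1]
 [-99.9   3.9   2. ]]
[-210.2    1.1  100.4] [-0.1  0.1 -0. ]
scene -160 3 y 1.7 z 103.8 xmax -150.0
scene -150 17 y -3.2 z 104.8 xmax -141.3
scene -140 18 y -1.2 z 106.2 xmax -130.3
scene -130 14 y 0.7 z 107.2 xmax -121.4
scene -120 19 y -3.0 z 108.3 xmax -110.6
scene -110 9 y -11.0 z 119.8 xmax -100.4
scene -100 20 y -2.5 z 121.4 xmax -90.6
scene -90 16 y -2.2 z 121.6 xmax -81.0
scene -80 14 y 1.1 z 121.3 xmax -71.8
side -150 7 y -10.6 z 102.4 xmax -140.1
side -140 9 y -10.0 z 105.4 xmax -130.1
side -130 10 y -7.4 z 106.5 xmax -120.2
side -120 18 y -4.4 z 109.2 xmax -110.2
side -110 44 y -1.0 z 112.8 xmax -100.5
side -100 17 y -2.6 z 120.8 xmax -90.7
side -90 19 y 1.7 z 121.5 xmax -80.5
side -80 20 y 1.8 z 120.8 xmax -70.8
```

Emit:
apply_moves(targets=[[[6,-2,0],0,10],[[6,-1,0],0,10],[[6,-1,0],0,10],[[4,0,0],0,10]])

```text
clock: 8.82
eef_pos: [452.8, -4.1, 80.5]
tool_rot: [1.088, 1.522, 2.787]
force: [-0.6, -0.6, 10.1]
width: 23.4
```

```bash
python3 - <<'E'
from h import *
plan(M(-207,0,70),97.6,10,claw=10,turn=9.5);s,R=st();print(R*100)
print(minv(s["eef_pos"]),s["torque"])
blade("b5")
E
```

```text
pos [452.8  -4.1  80.5] jaw 97.3 D [  4.6  -1.  -10.5] dj 0.3 n 2 F [-0.6 -0.6 10.1] w 23.4 t 8.82 q7 1.97
[[5.1, -2.4, -0.9], np.float64(-0.1), 10],[[5.1, -2.4, -0.9], np.float64(-0.1), 10],
[[ -4.5 -99.1 -12.8]
 [  1.7 -12.9  99.2]
 [-99.9   4.3   2.3]]
[-211.4    1.6   80.5] [-0.1 -0.1 -0. ]
scene -150 15 y -4.9 z 99.5 xmax -140.1
scene -140 15 y -4.3 z 101.8 xmax -130.1
scene -130 16 y -2.7 z 105.5 xmax -120.3
scene -120 18 y -7.4 z 109.0 xmax -110.3
scene -110 7 y -12.7 z 112.4 xmax -101.6
scene -100 28 y -3.9 z 129.2 xmax -90.5
scene -90 16 y 0.9 z 129.3 xmax -80.6
scene -80 17 y -0.7 z 128.9 xmax -71.9
side -140 10 y 1.6 z 102.8 xmax -130.1
side -130 28 y 1.1 z 105.9 xmax -120.0
side -120 29 y 0.7 z 109.8 xmax -110.0
side -110 43 y -1.6 z 115.1 xmax -100.1
side -100 29 y 0.2 z 128.3 xmax -90.5
side -90 22 y -1.1 z 128.7 xmax -80.6
side -80 16 y 1.2 z 128.9 xmax -71.6
```

Lip up about 9 mm. Continuing a little.

Emit:
apply_moves(targets=[[[5,-1,0],0,10],[[5,-1,0],0,10],[[4,-1,0],0,10]])

```text
clock: 9.3
eef_pos: [454.0, -3.7, 67.8]
tool_rot: [1.065, 1.523, 2.764]
force: [-4.2, 0.5, 8.5]
width: 23.3
```

```bash
python3 - <<'E'
from h import *
plan(M(-207,0,70),97.6,10,claw=10,turn=9.5);s,R=st()
print(minv(s["eef_pos"]),s["torque"])
blade("b6")
E
```

```text
pos [454.   -3.7  67.8] jaw 97.3 D [ 3.4 -1.5  2.2] dj 0.3 n 1 F [-4.2  0.5  8.5] w 23.3 t 9.30 q7 1.97
[[-2.4, -3.1, -1.9], np.float64(-0.3), 10],
[-210.2    1.9   67.8] [ 0.1 -0.1  0.1]
scene -150 11 y 0.3 z 95.6 xmax -140.9
scene -140 11 y -2.3 z 99.5 xmax -130.4
scene -130 14 y -3.0 z 105.3 xmax -120.1
scene -120 21 y -7.3 z 108.7 xmax -110.1
scene -110 9 y -4.7 z 114.5 xmax -100.3
scene -100 21 y -4.6 z 135.1 xmax -91.3
scene -90 17 y 1.2 z 135.5 xmax -80.5
scene -80 16 y -1.5 z 134.4 xmax -70.2
side -140 33 y -0.6 z 100.2 xmax -130.1
side -130 27 y -1.6 z 105.7 xmax -120.7
side -120 37 y 0.1 z 111.2 xmax -110.3
side -110 44 y 0.5 z 118.7 xmax -100.0
side -100 31 y -1.5 z 133.2 xmax -90.3
side -90 20 y 3.4 z 134.6 xmax -80.1
side -80 20 y -3.1 z 133.4 xmax -70.0
```

Emit:
apply_moves(targets=[[[-2,0,0],0,10],[[4,10,0],0,10],[[4,10,0],0,10],[[4,10,0],0,10],[[4,10,0],0,10],[[0,0,0],0,10]])

```text
clock: 10.15
eef_pos: [408.6, -9.1, 53.6]
tool_rot: [1.096, 1.519, 2.795]
force: [-0.1, -0.1, -1.7]
width: 23.3
```

```bash
python3 - <<'E'
from h import *
plan(M(-247,0,150),97.6,40,claw=10,turn=9.5);s,R=st()
print(minv(s["eef_pos"]),s["torque"])
blade("b7")
E
```

```text
pos [408.6  -9.1  53.6] jaw 97.3 D [ 9.2 -1.3 96.4] dj 0.3 n 3 F [-0.1 -0.1 -1.7] w 23.3 t 10.15 q7 2.01
[[-32.3, -1.5, -0.1], np.float64(-0.1), 10],[[-32.3, -1.5, -0.1], np.float64(-0.1), 10],[[-32.3, -1.5, -0.1], np.float64(-0.1), 10],
[-255.9    2.5   53.6] [-0. -0.  0.]
scene -180 13 y -0.8 z 88.7 xmax -170.2
scene -170 10 y -2.7 z 92.0 xmax -161.3
scene -160 14 y -3.6 z 98.6 xmax -150.2
scene -150 11 y -3.1 z 104.7 xmax -140.3
scene -140 14 y -6.7 z 108.8 xmax -131.3
scene -130 10 y 3.1 z 110.6 xmax -120.3
scene -120 18 y 0.5 z 102.2 xmax -110.7
scene -100 18 y -0.2 z 137.4 xmax -90.0
scene -90 18 y 1.2 z 137.3 xmax -80.1
scene -80 20 y -1.2 z 136.1 xmax -70.1
side -180 31 y 0.0 z 88.9 xmax -170.1
side -170 32 y 0.3 z 94.1 xmax -160.0
side -160 31 y -1.2 z 99.1 xmax -150.1
side -150 30 y -0.7 z 104.2 xmax -141.1
side -140 32 y 0.2 z 109.4 xmax -131.1
side -130 8 y -4.4 z 107.4 xmax -120.3
side -120 10 y -1.5 z 103.0 xmax -111.2
side -110 17 y 0.2 z 135.0 xmax -100.5
side -100 21 y 2.8 z 136.6 xmax -90.2
side -90 17 y -0.2 z 136.4 xmax -80.6
side -80 22 y -1.0 z 134.7 xmax -70.2
```

Emit:
apply_moves(targets=[[[-30,0,0],0,10],[[-32,-2,0],0,10],[[-32,-2,0],0,10],[[0,0,0],0,10]])

```text
clock: 10.75
eef_pos: [421.5, -10.1, 150.4]
tool_rot: [1.058, 1.524, 2.758]
force: [1.0, 0.2, -2.4]
width: 23.2
```

```bash
python3 - <<'E'
from h import *
plan([422,126,150],9.4,40,claw=10,turn=8.8)
E
```

```text
pos [421.5 -10.1 150.4] jaw 97.4 D [  0.5 136.1  -0.4] dj -88.0 n 10 F [ 1.   0.2 -2.4] w 23.2 t 10.75 q7 1.94
[[0.3, -1.8, 13.5], np.float64(8.8), 10],[[0.3, 0.3, 13.6], np.float64(8.8), 10],[[0.3, 2.4, 13.4], np.float64(8.8), 10],[[0.3, 4.4, 12.9], np.float64(8.8), 10],[[0.3, 6.3, 12.1], np.float64(8.8), 10],[[0.3, 8.1, 11.0], np.float64(8.8), 10],[[0.3, 9.6, 9.6], np.float64(8.8), 10],[[0.3, 11.0, 8.0], np.float64(8.8), 10],[[0.3, 12.1, 6.2], np.float64(8.8), 10],[[0.3, 12.9, 4.3], np.float64(8.8), 10],
```

Emit:
apply_moves(targets=[[[0,-2,13.5],8.8,10],[[0,0,13.5],8.8,10],[[0,2.5,13.5],8.8,10],[[0,4.5,13],8.8,10],[[0,6.5,12],8.8,10],[[0,8,11],8.8,10],[[0,9.5,9.5],8.8,10],[[0,11,8],8.8,10],[[0,12,6],8.8,10],[[0,13,4.5],8.8,10]])

```text
clock: 12.0
eef_pos: [421.8, 128.9, 143.8]
tool_rot: [2.832, 1.517, 2.944]
force: [-0.2, 0.0, -0.4]
width: 23.4
```

Emit:
apply_moves(targets=[[[30,0,0],0,10],[[30,0,0],0,10],[[25,0,0],0,10],[[0,0,0],0,10]])

```text
clock: 12.5
eef_pos: [415.9, 131.1, 52.8]
tool_rot: [2.927, 1.515, 3.044]
force: [-0.1, 0.9, -1.4]
width: 23.6
```

```bash
python3 - <<'E'
from h import *
plan([422,126,40],9.4,40,claw=10,turn=8.8)
s,R=st();print(R*100,s["qpos"])
p,im,d=snap("side");cv2.imwrite("pics/s3c.png",cv2.resize(im[80:280,180:400],None,fx=3,fy=3))
E
```

```text
pos [415.9 131.1  52.8] jaw 6.7 D [  6.1  -5.1 -12.8] dj 2.7 n 1 F [-0.1  0.9 -1.4] w 23.6 t 12.50 q7 0.68
[[12.4, -5.9, 6.1], np.float64(-2.7), 10],
[[ -5.6 -11.6  99.2]
 [  0.5  99.3  11.6]
 [-99.8   1.2  -5.4]] [-0.7  0.8  0.5  2.2 -0.9  0.5  0.7]
```

Emit:
apply_moves(targets=[[[12,-8,8],-2.7,10],[[10,-3,1],0,10],[[6,0,0],0,10],[[6,0,0],0,10]])

```text
clock: 13.05
eef_pos: [427.4, 119.8, 21.8]
tool_rot: [2.861, 1.523, 3.023]
force: [-1.6, -8.6, 44.1]
width: 23.1
```

```bash
python3 - <<'E'
from h import *
plan([423,118,11],9.4,40,claw=10,turn=8.8)
p,im,d=snap("side");cv2.imwrite("pics/s4c.png",cv2.resize(im[130:260,200:360],None,fx=4,fy=4))
E
```

```text
pos [427.4 119.8  21.8] jaw 9.3 D [ -4.4  -1.8 -10.8] dj 0.1 n 1 F [-1.6 -8.6 44.1] w 23.1 t 13.05 q7 0.80
[[11.0, -1.2, -4.1], np.float64(-0.1), 10],
```

Emit:
apply_moves(targets=[[[-3,0,0],0,22],[[0,0,0],0,24],[[0,0,0],0,26],[[0,0,0],0,28],[[0,0,0],0,34],[[0,0,0],0,40]])

```text
clock: 13.85
eef_pos: [427.5, 120.5, 25.3]
tool_rot: [2.841, 1.523, 3.002]
force: [0.6, -0.0, 0.4]
width: 39.8
```

```bash
python3 - <<'E'
from h import *
plan([423,118,11],9.4,40,claw=10,turn=8.8)
p,im,d=snap("side");cv2.imwrite("pics/s5c.png",cv2.resize(im[130:260,200:360],None,fx=4,fy=4))
E
```

```text
pos [427.5 120.5  25.3] jaw 9.3 D [ -4.5  -2.5 -14.3] dj 0.1 n 1 F [ 0.6 -0.   0.4] w 39.8 t 13.85 q7 0.79
[[14.5, -1.9, -4.2], np.float64(-0.1), 10],
```

Emit:
apply_moves(targets=[[[-30,0,0],0,50],[[-45,0,0],0,60],[[-50,0,0],0,60],[[-50,0,0],0,60],[[-15,0,0],0,60],[[0,0,0],0,60]])

```text
clock: 14.65
eef_pos: [436.1, 118.9, 220.2]
tool_rot: [2.861, 1.521, 3.021]
force: [-0.4, -0.1, -0.0]
width: 60.0
```

```bash
python3 - <<'E'
from h import *
plan([655,21.5,215],7.6,40,claw=60)
print(st()[1]*100)
E
```

```text
pos [436.1 118.9 220.2] jaw 9.2 D [218.9 -97.4  -5.2] dj -1.6 n 6 F [-0.4 -0.1 -0. ] w 60.0 t 14.65 q7 0.44
[[-1.0, -21.9, 33.4], np.float64(0.3), 60],[[-1.0, -21.7, 33.5], np.float64(0.3), 60],[[-1.0, -21.5, 33.6], np.float64(0.3), 60],[[-1.0, -21.4, 33.7], np.float64(0.3), 60],[[-1.0, -21.2, 33.8], np.float64(0.3), 60],[[-1.0, -21.1, 33.9], np.float64(0.3), 60],
[[ -5.  -15.9  98.6]
 [  0.6  98.7  16. ]
 [-99.9   1.4  -4.8]]
```

Emit:
apply_moves(targets=[[[-1,-22,33.5],0.3,60],[[-1,-22,33.5],0.3,60],[[-1,-21.5,33.5],0.3,60],[[-1,-21.5,33.5],0.3,60],[[-1,-21,34],0.3,60],[[-1,-21,30],0.3,60],[[0,0,0],0,60],[[0,0,0],0,60]])

```text
clock: 15.65
eef_pos: [649.9, 19.9, 199.7]
tool_rot: [2.864, 1.5, 2.994]
force: [-0.6, 1.4, -0.9]
width: 59.6
```

```bash
python3 - <<'E'
from h import *
s,R=st();print(R*100)
p,im,d=snap("wrist","w2.png");P=cloud(p,d)
X,Y,Z=P[...,0],P[...,1],P[...,2]
for n in("wrist","scene","side"):
    p,im,d=snap(n);P=cloud(p,d);X,Y,Z=P[...,0],P[...,1],P[...,2]
    hsv=cv2.cvtColor(im,cv2.COLOR_BGR2HSV);H,S,V=cv2.split(hsv)
    m=(H>10)&(H<32)&(S>80)&(Z>150)&(Z<172)&(abs(X-664)<28)&(abs(Y-22)<28)
    if m.sum()>3: print(n,m.sum(),P[m].mean(0),cv2.minAreaRect(P[m][:,:2].astype(np.float32)),Z[m].max())
plan([664,22,160],7.6,20,claw=60)
E
```

```text
[[ -7.  -12.8  98.9]
 [  1.   99.2  13. ]
 [-99.7   1.9  -6.8]]
wrist 1074 [665.8  24.7 158.3] ((666.2114868164062, 23.350257873535156), (21.333293914794922, 21.50283432006836), 22.05012321472168) 161.28075242380737
scene 46 [668.8  21.9 157. ] ((667.9779052734375, 24.004714965820312), (21.372652053833008, 20.973064422607422), 43.995182037353516) 162.6152755910288
side 36 [663.2  18.7 157.1] ((665.5191650390625, 19.557008743286133), (20.21945571899414, 21.644060134887695), 12.72979736328125) 161.53103577955702
pos [650.4  20.4 201.2] jaw 7.5 D [ 13.6   1.6 -41.2] dj 0.1 n 3 F [-0.7  0.3  0.5] w 60.6 t 15.85 q7 0.56
[[13.4, -0.3, 5.5], np.float64(-0.0), 60],[[13.4, -0.3, 5.5], np.float64(-0.0), 60],[[13.4, -0.3, 5.5], np.float64(-0.0), 60],
```

Emit:
apply_moves(targets=[[[17,0,6],0,60],[[17,0,6],0,55],[[17,0,4],0,50],[[14,0,2],0,50],[[0,0,0],0,50]])

```text
clock: 16.48
eef_pos: [663.3, 25.8, 129.2]
tool_rot: [2.846, 1.499, 2.978]
force: [-0.7, -0.2, -1.0]
width: 50.1
```

```bash
python3 - <<'E'
from h import *
plan([663.4,22.6,134],7.6,20,claw=50)
E
```

```text
pos [663.3  25.8 129.2] jaw 7.6 D [ 0.1 -3.2  4.8] dj -0.0 n 1 F [-0.7 -0.2 -1. ] w 50.1 t 16.48 q7 0.59
[[-4.8, -3.1, -0.7], np.float64(0.0), 50],
```

Emit:
apply_moves(targets=[[[-4,-3,-0.5],0,50],[[0,0,0],0,50],[[0,0,0],0,30],[[0,0,0],0,15],[[0,0,0],0,10],[[0,0,0],0,10],[[0,0,0],0,10]])

```text
clock: 17.35
eef_pos: [664.4, 21.6, 135.5]
tool_rot: [2.85, 1.502, 2.982]
force: [1.3, -0.1, -0.8]
width: 20.1
```

Emit:
apply_moves(targets=[[[-8,0,0],0,10],[[-10,0,0],0,10],[[-10,0,0],0,10],[[0,0,0],0,10]])

```text
clock: 17.85
eef_pos: [665.6, 21.9, 164.2]
tool_rot: [2.846, 1.5, 2.978]
force: [0.7, -0.6, -4.1]
width: 19.9
```

```bash
python3 - <<'E'
from h import *
s,R=st();print(R*100)
p,im,d=snap("side");cv2.imwrite("pics/s6c.png",cv2.resize(im[60:230,180:380],None,fx=4,fy=3.5))
plan([664,22,205],7.6,20,claw=10)
E
```

```text
[[ -7.  -13.1  98.9]
 [  1.2  99.1  13.2]
 [-99.7   2.1  -6.8]]
pos [665.1  22.1 163.6] jaw 7.6 D [-1.1 -0.1 41.4] dj -0.0 n 3 F [-0.3  0.3 -4.7] w 20.0 t 17.90 q7 0.57
[[-13.7, 0.3, -1.3], np.float64(0.0), 10],[[-13.7, 0.3, -1.3], np.float64(0.0), 10],[[-13.7, 0.3, -1.3], np.float64(0.0), 10],
```

```bash
python3 - <<'E'
from h import *
for n,(x0,y0,x1,y1) in dict(scene=(325,155,405,195),side=(165,145,265,205)).items():
    im=cv2.imread(f"pics/{n}0.png")
    cv2.imwrite(f"pics/cork_{n}.png",cv2.resize(im[y0:y1,x0:x1],None,fx=7,fy=7,interpolation=cv2.INTER_CUBIC))
    hsv=cv2.cvtColor(im,cv2.COLOR_BGR2HSV)[y0:y1,x0:x1]
    print(n,hsv[hsv.shape[0]//2,hsv.shape[1]//2],hsv[3,3],hsv[-3,5],hsv[3,-3])
    m=((hsv[...,1]<150)&(hsv[...,2]>90)).astype(np.uint8)*255
    m=cv2.morphologyEx(m,cv2.MORPH_OPEN,np.ones((3,3)));m=cv2.morphologyEx(m,cv2.MORPH_CLOSE,np.ones((3,3)))
    c=max(cv2.findContours(m,cv2.RETR_EXTERNAL,cv2.CHAIN_APPROX_NONE)[0],key=cv2.contourArea)
    a=cv2.approxPolyDP(cv2.convexHull(c),4,True)[:,0]+[x0,y0];print(a.tolist(),cv2.contourArea(c))
    p=eyes.camera_params(n);w=[ray(p,u,v,4)[:2] for u,v in a];print(np.array(w),np.mean(w,0))
    hull=cv2.convexHull(c)[:,0]+[x0,y0];print(cv2.minAreaRect(np.array([ray(p,u,v,4)[:2] for u,v in hull],np.float32)))
E
```

```text
scene [ 17 137 227] [ 15 163 222] [ 16 164 226] [ 15 162 209]
[[338, 174], [356, 161], [399, 169], [404, 192], [356, 194]] 1336.0
[[318.  274.7]
 [317.4 420.7]
 [503.  454.7]
 [597.8 290.7]
 [457.6 177.8]] [438.8 323.7]
((436.0323791503906, 332.259765625), (261.0752258300781, 279.69769287109375), 34.19912338256836)
side [ 19 157 240] [ 18 187 242] [ 17 190 233] [ 14 245  98]
[[210, 183]] 8.5
[[368.4 307.8]] [368.4 307.8]
((362.9630432128906, 302.3074035644531), (18.13315773010254, 9.988714218139648), 58.02767562866211)
```

Emit:
apply_moves(targets=[[[-14,0,0],0,10],[[-14,0,0],0,10],[[-8,0,-6],0,10],[[0,0,0],0,10]])

```text
clock: 18.4
eef_pos: [661.4, 20.6, 202.7]
tool_rot: [2.846, 1.499, 2.978]
force: [0.2, -0.4, -4.7]
width: 19.9
```

```bash
python3 - <<'E'
from h import *
for n,c in dict(side=[(220.7,151.9),(250,175),(204.7,199.4),(178.6,173.6)],scene=[(358.75,160.5),(336.2,175.7),(363.75,184.5)]).items():
    p=eyes.camera_params(n);w=np.array([ray(p,u,v,4)[:2] for u,v in c]);print(n,w,w.mean(0),(w[0]+w[2])/2,[np.linalg.norm(w[i]-w[i-1]) for i in range(len(w))])
    if n=="scene": print("c",(w[0]+w[2])/2)
plan([440,12,200],7.6,40,claw=10)
E
```

```text
side [[493.3 432.5]
 [490.1 245. ]
 [311.9 249.8]
 [317.6 430.1]] [403.2 339.3] [402.6 341.2] [np.float64(175.70484407118113), np.float64(187.58866798650243), np.float64(178.26178634102615), np.float64(180.37538492084929)]
scene [[324.8 431.8]
 [319.9 258.3]
 [446.3 256.8]] [363.7 315.6] [385.6 344.3] [np.float64(212.99790724753444), np.float64(173.54966835135866), np.float64(126.45800805765184)]
c [385.6 344.3]
pos [661.4  20.6 202.7] jaw 7.6 D [-221.4   -8.6   -2.7] dj 0.0 n 6 F [ 0.2 -0.4 -4.7] w 19.9 t 18.40 q7 0.55
[[3.0, 3.4, -36.6], np.float64(-0.0), 10],[[3.0, 3.4, -36.6], np.float64(-0.0), 10],[[3.0, 3.4, -36.6], np.float64(-0.0), 10],[[3.0, 3.4, -36.6], np.float64(-0.0), 10],[[3.0, 3.4, -36.6], np.float64(-0.0), 10],[[3.0, 3.4, -36.6], np.float64(-0.0), 10],
```

```bash
python3 - <<'E'
from h import *
p=eyes.camera_params("scene")
a=[ray(p,u,v,4)[:2] for u,v in [(335.7,176.1),(395.7,171),(358.6,160.4)]];print(np.array(a),(a[0]+a[1])/2)
E
```

```text
[[320.1 254.3]
 [499.5 430.3]
 [323.8 432.3]] [409.8 342.3]
```

Emit:
apply_moves(targets=[[[2.5,3.5,-36.5],0,10],[[2.5,3.5,-36.5],0,10],[[2.5,3.5,-36.5],0,10],[[2.5,3.5,-36.5],0,10],[[2.5,3.5,-36.5],0,10],[[0,0,-30],0,10],[[0,0,0],0,10],[[0,0,0],0,10]])

```text
clock: 19.4
eef_pos: [440.7, 10.0, 204.7]
tool_rot: [2.815, 1.5, 2.947]
force: [0.7, -0.3, -5.3]
width: 20.1
```

```bash
python3 - <<'E'
from h import *
print(st()[1]*100)
plan([406,340,150],7.6,40,claw=10)
E
```

```text
[[ -6.9 -13.1  98.9]
 [  1.4  99.1  13.2]
 [-99.8   2.3  -6.7]]
pos [440.7  10.  204.7] jaw 7.6 D [-34.7 330.  -54.7] dj -0.0 n 9 F [ 0.7 -0.3 -5.3] w 20.1 t 19.40 q7 0.66
[[6.8, 36.7, 1.4], np.float64(0.0), 10],[[6.8, 36.7, 1.4], np.float64(0.0), 10],[[6.8, 36.7, 1.4], np.float64(0.0), 10],[[6.8, 36.7, 1.4], np.float64(0.0), 10],[[6.8, 36.7, 1.4], np.float64(0.0), 10],[[6.8, 36.7, 1.4], np.float64(0.0), 10],[[6.8, 36.7, 1.4], np.float64(0.0), 10],[[6.8, 36.7, 1.4], np.float64(0.0), 10],[[6.8, 36.7, 1.4], np.float64(0.0), 10],
```

Emit:
apply_moves(targets=[[[2,36.5,1.5],0,10],[[2,36.5,1.5],0,10],[[2,36.5,1.5],0,10],[[5,36.5,1.5],0,10],[[8,36.5,1.5],0,10],[[10,36.5,1.5],0,10],[[10,36.5,1.5],0,10],[[10,36.5,1.5],0,10],[[5,30,1.5],0,10],[[0,0,0],0,10]])

```text
clock: 20.65
eef_pos: [419.2, 345.9, 153.9]
tool_rot: [2.797, 1.514, 2.933]
force: [0.3, -0.1, -4.4]
width: 19.9
```

```bash
python3 - <<'E'
from h import *
print(st()[1]*100)
plan([407.5,340.5,60],7.6,20,claw=10)
p,im,d=snap("side");cv2.imwrite("pics/s7c.png",cv2.resize(im[60:230,130:330],None,fx=4,fy=3.5))
E
```

```text
[[ -5.5 -13.5  98.9]
 [  1.2  99.1  13.6]
 [-99.8   1.9  -5.3]]
pos [419.2 345.9 153.9] jaw 7.8 D [-11.7  -5.4 -93.9] dj -0.2 n 5 F [ 0.3 -0.1 -4.4] w 19.9 t 20.65 q7 0.10
[[18.9, -1.1, -1.5], np.float64(0.0), 10],[[18.9, -1.1, -1.5], np.float64(0.0), 10],[[18.9, -1.1, -1.5], np.float64(0.0), 10],[[18.9, -1.1, -1.5], np.float64(0.0), 10],[[18.9, -1.1, -1.5], np.float64(0.0), 10],
```

Emit:
apply_moves(targets=[[[18,-1,-1.5],0,10],[[18,-1,-1.5],0,10],[[18,-1,-1.5],0,10],[[18,-1,-1.5],0,10],[[14,-1,-1.5],0,10],[[0,0,0],0,10]])

```text
clock: 21.45
eef_pos: [409.4, 332.1, 62.4]
tool_rot: [2.9, 1.515, 3.025]
force: [0.3, -0.3, -4.2]
width: 20.0
```

```bash
python3 - <<'E'
from h import *
plan([407.5,340.5,43],7.6,20,claw=10)
E
```

```text
pos [409.4 332.1  62.4] jaw 7.2 D [ -1.9   8.4 -19.4] dj 0.4 n 2 F [ 0.3 -0.3 -4.2] w 20.0 t 21.45 q7 0.24
[[9.7, 4.2, 0.1], np.float64(-0.2), 10],[[9.7, 4.2, 0.1], np.float64(-0.2), 10],
```

Emit:
apply_moves(targets=[[[7,5,0],0,10],[[7,4,0],0,10],[[3,0,0],0,10],[[0,0,0],0,10]])

```text
clock: 21.95
eef_pos: [408.5, 342.6, 45.4]
tool_rot: [2.862, 1.517, 2.988]
force: [-0.2, 0.4, -4.3]
width: 20.1
```

```bash
python3 - <<'E'
from h import *
plan([407.5,340.5,40],7.6,20,claw=10)
E
```

```text
pos [408.5 342.6  45.4] jaw 7.2 D [-1.  -2.1 -5.4] dj 0.4 n 1 F [-0.2  0.4 -4.3] w 20.1 t 21.95 q7 0.24
[[5.4, -2.0, -1.0], np.float64(-0.4), 10],
```

Emit:
apply_moves(targets=[[[4,-2,-1],0,10],[[2,0,0],0,10],[[0,0,0],0,10]])

```text
clock: 22.32
eef_pos: [408.2, 341.5, 42.5]
tool_rot: [2.767, 1.518, 2.893]
force: [0.8, 0.3, -2.4]
width: 20.1
```

```bash
python3 - <<'E'
from h import *
plan([407.5,340.5,40],7.6,20,claw=10)
E
```

```text
pos [408.2 341.5  42.5] jaw 7.2 D [-0.7 -1.  -2.5] dj 0.4 n 1 F [ 0.8  0.3 -2.4] w 20.1 t 22.32 q7 0.26
[[2.5, -0.9, -0.6], np.float64(-0.4), 10],
```

Partial contact. Release slowly.

Emit:
apply_moves(targets=[[[1,-0.5,0],0,21],[[0,0,0],0,23],[[0,0,0],0,26],[[0,0,0],0,32],[[0,0,0],0,40],[[0,0,0],0,45],[[-25,0,0],0,50],[[-35,0,0],0,60],[[-40,0,0],0,60],[[-20,0,0],0,60]])

```text
clock: 23.58
eef_pos: [414.2, 338.3, 163.4]
tool_rot: [2.819, 1.517, 2.943]
force: [0.5, -0.4, -1.1]
width: 60.3
```

```bash
python3 - <<'E'
from h import *
plan([435,250,160],7.6,40,claw=60)
for n in("scene","side","wrist"):
    p,im,d=snap(n,f"v1_{n}.png");P=cloud(p,d);X,Y,Z=P[...,0],P[...,1],P[...,2]
    hsv=cv2.cvtColor(im,cv2.COLOR_BGR2HSV);H,S,V=cv2.split(hsv)
    m=(H>5)&(H<25)&(S>170)&(Z>27)&(Z<35)&(abs(X-406)<80)&(abs(Y-340)<80)
    print(n,m.sum(),np.median(Z[m]),cv2.minAreaRect(P[m][:,:2].astype(np.float32)))
E
```

```text
pos [414.2 338.3 163.4] jaw 7.1 D [ 20.8 -88.3  -3.4] dj 0.5 n 3 F [ 0.5 -0.4 -1.1] w 60.3 t 23.57 q7 0.09
[[0.5, -30.1, 3.3], np.float64(-0.2), 60],[[0.5, -30.1, 3.2], np.float64(-0.2), 60],[[0.5, -30.1, 3.1], np.float64(-0.2), 60],
scene 299 32.82517613598865 ((411.1446838378906, 341.2830810546875), (138.0016632080078, 139.0310516357422), 9.46204662322998)
side 698 31.72022019149557 ((408.9447021484375, 343.8807373046875), (140.815673828125, 142.7990264892578), 7.135951995849609)
wrist 10520 31.219481714329056 ((401.5494689941406, 341.34521484375), (129.05722045898438, 141.80270385742188), 7.906011581420898)
```

```bash
python3 - <<'E'
from h import *
plan([435,-160,150],7.6,50,claw=60)
for n in("scene","side"):
    p=eyes.camera_params(n);im=cv2.imread(f"pics/v1_{n}.png")
    hsv=cv2.cvtColor(im,cv2.COLOR_BGR2HSV);H,S,V=cv2.split(hsv)
    for nm,m in dict(red=((H<8)|(H>172))&(S>150)&(V>90),blue=(H>105)&(H<130)&(S>120),green=(H>60)&(H<88)&(S>120)).items():
        c,l,t,ce=cv2.connectedComponentsWithStats(m.astype(np.uint8))
        for k in range(1,c):
            if 25<t[k,4]<400: print(n,nm,ce[k],t[k,2:5],ray(p,*ce[k],11))
E
```

```text
pos [413.8 338.5 162.1] jaw 7.2 D [  21.2 -498.5  -12.1] dj 0.4 n 10 F [-0.2  0.2 -0.7] w 60.2 t 23.73 q7 0.10
[[0.6, -49.7, -4.0], np.float64(-0.0), 60],[[0.6, -49.7, -4.1], np.float64(-0.0), 60],[[0.6, -49.7, -4.1], np.float64(-0.0), 60],[[0.6, -49.7, -4.2], np.float64(-0.0), 60],[[0.6, -49.7, -4.2], np.float64(-0.0), 60],[[0.6, -49.7, -4.2], np.float64(-0.0), 60],[[0.6, -49.7, -4.3], np.float64(-0.0), 60],[[0.6, -49.7, -4.3], np.float64(-0.0), 60],[[0.6, -49.7, -4.3], np.float64(-0.0), 60],[[0.6, -49.7, -4.4], np.float64(-0.0), 60],
scene red [395.3 164.5] [ 8  8 50] [477.6 471.4  11. ]
scene red [291.1 242.4] [10  8 38] [ 445.3 -188.7   11. ]
scene red [ 57.2 264.1] [ 22  40 176] [ -29.5 -627.6   11. ]
scene red [355.  350.6] [ 27  24 346] [ 791.6 -406.    11. ]
scene blue [240.2 228.1] [ 13  30 252] [ 267.  -221.8   11. ]
scene blue [318.6 265.8] [ 18  16 203] [ 572.7 -228.1   11. ]
scene blue [248.  278.1] [10 12 91] [ 445.8 -372.3   11. ]
scene green [273.6 297.1] [ 12  12 108] [ 546.4 -386.    11. ]
side red [294.  129.1] [ 8  7 45] [780.2 343.4  11. ]
side red [470.1 224.2] 
[... 273 characters left out ...]
lue [541.4 237.6] [ 20  15 135] [ 907.8 -584.2   11. ]
side blue [305.  287.2] [ 19  20 242] [ 315.9 -230.    11. ]
side blue [380.8 290.9] [ 12  13 114] [ 445.5 -374.5   11. ]
side green [30.1 66.3] [25 13 98] [ 205.  1770.1   11. ]
side green [60.  62.7] [ 36   7 107] [ 330.2 1701.9   11. ]
side green [328.1 153.3] [ 46  20 238] [762.1 133.5  11. ]
side green [290.7 153.2] [18 11 61] [666.3 232.   11. ]
side green [336.5 160.7] [17  8 43] [752.4  81.2  11. ]
side green [126.9 207.1] [ 16  43 218] [114.6 387.8  11. ]
side green [496.9 239.7] [ 19  15 127] [ 811.3 -498.9   11. ]
side green [407.3 271.8] [12 11 99] [ 541.  -386.4   11. ]
side green [130.3 301.9] [36 12 69] [-26.1  48.2  11. ]
```

Emit:
apply_moves(targets=[[[0.5,-49,-3],0,60],[[0.5,-49,-3],0,60],[[0.5,-49,-3],0,60],[[0.5,-49,-4],0,60],[[0.5,-49,-4],0,60],[[0.5,-49,-4],0,60],[[0.5,-49,-4],0,60],[[0.5,-49,-4],0,60],[[0.5,-49,-4],0,60],[[0,-40,-4],0,60]])

```text
clock: 24.98
eef_pos: [433.1, -152.5, 140.8]
tool_rot: [2.906, 1.501, 3.043]
force: [0.4, 0.6, 0.6]
width: 60.2
```

Emit:
apply_moves(targets=[[[0,0,0],0,60],[[0,0,0],0,60]])

```text
clock: 25.22
eef_pos: [431.4, -155.0, 139.1]
tool_rot: [2.92, 1.498, 3.051]
force: [-1.0, 0.9, 0.3]
width: 59.7
```

```bash
cat >> h.py <<'E'
MASK=dict(red=lambda H,S,V:((H<9)|(H>170))&(S>140)&(V>60),blue=lambda H,S,V:(H>105)&(H<132)&(S>110)&(V>30),green=lambda H,S,V:(H>55)&(H<90)&(S>110)&(V>30))
def stone(nm,near,n="wrist",r=45,f=None):
    p,im,d=snap(n,f);P=cloud(p,d);H,S,V=cv2.split(cv2.cvtColor(im,cv2.COLOR_BGR2HSV))
    m=MASK[nm](H,S,V)&(np.hypot(P[...,0]-near[0],P[...,1]-near[1])<r)&(P[...,2]<45)&(P[...,2]>1)
    if m.sum()<20: print("none");return
    c,rad=cv2.minEnclosingCircle(P[m][:,:2].astype(np.float32));print(n,nm,m.sum(),"circle",np.round(c,1),round(rad,1),"zmax %.1f"%P[m][:,2].max(), "px",np.argwhere(m).mean(0)[::-1]);return c
E
python3 - <<'E'
from h import *
print(st()[1]*100)
stone("red",(437,-187),f="w3.png")
plan([438,-187,60],7.6,30,claw=60)
E
```

```text
[[ -7.2 -13.   98.9]
 [  0.7  99.1  13.1]
 [-99.7   1.6  -7.1]]
wrist red 1024 circle [ 435.7 -182.3] 16.4 zmax 23.0 px [337.3 225.7]
pos [ 431.5 -155.1  139.2] jaw 7.6 D [  6.5 -31.9 -79.2] dj 0.0 n 3 F [-0.1  0.1 -0.1] w 60.0 t 25.27 q7 1.06
[[26.1, -11.2, 2.6], np.float64(-0.0), 60],[[26.1, -11.2, 2.6], np.float64(-0.0), 60],[[26.1, -11.2, 2.6], np.float64(-0.0), 60],
```

Emit:
apply_moves(targets=[[[26,-9,2],0,55],[[26,-9,2],0,55],[[26,-9,2],0,55],[[22,-2,0],0,55],[[0,0,0],0,55],[[0,0,0],0,55]])

```text
clock: 26.02
eef_pos: [435.6, -173.6, 34.8]
tool_rot: [2.863, 1.496, 3.008]
force: [-0.1, -0.3, 0.0]
width: 55.1
```

```bash
python3 - <<'E'
from h import *
plan([435.5,-183,4.5],7.6,30,claw=50)
stone("red",(437,-187),f="w4.png")
E
```

```text
pos [ 435.6 -173.6   34.8] jaw 8.4 D [ -0.1  -9.4 -30.3] dj -0.8 n 2 F [-0.1 -0.3  0. ] w 55.1 t 26.02 q7 1.24
[[15.1, -4.9, 0.4], np.float64(0.4), 50],[[15.1, -4.9, 0.4], np.float64(0.4), 50],
wrist red 2574 circle [ 435.1 -182.8] 16.6 zmax 23.2 px [327.  258.4]
```

Emit:
apply_moves(targets=[[[0,-9,0],0.5,55],[[12,-3,0],0,52],[[12,-3,0],0,52],[[0,0,0],0,52]])

```text
clock: 26.58
eef_pos: [437.3, -189.3, 10.4]
tool_rot: [2.882, 1.5, 3.02]
force: [-0.5, 0.5, 0.7]
width: 51.9
```

```bash
python3 - <<'E'
from h import *
plan([435.5,-183,4.5],7.6,30,claw=50);print(st()[0]["qpos"]*100)
E
```

```text
pos [ 437.3 -189.3   10.4] jaw 7.9 D [-1.8  6.3 -5.9] dj -0.3 n 1 F [-0.5  0.5  0.7] w 51.9 t 26.57 q7 1.28
[[6.1, 6.4, -0.5], np.float64(0.3), 50],
[  3.7  85.7  46.5 208.9 -81.9  45.8 128.1]
```

Emit:
apply_moves(targets=[[[5,5,-1],0.3,52],[[0,0,0],0,45],[[0,0,0],0,30],[[0,0,0],0,20],[[0,0,0],0,20],[[0,0,0],0,20]])

```text
clock: 27.32
eef_pos: [435.2, -184.0, 5.8]
tool_rot: [2.885, 1.5, 3.017]
force: [0.5, 0.3, -0.3]
width: 29.8
```

Emit:
apply_moves(targets=[[[-15,0,0],0,20],[[-30,0,0],0,20],[[-40,0,0],0,20],[[0,0,0],0,20]])

```text
clock: 27.82
eef_pos: [441.4, -185.1, 95.3]
tool_rot: [2.89, 1.5, 3.021]
force: [0.5, -0.0, 0.0]
width: 29.8
```

```bash
python3 - <<'E'
from h import *
print(st()[1]*100)
p,im,d=snap("side");cv2.imwrite("pics/s8c.png",cv2.resize(im[120:320,230:430],None,fx=3,fy=3))
for n in ("side","scene"):
    p,im,d=snap(n);P=cloud(p,d);H,S,V=cv2.split(cv2.cvtColor(im,cv2.COLOR_BGR2HSV));X,Y,Z=P[...,0],P[...,1],P[...,2]
    m=(H>105)&(H<125)&(S>120)&(X>560)&(X<660)&(Y>-320)&(Y<-240)&(Z>76);print(cv2.minAreaRect(P[m][:,:2].astype(np.float32)))
    m=(S<60)&(V>110)&(X>530)&(X<680)&(Y>-300)&(Y<-110)&(abs(Z-4)<12);print(cv2.minAreaRect(P[m][:,:2].astype(np.float32)))
plan([607,-238,110],7.6,40,claw=20)
E
```

```text
[[ -7.  -13.   98.9]
 [  0.8  99.1  13.1]
 [-99.8   1.8  -6.8]]
((606.130126953125, -279.24884033203125), (47.360145568847656, 10.230751991271973), 5.1955342292785645)
((601.6126098632812, -202.76524353027344), (127.50360107421875, 162.99375915527344), 3.5801186561584473)
((609.8414916992188, -275.8478698730469), (47.6575813293457, 11.313006401062012), 0.42900511622428894)
((604.7958374023438, -204.38868713378906), (124.53291320800781, 151.93838500976562), 3.099794626235962)
pos [ 439.4 -183.6   92.3] jaw 7.6 D [167.6 -54.4  17.7] dj 0.0 n 5 F [-0.5  0.3 -0. ] w 29.4 t 27.98 q7 1.16
[[-6.2, -15.1, 31.5], np.float64(-0.0), 20],[[-6.2, -15.1, 31.5], np.float64(-0.0), 20],[[-6.2, -15.1, 31.5], np.float64(-0.0), 20],[[-6.2, -15.1, 31.4], np.float64(-0.0), 20],[[-6.2, -15.1, 31.4], np.float64(-0.0), 20],
```

Emit:
apply_moves(targets=[[[-6,-14,31.5],0,20],[[-6,-14,31.5],0,20],[[-6,-12,31.5],0,20],[[-6,-8,31.5],0,20],[[-6,0,31.5],0,20],[[0,0,0],0,20],[[0,0,0],0,20]])

```text
clock: 28.85
eef_pos: [600.7, -209.5, 100.2]
tool_rot: [2.808, 1.476, 2.935]
force: [-0.1, -0.4, -0.2]
width: 29.5
```

```bash
cat >> h.py <<'E'
def T(x,y=0): return np.array([603.3,-208])+x*np.array([-.059,.998])+y*np.array([-.998,-.059])
E
python3 - <<'E'
from h import *
a=T(-24);print(a,st()[1]*100)
plan([a[0]-1,a[1],60],7.6,40,claw=20)
E
```

```text
[ 604.7 -232. ] [[ -9.3 -12.6  98.8]
 [  1.9  99.2  12.8]
 [-99.5   3.1  -9. ]]
pos [ 600.7 -209.5  100.2] jaw 7.4 D [  3.  -22.4 -40.2] dj 0.2 n 2 F [-0.1 -0.4 -0.2] w 29.5 t 28.85 q7 0.95
[[19.7, -11.9, 1.8], np.float64(-0.1), 20],[[19.7, -11.9, 1.8], np.float64(-0.1), 20],
```

Emit:
apply_moves(targets=[[[15,-11,1],0,20],[[15,-11,1],0,20],[[12,0,1],0,20],[[0,0,0],0,20]])

```text
clock: 29.35
eef_pos: [598.9, -232.2, 52.7]
tool_rot: [2.802, 1.471, 2.925]
force: [0.3, 0.4, -0.6]
width: 29.5
```

```bash
python3 - <<'E'
from h import *
a=T(-24)
plan([a[0]-1,a[1],16],7.6,20,claw=20)
E
```

```text
pos [ 598.9 -232.2   52.7] jaw 7.2 D [  4.9   0.2 -36.7] dj 0.4 n 2 F [ 0.3  0.4 -0.6] w 29.5 t 29.35 q7 0.99
[[18.0, -0.8, 4.1], np.float64(-0.2), 20],[[18.0, -0.8, 4.1], np.float64(-0.2), 20],
```

Emit:
apply_moves(targets=[[[12,-0.5,3],0,20],[[12,-0.5,3],0,20],[[10,0,2.5],0,20],[[0,0,0],0,20]])

```text
clock: 29.85
eef_pos: [605.0, -230.4, 15.6]
tool_rot: [2.795, 1.471, 2.919]
force: [-0.2, -0.2, 0.6]
width: 29.2
```

```bash
python3 - <<'E'
from h import *
a=T(-24)
plan([a[0]-1,a[1],14],7.6,20,claw=20)
p,im,d=snap("side");cv2.imwrite("pics/s9c.png",cv2.resize(im[150:300,300:460],None,fx=4,fy=4))
E
```

```text
pos [ 605.  -230.4   15.6] jaw 7.2 D [-1.3 -1.6 -1.6] dj 0.4 n 1 F [-0.2 -0.2  0.6] w 29.2 t 29.85 q7 1.00
[[1.7, -1.4, -1.3], np.float64(-0.4), 20],
```

Emit:
apply_moves(targets=[[[2,0,0],0,31],[[0,0,0],0,34],[[0,0,0],0,40],[[0,0,0],0,42],[[-20,0,0],0,42],[[-30,0,0],0,50],[[-35,0,0],0,55],[[-10,0,0],0,55],[[0,0,0],0,55]])

```text
clock: 31.02
eef_pos: [615.8, -234.2, 117.4]
tool_rot: [2.816, 1.477, 2.94]
force: [-0.1, -0.4, 0.1]
width: 55.4
```

```bash
python3 - <<'E'
from h import *
p,im,d=snap("side");cv2.imwrite("pics/s10c.png",cv2.resize(im[150:320,300:470],None,fx=3.5,fy=3.5))
stone("green",(544,-386),"side");stone("green",(544,-386),"scene");stone("blue",(446,-373),"side");stone("blue",(446,-373),"scene")
plan([544,-355,110],7.6,25,claw=55);print(st()[1]*100)
E
```

```text
side green 101 circle [ 539.5 -385.9] 15.8 zmax 23.6 px [407.3 271.9]
scene green 109 circle [ 546.9 -387.2] 14.0 zmax 23.8 px [273.7 297.1]
side blue 116 circle [ 443.4 -376.2] 15.0 zmax 25.4 px [380.8 290.9]
scene blue 98 circle [ 448.9 -374.5] 13.4 zmax 24.7 px [248.2 278.1]
pos [ 614.7 -233.7  115.2] jaw 7.2 D [ -70.7 -121.3   -5.2] dj 0.4 n 6 F [ 0.3  0.1 -0.6] w 54.7 t 31.27 q7 0.94
[[1.6, -18.7, -14.1], np.float64(-0.1), 55],[[1.6, -18.6, -14.1], np.float64(-0.1), 55],[[1.6, -18.6, -14.1], np.float64(-0.1), 55],[[1.6, -18.6, -14.1], np.float64(-0.1), 55],[[1.6, -18.6, -14.2], np.float64(-0.1), 55],[[1.6, -18.6, -14.2], np.float64(-0.1), 55],
[[ -9.5 -12.2  98.8]
 [  2.   99.2  12.4]
 [-99.5   3.1  -9.2]]
```

Emit:
apply_moves(targets=[[[1,-20,-13],0,55],[[1,-20,-13],0,55],[[1,-20,-13],0,55],[[1,-20,-13],0,55],[[4,-20,-13],0,55],[[8,-20,-5],0,55],[[8,-20,0],0,55],[[8,-10,0],0,55],[[0,0,0],0,55]])

```text
clock: 32.4
eef_pos: [544.2, -411.0, 82.0]
tool_rot: [2.873, 1.465, 2.98]
force: [-0.0, -0.1, -0.4]
width: 55.0
```

```bash
python3 - <<'E'
from h import *
print(st()[1]*100)
stone("green",(544,-386),f="w5.png")
plan([543,-386.5,40],7.6,25,claw=55)
E
```

```text
[[-10.4 -10.6  98.9]
 [  1.7  99.4  10.8]
 [-99.4   2.8 -10.2]]
wrist green 726 circle [ 542.4 -380.5] 11.7 zmax 23.4 px [339.  176.7]
pos [ 544.6 -410.6   82.5] jaw 6.3 D [ -1.6  24.1 -42.5] dj 1.3 n 2 F [-0.  -0.2 -0.6] w 54.9 t 32.45 q7 1.16
[[21.4, 11.5, 2.7], np.float64(-0.7), 55],[[21.4, 11.5, 2.8], np.float64(-0.7), 55],
```

Emit:
apply_moves(targets=[[[15,10,2],-0.8,55],[[15,10,2],0,55],[[5,2,0],0,55],[[0,0,0],0,55]])

```text
clock: 32.95
eef_pos: [543.5, -381.8, 45.2]
tool_rot: [2.827, 1.465, 2.955]
force: [-0.4, -0.3, 0.6]
width: 55.1
```

```bash
python3 - <<'E'
from h import *
stone("green",(544,-386),f="w6.png")
plan([542.5,-386,6],7.6,25,claw=55)
E
```

```text
wrist green 450 circle [ 543.2 -385.3] 14.3 zmax 22.8 px [332.  242.5]
pos [ 543.7 -381.9   45.4] jaw 7.4 D [ -1.2  -4.1 -39.4] dj 0.2 n 2 F [ 0.2 -1.1  0.2] w 54.7 t 33.00 q7 1.18
[[19.6, -2.6, 1.1], np.float64(-0.1), 55],[[19.6, -2.6, 1.1], np.float64(-0.1), 55],
```

Emit:
apply_moves(targets=[[[12,-2,1],0,52],[[12,-2,1],0,52],[[8,0,0],0,52],[[0,0,0],0,52]])

```text
clock: 33.5
eef_pos: [542.8, -386.4, 11.2]
tool_rot: [2.839, 1.466, 2.965]
force: [-0.2, -0.0, 0.6]
width: 52.0
```

```bash
python3 - <<'E'
from h import *
plan([542.5,-386,6.5],7.6,25,claw=55)
E
```

```text
pos [ 542.8 -386.4   11.2] jaw 7.4 D [-0.3  0.4 -4.7] dj 0.2 n 1 F [-0.2 -0.   0.6] w 52.0 t 33.50 q7 1.20
[[4.7, 0.3, 0.3], np.float64(-0.2), 55],
```

Emit:
apply_moves(targets=[[[4.5,0,0],0,50],[[0,0,0],0,40],[[0,0,0],0,28],[[0,0,0],0,20],[[0,0,0],0,20],[[0,0,0],0,20],[[-12,0,0],0,20],[[-25,0,0],0,20],[[-30,0,0],0,20],[[-20,0,0],0,20]])

```text
clock: 34.75
eef_pos: [551.2, -388.1, 96.9]
tool_rot: [2.838, 1.465, 2.964]
force: [0.5, -0.9, -0.2]
width: 29.6
```

```bash
python3 - <<'E'
from h import *
a=T(14)
plan([a[0]-2,a[1],110],7.6,25,claw=20)
E
```

```text
pos [ 551.2 -388.1   96.9] jaw 7.3 D [ 49.3 194.   13.1] dj 0.3 n 9 F [ 0.5 -0.9 -0.2] w 29.6 t 34.75 q7 1.15
[[-1.6, 20.7, 8.0], np.float64(-0.0), 20],[[-1.6, 20.7, 8.0], np.float64(-0.0), 20],[[-1.6, 20.7, 8.0], np.float64(-0.0), 20],[[-1.6, 20.7, 8.0], np.float64(-0.0), 20],[[-1.6, 20.7, 8.0], np.float64(-0.0), 20],[[-1.6, 20.7, 8.0], np.float64(-0.0), 20],[[-1.6, 20.7, 8.1], np.float64(-0.0), 20],[[-1.6, 20.7, 8.1], np.float64(-0.0), 20],[[-1.6, 20.7, 8.1], np.float64(-0.0), 20],
```

Emit:
apply_moves(targets=[[[-12,15,2],0,20],[[-6,20,8],0,20],[[-3,20,8],0,20],[[-1.5,20,8],0,20],[[-1.5,20,8],0,20],[[-1.5,20,8],0,20],[[-1.5,20,8],0,20],[[0,20,4],0,20],[[0,15,0],0,20],[[0,0,0],0,20]])

```text
clock: 36.0
eef_pos: [588.0, -188.0, 120.6]
tool_rot: [2.756, 1.456, 2.895]
force: [-0.2, -0.1, -0.1]
width: 29.6
```

```bash
python3 - <<'E'
from h import *
a=T(14);print(st()[1]*100)
plan([a[0]-2,a[1],50],7.6,25,claw=20)
E
```

```text
[[-11.1 -13.6  98.4]
 [  2.8  99.   14. ]
 [-99.3   4.3 -10.6]]
pos [ 588.  -188.   120.6] jaw 8.1 D [ 12.5  -6.  -70.6] dj -0.5 n 3 F [-0.2 -0.1 -0.1] w 29.6 t 36.00 q7 0.93
[[22.9, -3.6, 6.3], np.float64(0.2), 20],[[22.9, -3.5, 6.3], np.float64(0.2), 20],[[22.9, -3.5, 6.3], np.float64(0.2), 20],
```

Emit:
apply_moves(targets=[[[20,-3,6],0.5,20],[[20,-3,6],0,20],[[20,-2,5],0,20],[[0,0,0],0,20]])

```text
clock: 36.5
eef_pos: [598.2, -194.8, 52.7]
tool_rot: [2.782, 1.454, 2.908]
force: [-1.1, -0.5, 0.3]
width: 29.5
```

```bash
python3 - <<'E'
from h import *
a=T(14)
plan([a[0]-2,a[1],16],7.6,25,claw=20)
E
```

```text
pos [ 598.2 -194.8   52.7] jaw 7.4 D [  2.3   0.8 -36.7] dj 0.2 n 2 F [-1.1 -0.5  0.3] w 29.5 t 36.50 q7 0.95
[[18.1, -0.5, 3.2], np.float64(-0.1), 20],[[18.1, -0.5, 3.2], np.float64(-0.1), 20],
```

Emit:
apply_moves(targets=[[[12,0,3],0,20],[[12,0,3],0,20],[[9,0,2],0,20],[[0,0,0],0,20]])

```text
clock: 37.0
eef_pos: [602.7, -193.6, 16.9]
tool_rot: [2.786, 1.454, 2.911]
force: [0.6, -0.3, 0.5]
width: 29.6
```

```bash
python3 - <<'E'
from h import *
a=T(14)
plan([a[0]-2,a[1],14],7.6,25,claw=20)
E
```

```text
pos [ 602.7 -193.6   16.9] jaw 7.3 D [-2.3 -0.4 -2.9] dj 0.3 n 1 F [ 0.6 -0.3  0.5] w 29.6 t 37.00 q7 0.96
[[3.2, -0.2, -1.9], np.float64(-0.3), 20],
```

Emit:
apply_moves(targets=[[[3,0,0],0,22],[[0,0,0],0,31],[[0,0,0],0,34],[[0,0,0],0,40],[[0,0,0],0,42],[[-15,0,0],0,42],[[-28,0,0],0,45],[[-30,0,0],0,55],[[-20,0,0],0,55],[[0,0,0],0,55]])

```text
clock: 38.25
eef_pos: [615.0, -197.6, 114.7]
tool_rot: [2.8, 1.46, 2.925]
force: [0.6, 0.3, 0.5]
width: 54.9
```

```bash
python3 - <<'E'
from h import *
p,im,d=snap("side");cv2.imwrite("pics/s11c.png",cv2.resize(im[150:320,300:470],None,fx=3.5,fy=3.5))
stone("blue",(446,-373),"side");stone("blue",(446,-373),"scene")
plan([445,-374,100],7.6,25,claw=55);print(st()[1]*100)
E
```

```text
side blue 116 circle [ 441.8 -375.8] 15.1 zmax 26.5 px [380.8 290.9]
scene blue 99 circle [ 449.1 -374.9] 14.0 zmax 25.7 px [248.1 278.1]
pos [ 613.2 -196.4  111.8] jaw 7.3 D [-168.2 -177.6  -11.8] dj 0.3 n 10 F [ 0.5  0.1 -0.9] w 54.9 t 38.40 q7 0.90
[[2.6, -15.6, -18.7], np.float64(-0.0), 55],[[2.6, -15.6, -18.7], np.float64(-0.0), 55],[[2.6, -15.6, -18.7], np.float64(-0.0), 55],[[2.6, -15.6, -18.7], np.float64(-0.0), 55],[[2.6, -15.6, -18.7], np.float64(-0.0), 55],[[2.6, -15.6, -18.7], np.float64(-0.0), 55],[[2.6, -15.5, -18.7], np.float64(-0.0), 55],[[2.6, -15.5, -18.8], np.float64(-0.0), 55],[[2.6, -15.5, -18.8], np.float64(-0.0), 55],[[2.6, -15.5, -18.8], np.float64(-0.0), 55],
[[-11.3 -12.2  98.6]
 [  2.6  99.2  12.6]
 [-99.3   4.  -10.9]]
```

Emit:
apply_moves(targets=[[[0,-13,-18],0,55],[[1,-14,-18],0,55],[[2,-14.5,-18],0,55],[[2,-14.5,-18],0,55],[[2,-14.5,-18],0,55],[[4,-14.5,-18],0,55],[[5,-14.5,-18],0,55],[[5,-14.5,-18],0,55],[[5,-14.5,-17],0,55],[[0,-8,-5],0,55]])

```text
clock: 39.65
eef_pos: [437.2, -362.8, 93.3]
tool_rot: [2.814, 1.433, 2.927]
force: [0.4, 0.1, -0.1]
width: 54.9
```

```bash
python3 - <<'E'
from h import *
print(st()[1]*100)
stone("blue",(445.5,-375),f="w7.png")
plan([444.5,-375,40],7.6,25,claw=55)
E
```

```text
[[-13.4 -10.9  98.5]
 [  2.9  99.3  11.4]
 [-99.1   4.4 -13. ]]
wrist blue 1022 circle [ 445.8 -374.4] 14.0 zmax 24.4 px [350.1 236.6]
pos [ 437.2 -364.    93.6] jaw 6.6 D [  7.3 -11.  -53.6] dj 1.0 n 3 F [-0.4 -1.9  0.8] w 54.9 t 39.70 q7 1.27
[[17.3, -4.7, 4.3], np.float64(-0.3), 55],[[17.3, -4.7, 4.3], np.float64(-0.3), 55],[[17.3, -4.7, 4.2], np.float64(-0.3), 55],
```

Emit:
apply_moves(targets=[[[-10,50,0],0,55],[[-5,50,0],0,55],[[0,50,0],0,55],[[0,50,0],0,55],[[0,50,0],0,55],[[0,0,0],0,55],[[0,0,0],0,55]])

```text
clock: 40.58
eef_pos: [412.5, -108.1, 118.9]
tool_rot: [2.821, 1.435, 2.937]
force: [-0.4, 0.4, 0.1]
width: 54.9
```

```bash
python3 - <<'E'
from h import *
print(st()[1]*100, st()[0]["qpos"]*100)
plan([444.5,-375,40],7.6,25,claw=55)
E
```

```text
[[-13.3 -11.3  98.5]
 [  2.7  99.3  11.8]
 [-99.1   4.3 -12.8]] [-27.4  68.5  71.4 211.9 -64.2  72.4 100.4]
pos [ 412.5 -108.1  118.9] jaw 6.8 D [  32.  -266.9  -78.9] dj 0.8 n 12 F [-0.4  0.4  0.1] w 54.9 t 40.58 q7 1.00
[[5.5, -22.7, 0.8], np.float64(-0.1), 55],[[5.5, -22.7, 0.8], np.float64(-0.1), 55],[[5.5, -22.7, 0.8], np.float64(-0.1), 55],[[5.5, -22.7, 0.8], np.float64(-0.1), 55],[[5.5, -22.7, 0.7], np.float64(-0.1), 55],[[5.5, -22.7, 0.7], np.float64(-0.1), 55],[[5.5, -22.7, 0.7], np.float64(-0.1), 55],[[5.5, -22.7, 0.7], np.float64(-0.1), 55],[[5.5, -22.7, 0.6], np.float64(-0.1), 55],[[5.5, -22.7, 0.6], np.float64(-0.1), 55],[[5.5, -22.7, 0.6], np.float64(-0.1), 55],[[5.5, -22.7, 0.6], np.float64(-0.1), 55],
```

Emit:
apply_moves(targets=[[[-45,0,20],0,55],[[-45,0,40],0,55],[[-45,0,50],0,55],[[0,-3,50],0,55],[[7,-8,50],0,55],[[7,-8,50],0,55],[[7,-8,50],0,55],[[7,-8,40],0,55],[[0,0,0],0,55],[[0,0,0],0,55]])

```text
clock: 41.82
eef_pos: [780.6, -125.2, 175.5]
tool_rot: [2.884, 1.437, 2.983]
force: [0.7, -0.3, 0.1]
width: 55.0
```

```bash
python3 - <<'E'
from h import *
print(st()[1]*100, st()[0]["qpos"]*100)
plan([860,-160,250],7.6,25,claw=55)
E
```

```text
[[-13.2  -9.6  98.7]
 [  2.1  99.5  10. ]
 [-99.1   3.4 -12.9]] [-11.  109.3  74.3  88.1 -62.3 148.6  54.5]
pos [ 780.6 -125.2  175.5] jaw 5.8 D [ 79.4 -34.8  74.5] dj 1.8 n 5 F [ 0.7 -0.3  0.1] w 55.0 t 41.83 q7 0.54
[[-17.0, -7.9, 13.1], np.float64(-0.4), 55],[[-17.0, -8.0, 13.0], np.float64(-0.4), 55],[[-17.0, -8.1, 12.9], np.float64(-0.4), 55],[[-17.0, -8.2, 12.9], np.float64(-0.4), 55],[[-17.0, -8.3, 12.8], np.float64(-0.4), 55],
```

Emit:
apply_moves(targets=[[[-30,-4,15],0,55],[[-20,-6,20],0,55],[[-10,-6,25],0,55],[[-5,-6,25],0,55],[[0,0,25],0,55],[[0,0,0],0,55]])

```text
clock: 42.58
eef_pos: [824.5, -132.2, 259.8]
tool_rot: [2.875, 1.386, 2.957]
force: [0.5, 0.5, 0.1]
width: 55.1
```

```bash
python3 - <<'E'
from h import *
print(st()[1]*100, st()[0]["qpos"]*100)
plan([880,-160,250],7.6,25,claw=55)
E
```

```text
[[-18.1  -7.8  98. ]
 [  3.4  99.6   8.5]
 [-98.3   4.9 -17.8]] [   6.8  126.5  114.5   18.6 -108.8  198.    32.8]
pos [ 824.5 -132.2  259.8] jaw 5.0 D [ 55.5 -27.8  -9.8] dj 2.6 n 3 F [0.5 0.5 0.1] w 55.1 t 42.58 q7 0.33
[[-0.5, -10.8, 17.9], np.float64(-0.9), 55],[[-0.5, -11.1, 17.8], np.float64(-0.9), 55],[[-0.5, -11.4, 17.6], np.float64(-0.9), 55],
```

```bash
cat > kin.py <<'E'
import numpy as np, itertools
from scipy.spatial.transform import Rotation as Ro
from scipy.optimize import least_squares
def Rz(a): return Ro.from_euler('z',a).as_matrix()
def Ry(a): return Ro.from_euler('y',a).as_matrix()
def fk(q,par,s):
    h,L1,L2,L3,o1,a1,a2=par
    R=Rz(s[0]*q[0]+o1);p=np.array([0,0,h])
    R=R@Ry(q[1]);p=p+R@[0,0,L1]
    R=R@Rz(s[1]*q[2]); p=p+R@[a1,0,0]
    R=R@Ry(q[3]);p=p+R@[a2,0,0]; p=p+R@[0,0,L2]
    R=R@Rz(s[2]*q[4]);R=R@Ry(q[5]);p=p+R@[0,0,L3]
    R=R@Rz(s[3]*q[6])
    return p,R
E
cat > fit.py <<'E'
from kin import *
S=[([-1.35380896,.62930772,.03843825,1.51837765,-.02699563,.99631276,-.0199785],[181.17,623.58,230.41]),
([-.532,.781,.254,2.243,-.97,.235,.776],[419.5,133.9,13.6]),
([.037,.857,.465,2.089,-.819,.458,1.281],[437.3,-189.3,10.4]),
([-.274,.685,.714,2.119,-.642,.724,1.004],[412.5,-108.1,118.9]),
([-.11,1.093,.743,.881,-.623,1.486,.545],[780.6,-125.2,175.5]),
([.068,1.265,1.145,.186,-1.088,1.98,.328],[824.5,-132.2,259.8])]
best=[]
for s in itertools.product([1,-1],repeat=3):
    s=(*s,1)
    for o in (0,np.pi):
        f=lambda par:np.concatenate([fk(q,par,s)[0]-p for q,p in S])
        r=least_squares(f,[300,350,350,300,o,0,0])
        best.append((r.cost,s,np.round(r.x,2)))
best.sort(key=lambda b:b[0])
for b in best[:4]:print(b)
E
python3 fit.py
```

```text
(np.float64(129.5627772529386), (-1, -1, -1, 1), array([ 3.2566e+02,  5.4858e+02,  3.8730e+02,  3.3247e+02, -4.0000e-02,
       -5.7200e+00, -1.2170e+01]))
(np.float64(967.7506037416067), (-1, -1, 1, 1), array([-5.7100e+00,  5.4026e+02,  3.5972e+02,  2.9210e+01, -3.0000e-02,
       -1.2840e+01, -1.8320e+01]))
(np.float64(60348.96859853318), (-1, 1, 1, 1), array([ 1.08890e+03,  8.06610e+02,  3.58320e+02,  1.30102e+03,
       -2.50000e-01, -1.12200e+02,  6.73800e+01]))
(np.float64(61801.98102041366), (-1, -1, 1, 1), array([ 4.2682e+02, -7.3007e+02, -1.9017e+02, -3.5200e+01,  3.0800e+00,
        6.0000e-02, -8.0200e+01]))
```

```bash
cat > fit2.py <<'E'
from kin import *
from h import st
import h
# general model: Kinova-like with lateral offsets
def fk2(q,par):
    h0,L1,L2,L3,o1,o2,o4,o6,b1,b2,b3,tl,a,b=par
    R=Rz(-q[0]+o1);p=np.array([0,0,h0.item() if hasattr(h0,'item') else h0])+R@[0,b1,0]
    R=R@Ry(q[1]+o2);p=p+R@[0,0,L1]
    R=R@Rz(-q[2]);p=p+R@[0,b2,0]
    R=R@Ry(q[3]+o4);p=p+R@[0,0,L2]
    R=R@Rz(-q[4]);p=p+R@[0,b3,0]
    R=R@Ry(q[5]+o6);p=p+R@[a,0,L3]
    R=R@Rz(-q[6])
    return p,R
S=[([-1.35380896,.62930772,.03843825,1.51837765,-.02699563,.99631276,-.0199785],[181.17,623.58,230.41]),
([-.532,.781,.254,2.243,-.97,.235,.776],[419.5,133.9,13.6]),
([.037,.857,.465,2.089,-.819,.458,1.281],[437.3,-189.3,10.4]),
([-.274,.685,.714,2.119,-.642,.724,1.004],[412.5,-108.1,118.9]),
([-.11,1.093,.743,.881,-.623,1.486,.545],[780.6,-125.2,175.5])]
s,R=st();S.append((s["qpos"],s["eef_pos"]))
x0=[325,548,387,332,0,0,0,0,0,0,0,0,0,0]
f=lambda par:np.concatenate([fk2(q,par)[0]-p for q,p in S]+[1000*np.array(par[4:8])*.02,np.array(par[8:])*.05])
r=least_squares(f,x0);print(np.round(r.x,3),r.cost);print([np.round(fk2(q,r.x)[0]-p,1) for q,p in S])
P,Rm=fk2(S[-1][0],r.x);print(Rm*100);print(R*100)
np.save("par.npy",r.x)
E
python3 fit2.py
```

```text
[340.3 559.9 382.  355.5   0.   -0.    0.   -0.  -13.1 -15.9  -0.8   0.
  -0.2   0. ] 0.6038715890020462
[array([0. , 0.1, 0.1]), array([-0.1, -0.1, -0. ]), array([0.1, 0. , 0.1]), array([ 0. ,  0.1, -0.1]), array([-0.1, -0.2, -0.2]), array([-0. ,  0.1,  0.1])]
[[-98.1  -7.9 -17.9]
 [ -8.7  99.6   3.4]
 [ 17.6   4.9 -98.3]]
[[-18.1  -7.8  98. ]
 [  3.4  99.6   8.5]
 [-98.3   4.9 -17.8]]
```

```bash
cat > sim.py <<'E'
from kin import *
import re
par=np.load("par.npy")
src=open("fit2.py").read();exec(src[src.index("def fk2"):src.index("S=[")])
lo=np.array([-3.06,-.37,-1.25,.18,-1.1,.23,-2.94]);hi=np.array([3.06,2.12,1.32,2.47,4.24,1.98,2.94])
B=np.array([[0,0,-1],[0,1,0],[1,0,0.]])  # tool = R@B : x=Rz, y=Ry, z=-Rx
def tool(q):
    p,R=fk2(q,par);return p,R@B
def jac(q):
    p0,R0=tool(q);J=np.zeros((6,7));e=1e-5
    for i in range(7):
        qq=np.array(q,float);qq[i]+=e;p,R=tool(qq)
        J[:3,i]=(p-p0)/e;J[3:,i]=Ro.from_matrix(R@R0.T).as_rotvec()/e
    return J
def ik(q,pt,Rt,W=300.,lam=1e-2,it=30):
    q=np.array(q,float)
    for _ in range(it):
        p,R=tool(q);e=np.concatenate([(pt-p)/W,Ro.from_matrix(Rt@R.T).as_rotvec()])
        if np.linalg.norm(e)<1e-5:break
        J=jac(q);J[:3]/=W
        dq=J.T@np.linalg.solve(J@J.T+lam**2*np.eye(6),e)
        q=np.clip(q+dq,lo,hi)
    return q
def row(q,sh,roll):
    p,R=tool(q);return ik(q,p+R@np.array(sh,float),R@Ro.from_euler('x',roll,degrees=True).as_matrix())
E
python3 - <<'E'
from sim import *
np.set_printoptions(precision=3,suppress=True)
q=np.array([-.11,1.093,.743,.881,-.623,1.486,.545])
for r in [[-30,-4,15],[-20,-6,20],[-10,-6,25],[-5,-6,25],[0,0,25]]:
    q=row(q,r,0);p,R=tool(q);print(q,p,R[:,0])
q=np.array([-.274,.685,.714,2.119,-.642,.724,1.004]);print("prev")
for r in [[-45,0,20],[-45,0,40],[-45,0,50],[0,-3,50]]+[[7,-8,50]]*3+[[7,-8,40]]:
    q=row(q,r,0)
p,R=tool(q);print(q,p,R[:,0])
E
```

```text
[-0.073  1.112  0.743  0.737 -0.624  1.585  0.498] [ 799.659 -128.497  203.006] [-0.131  0.021 -0.991]
[-0.018  1.158  0.735  0.545 -0.638  1.694  0.436] [ 822.592 -132.883  220.06 ] [-0.131  0.021 -0.991]
[ 0.076  1.261  0.713  0.208 -0.674  1.854  0.313] [ 849.148 -136.551  226.562] [-0.131  0.021 -0.991]
[ 0.174  1.389  0.687  0.18  -0.733  1.98   0.101] [ 785.512 -172.784  137.309] [-0.328  0.153 -0.932]
[ 0.265  1.529  0.604  0.18  -0.729  1.98  -0.095] [ 738.611 -207.593   26.293] [-0.419  0.28  -0.864]
prev
[-0.141  1.075  0.739  0.917 -0.622  1.475  0.552] [ 775.233 -103.558  178.882] [-0.131  0.028 -0.991]
```

```bash
cat >> sim.py <<'E'
from scipy.optimize import lsq_linear
def ikb(q,pt,Rt,W=300.,it=12,reg=3e-3):
    q=np.array(q,float)
    for _ in range(it):
        p,R=tool(q);e=np.concatenate([(pt-p)/W,Ro.from_matrix(Rt@R.T).as_rotvec()])
        if np.linalg.norm(e)<1e-5:break
        J=jac(q);J[:3]/=W
        A=np.vstack([J,reg*np.eye(7)]);b=np.concatenate([e,np.zeros(7)])
        l=np.maximum(lo-q,-.15)-1e-9;u=np.minimum(hi-q,.15)+1e-9
        q=np.clip(q+lsq_linear(A,b,bounds=(l,u)).x,lo,hi)
    return q
def rowb(q,sh,roll,W=300.):
    p,R=tool(q);return ikb(q,p+R@np.array(sh,float),R@Ro.from_euler('x',roll,degrees=True).as_matrix(),W)
E
python3 - <<'E'
from sim import *
from h import st
np.set_printoptions(precision=3,suppress=True)
s,_=st();q0=s["qpos"]
for W in (100,300,1000):
  q=q0.copy();print("W",W)
  for k in range(5): q=rowb(q,[0,0,-35],0,W)
  p,R=tool(q);print(q,p,R[:,0])
  for k in range(10):
    q=rowb(q,[-35,0,0],0,W);p,R=tool(q)
    if k%2: print(q,p,R[:,0])
E
```

```text
W 100
[-0.143  0.817  0.731  1.179 -0.46   1.5    0.618] [ 652.879 -147.276  290.579] [-0.179  0.034 -0.983]
[-0.111  0.801  0.739  1.007 -0.45   1.669  0.579] [ 665.416 -149.64   359.407] [-0.179  0.034 -0.983]
[-0.055  0.81   0.736  0.78  -0.463  1.861  0.532] [ 677.952 -152.005  428.234] [-0.179  0.034 -0.983]
[ 0.147  0.766  0.127  0.533 -0.085  1.98   0.298] [ 690.183 -154.095  497.577] [-0.132  0.022 -0.991]
[ 0.144  0.704  0.127  0.457 -0.08   1.98   0.292] [ 695.621 -154.353  567.253] [ 0.003 -0.01  -1.   ]
[ 0.141  0.641  0.127  0.388 -0.074  1.98   0.287] [ 691.715 -152.389  636.952] [ 0.13  -0.04  -0.991]
W 300
[-0.14   0.815  0.723  1.179 -0.455  1.499  0.614] [ 652.879 -147.276  290.579] [-0.179  0.034 -0.983]
[-0.108  0.8    0.731  1.007 -0.445  1.667  0.576] [ 665.416 -149.64   359.407] [-0.179  0.034 -0.983]
[-0.053  0.809  0.728  0.78  -0.458  1.86   0.529] [ 677.952 -152.005  428.234] [-0.179  0.034 -0.983]
[ 0.148  0.765  0.12   0.549 -0.08   1.98   0.296] [ 686.293 -153.261  493.393] [-0.145  0.025 -0.989]
[ 0.144  0.699  0.12   0.515 -0.074  1.98   0.292] [ 682.622 -151.616  550.156] [-0.05   0.002 -0.999]
[ 0.139  0.632  0.12   0.486 -0.067  1.98   0.288] [ 673.251 -148.591  606.751] [ 0.044 -0.02  -0.999]
W 1000
[-0.136  0.813  0.713  1.179 -0.448  1.496  0.609] [ 652.868 -147.274  290.579] [-0.179  0.034 -0.983]
[-0.105  0.797  0.721  1.007 -0.438  1.666  0.571] [ 665.398 -149.639  359.403] [-0.179  0.034 -0.983]
[-0.05   0.807  0.718  0.78  -0.451  1.859  0.525] [ 677.935 -152.003  428.231] [-0.179  0.034 -0.983]
[ 0.15   0.763  0.11   0.574 -0.073  1.98   0.294] [ 679.684 -151.849  486.275] [-0.169  0.031 -0.985]
[ 0.144  0.696  0.11   0.612 -0.067  1.98   0.293] [ 659.882 -146.861  520.032] [-0.141  0.024 -0.99 ]
[ 0.138  0.633  0.11   0.646 -0.062  1.98   0.291] [ 639.679 -141.775  551.213] [-0.113  0.017 -0.993]
```

Emit:
apply_moves(targets=[[[0,0,-30],0,55],[[0,0,-35],0,55],[[0,0,-35],0,55],[[0,0,-35],0,55],[[-30,0,-20],0,55],[[-35,0,0],0,55],[[-35,0,0],0,55],[[-35,0,0],0,55],[[-35,0,0],0,55],[[-35,0,0],0,55]])

```text
clock: 43.82
eef_pos: [689.9, -143.3, 428.2]
tool_rot: [2.694, 1.322, 2.787]
force: [-0.8, -1.7, -2.2]
width: 55.0
```

```bash
python3 - <<'E'
from h import *
print(st()[1]*100, st()[0]["qpos"]*100,st()[0]["eef_pos"])
E
```

```text
[[-23.1  -8.1  97. ]
 [  8.5  99.1  10.3]
 [-96.9  10.7 -22.2]] [  3.4  86.4  58.1  62.  -43.4 198.   45.7] [ 689.9 -143.3  428.2]
```

Continue upward slowly.

Emit:
apply_moves(targets=[[[-30,0,0],0,55],[[-30,0,0],0,55],[[-30,0,0],0,55],[[-30,0,0],0,55]])

```text
clock: 44.32
eef_pos: [669.1, -138.4, 486.1]
tool_rot: [2.596, 1.367, 2.698]
force: [0.4, 0.4, -0.1]
width: 55.1
```

```bash
python3 - <<'E'
from h import *
print(st()[1]*100, st()[0]["qpos"]*100,st()[0]["eef_pos"])
E
```

```text
[[-18.3  -9.2  97.9]
 [  8.7  99.   10.9]
 [-97.9  10.5 -17.3]] [ 17.4  74.4   5.1  61.6  -8.8 198.1  29. ] [ 669.1 -138.4  486.1]
```

Emit:
apply_moves(targets=[[[-20,0,0],0,55],[[-20,0,0],0,55],[[-20,0,0],0,55],[[-20,0,0],0,55],[[-20,0,0],0,55]])

```text
clock: 44.95
eef_pos: [646.5, -138.1, 541.5]
tool_rot: [2.505, 1.436, 2.601]
force: [-0.3, -0.4, 0.5]
width: 55.0
```

```bash
python3 - <<'E'
from h import *
print(st()[1]*100, st()[0]["qpos"]*100,st()[0]["eef_pos"])
E
```

```text
[[-11.5  -9.1  98.9]
 [  6.9  99.3  10. ]
 [-99.1   8.  -10.8]] [ 17.5  65.    5.4  63.8  -8.2 198.1  28.8] [ 646.5 -138.1  541.5]
```

Emit:
apply_moves(targets=[[[-20,-25,0],0,55],[[-20,-25,0],0,55],[[-20,-25,0],0,55],[[-20,-25,0],0,55],[[-20,-25,0],0,55],[[-20,-25,0],0,55]])

```text
clock: 45.7
eef_pos: [617.7, -279.6, 579.2]
tool_rot: [1.826, 1.532, 1.923]
force: [0.8, -0.3, -0.3]
width: 54.7
```

```bash
python3 - <<'E'
from h import *
print(st()[1]*100, st()[0]["qpos"]*100,st()[0]["eef_pos"])
E
```

```text
[[ -1.3  -9.7  99.5]
 [  3.6  99.5   9.7]
 [-99.9   3.7  -1. ]] [ 37.   63.9   9.8  55.1  -9.3 198.1  51.1] [ 617.7 -279.6  579.2]
```

Emit:
apply_moves(targets=[[[-15,-25,0],0,55],[[-15,-25,0],0,55],[[-10,-10,0],0,55]])

```text
clock: 46.08
eef_pos: [603.8, -335.5, 589.2]
tool_rot: [0.538, 1.542, 0.632]
force: [0.7, 0.5, 0.2]
width: 54.6
```

```bash
python3 - <<'E'
from h import *
print(st()[1]*100, st()[0]["qpos"]*100,st()[0]["eef_pos"])
plan([475,-365,200],7.6,50,claw=55)
E
```

```text
[[   2.3   -9.5   99.5]
 [   1.7   99.5    9.4]
 [-100.     1.5    2.5]] [ 45.1  65.   10.9  50.1 -10.1 198.1  59.1] [ 603.8 -335.5  589.2]
pos [ 603.8 -335.5  589.2] jaw 5.4 D [-128.8  -29.5 -389.2] dj 2.2 n 9 F [0.7 0.5 0.2] w 54.6 t 46.08 q7 0.59
[[42.8, -2.6, -15.6], np.float64(-0.2), 55],[[42.8, -2.5, -15.6], np.float64(-0.2), 55],[[42.8, -2.4, -15.6], np.float64(-0.2), 55],[[42.8, -2.4, -15.7], np.float64(-0.2), 55],[[42.8, -2.3, -15.7], np.float64(-0.2), 55],[[42.8, -2.2, -15.7], np.float64(-0.2), 55],[[42.8, -2.2, -15.7], np.float64(-0.2), 55],[[42.8, -2.1, -15.7], np.float64(-0.2), 55],[[42.8, -2.0, -15.7], np.float64(-0.2), 55],
```

Emit:
apply_moves(targets=[[[42,-2,-18],-0.3,55],[[42,-2,-18],-0.3,55],[[42,-2,-18],-0.3,55],[[42,-2,-18],-0.3,55],[[42,-2,-18],-0.3,55],[[42,-2,-18],-0.3,55],[[42,-2,-18],-0.3,55],[[42,-2,-10],0,55],[[20,-2,0],0,55],[[0,0,0],0,55]])

```text
clock: 47.32
eef_pos: [481.5, -363.0, 221.1]
tool_rot: [0.258, 1.531, 0.397]
force: [-0.0, -0.2, 0.6]
width: 55.2
```

```bash
python3 - <<'E'
from h import *
print(st()[1]*100, st()[0]["qpos"]*100)
stone("blue",(445.5,-375),f="w8.png");stone("blue",(445.5,-375),"side")
plan([445.5,-375,60],7.6,25,claw=55)
E
```

```text
[[  3.6 -13.9  99. ]
 [  1.5  99.   13.8]
 [-99.9   1.    3.8]] [ 57.1  56.2   7.5 168.7  -9.6  87.6  83.4]
wrist blue 457 circle [ 444.6 -374.3] 13.7 zmax 24.6 px [284.  182.6]
side blue 115 circle [ 443.7 -376.1] 15.3 zmax 25.1 px [380.8 290.9]
pos [ 482.6 -363.8  223. ] jaw 8.0 D [ -37.1  -11.2 -163. ] dj -0.4 n 7 F [-0.3  0.2 -0. ] w 54.9 t 47.42 q7 0.83
[[23.0, -1.0, -6.4], np.float64(0.1), 55],[[23.0, -1.0, -6.4], np.float64(0.1), 55],[[23.0, -1.0, -6.4], np.float64(0.1), 55],[[23.0, -1.0, -6.4], np.float64(0.1), 55],[[23.0, -1.0, -6.4], np.float64(0.1), 55],[[23.0, -1.1, -6.4], np.float64(0.1), 55],[[23.0, -1.1, -6.4], np.float64(0.1), 55],
```

Emit:
apply_moves(targets=[[[22,-1,-6],0,55],[[22,-1,-6],0,55],[[22,-1,-6],0,55],[[22,-1,-6],0,55],[[22,-1,-6],0,55],[[22,-1,-6],0,55],[[18,-1,-2],0,55],[[0,0,0],0,55]])

```text
clock: 48.42
eef_pos: [464.4, -380.3, 80.2]
tool_rot: [-0.173, 1.508, -0.028]
force: [0.2, -0.2, 1.1]
width: 54.8
```

```bash
python3 - <<'E'
from h import *
stone("blue",(445.5,-375),f="w9.png")
plan([446,-375,6],7.6,25,claw=55)
E
```

```text
wrist blue 1272 circle [ 444.7 -372.8] 14.3 zmax 24.5 px [292.  207.1]
pos [ 465.  -380.7   81.1] jaw 8.3 D [-19.    5.7 -75.1] dj -0.7 n 4 F [ 0.3 -0.6 -0.6] w 55.0 t 48.48 q7 0.91
[[18.4, 2.3, -5.7], np.float64(0.2), 55],[[18.4, 2.3, -5.7], np.float64(0.2), 55],[[18.4, 2.3, -5.7], np.float64(0.2), 55],[[18.4, 2.3, -5.7], np.float64(0.2), 55],
```

Emit:
apply_moves(targets=[[[16,3,-6],0.5,52],[[16,3,-6],0,52],[[16,1,-6],0,52],[[12,0,-2],0,52],[[0,0,0],0,52]])

```text
clock: 49.1
eef_pos: [454.3, -379.6, 24.3]
tool_rot: [-0.275, 1.496, -0.137]
force: [0.1, -0.6, -0.2]
width: 51.8
```

```bash
python3 - <<'E'
from h import *
stone("blue",(445.5,-375),f="w10.png")
plan([446,-374,6],7.6,25,claw=55);print(st()[1]*100)
E
```

```text
wrist blue 2611 circle [ 444.4 -372.2] 14.5 zmax 24.3 px [306.5 243.4]
pos [ 454.7 -380.    24.8] jaw 7.9 D [ -8.7   6.  -18.8] dj -0.3 n 1 F [ 0.3  0.1 -0. ] w 52.0 t 49.15 q7 0.93
[[18.1, 7.5, -9.1], np.float64(0.3), 55],
[[  7.5 -13.7  98.8]
 [ -1.1  99.   13.8]
 [-99.7  -2.1   7.3]]
```

Emit:
apply_moves(targets=[[[0,7,-9],0.3,55],[[5,0,0],0,55],[[8,0,0],0,55],[[0,0,0],0,55]])

```text
clock: 49.65
eef_pos: [446.4, -374.6, 11.8]
tool_rot: [-0.294, 1.492, -0.162]
force: [-0.6, 0.3, -0.7]
width: 54.8
```

```bash
python3 - <<'E'
from h import *
plan([446,-374,6],7.6,25,claw=55)
E
```

```text
pos [ 446.4 -374.6   11.8] jaw 7.6 D [-0.4  0.6 -5.8] dj -0.0 n 1 F [-0.6  0.3 -0.7] w 54.8 t 49.65 q7 0.93
[[5.7, 0.7, -0.8], np.float64(0.0), 55],
```

Emit:
apply_moves(targets=[[[5,0.5,-0.5],0,50],[[0,0,0],0,40],[[0,0,0],0,28],[[0,0,0],0,20],[[0,0,0],0,20],[[0,0,0],0,20],[[-15,0,0],0,20],[[-28,0,0],0,20],[[-30,0,0],0,20],[[-25,0,0],0,20]])

```text
clock: 50.9
eef_pos: [437.7, -372.4, 107.9]
tool_rot: [-0.277, 1.494, -0.145]
force: [0.8, -0.0, 0.7]
width: 28.9
```

```bash
python3 - <<'E'
from h import *
a=T(46);print(st()[1]*100)
stone("blue",(445.5,-375),"side")
plan([a[0],a[1],120],7.6,25,claw=20)
E
```

```text
[[  7.6 -13.1  98.8]
 [ -1.1  99.1  13.3]
 [-99.7  -2.1   7.4]]
none
pos [ 438.9 -373.7  111.1] jaw 7.6 D [161.7 211.6   8.9] dj -0.0 n 11 F [ 0.5 -0.2  1.9] w 29.0 t 50.95 q7 0.92
[[0.1, 17.1, 17.1], np.float64(0.0), 20],[[0.1, 17.1, 17.1], np.float64(0.0), 20],[[0.1, 17.1, 17.1], np.float64(0.0), 20],[[0.1, 17.1, 17.1], np.float64(0.0), 20],[[0.1, 17.1, 17.1], np.float64(0.0), 20],[[0.1, 17.1, 17.1], np.float64(0.0), 20],[[0.1, 17.1, 17.1], np.float64(0.0), 20],[[0.1, 17.1, 17.1], np.float64(0.0), 20],[[0.1, 17.1, 17.1], np.float64(0.0), 20],[[0.1, 17.1, 17.1], np.float64(0.0), 20],[[0.1, 17.1, 17.1], np.float64(0.0), 20],
```

Emit:
apply_moves(targets=[[[-1,16,16],0,20],[[-1,17,17],0,20],[[-1,17,17],0,20],[[-1,17,17],0,20],[[-1,17,17],0,20],[[-1,17,17],0,20],[[-1,17,17],0,20],[[0,17,17],0,20],[[0,15,13],0,20],[[0,0,0],0,20]])

```text
clock: 52.2
eef_pos: [569.3, -201.6, 134.8]
tool_rot: [-0.341, 1.481, -0.211]
force: [-0.5, 1.4, -0.5]
width: 28.9
```

```bash
python3 - <<'E'
from h import *
a=T(46);print(st()[1]*100)
for n in("side","scene"):stone("green",T(14),n);stone("red",T(-24),n)
plan([a[0],a[1],50],7.6,25,claw=20)
E
```

```text
[[  8.8 -12.8  98.8]
 [ -1.9  99.1  13.1]
 [-99.6  -3.    8.5]]
side green 76 circle [ 602.6 -193.6] 16.1 zmax 28.2 px [367.3 221.4]
side red 80 circle [ 608.9 -226.1] 22.4 zmax 27.6 px [377.2 227.6]
scene green 75 circle [ 606.9 -194.9] 12.9 zmax 28.3 px [335.8 262. ]
scene red 53 circle [ 612.2 -228.5] 11.6 zmax 27.6 px [331.1 270. ]
pos [ 567.4 -204.9  134.4] jaw 7.2 D [ 33.2  42.8 -84.4] dj 0.4 n 5 F [-0.3 -0.8 -0.4] w 29.2 t 52.40 q7 0.56
[[17.2, 8.2, 6.2], np.float64(-0.1), 20],[[17.2, 8.2, 6.2], np.float64(-0.1), 20],[[17.2, 8.2, 6.3], np.float64(-0.1), 20],[[17.2, 8.2, 6.3], np.float64(-0.1), 20],[[17.2, 8.2, 6.3], np.float64(-0.1), 20],
```

Emit:
apply_moves(targets=[[[5,15,10],0,20],[[8,15,10],0,20],[[15,15,8],0,20],[[20,4,4],0,20],[[18,0,2],0,20],[[0,0,0],0,20]])

```text
clock: 53.15
eef_pos: [601.5, -149.8, 63.5]
tool_rot: [-0.361, 1.485, -0.236]
force: [0.3, 0.8, 0.2]
width: 29.1
```

```bash
python3 - <<'E'
from h import *
plan([601,-157.5,20],7.6,25,claw=20)
E
```

```text
pos [ 601.5 -149.8   63.5] jaw 7.2 D [ -0.5  -7.7 -43.5] dj 0.4 n 2 F [0.3 0.8 0.2] w 29.1 t 53.15 q7 0.48
[[21.7, -3.1, -2.4], np.float64(-0.2), 20],[[21.7, -3.1, -2.5], np.float64(-0.2), 20],
```

Emit:
apply_moves(targets=[[[14,-4,-2],0,20],[[14,-4,-2],0,20],[[12,0,0],0,20],[[0,0,0],0,20]])

```text
clock: 53.65
eef_pos: [601.2, -162.4, 20.9]
tool_rot: [-0.375, 1.485, -0.254]
force: [0.4, -0.1, -1.7]
width: 29.1
```

```bash
python3 - <<'E'
from h import *
plan([601,-157.5,16],7.6,25,claw=20)
E
```

```text
pos [ 601.2 -162.4   20.9] jaw 7.0 D [-0.2  4.9 -4.9] dj 0.6 n 1 F [ 0.4 -0.1 -1.7] w 29.1 t 53.65 q7 0.50
[[4.7, 5.0, -0.0], np.float64(-0.6), 20],
```

Emit:
apply_moves(targets=[[[2,4,0],0,20],[[2,0,0],0,20],[[0,0,0],0,31],[[0,0,0],0,34],[[0,0,0],0,40],[[0,0,0],0,42],[[-15,0,0],0,42],[[-28,0,0],0,50],[[-30,0,0],0,55],[[-15,0,0],0,55]])

```text
clock: 54.9
eef_pos: [594.1, -156.2, 109.8]
tool_rot: [-0.372, 1.483, -0.251]
force: [-0.2, 0.0, -0.3]
width: 55.2
```

```bash
python3 - <<'E'
from h import *
print(st()[1]*100,st()[0]["eef_pos"])
p,im,d=snap("side","v2_side.png");cv2.imwrite("pics/s12c.png",cv2.resize(im[150:320,300:470],None,fx=3.5,fy=3.5))
p,im,d=snap("wrist","w11.png")
for c in("red","green","blue"): stone(c,(604,-190),"side",60);stone(c,(604,-190),"scene",60)
E
```

```text
[[  8.5 -12.   98.9]
 [ -2.2  99.2  12.2]
 [-99.6  -3.2   8.2]] [ 594.1 -156.2  109.8]
side red 80 circle [ 610.  -226.8] 23.7 zmax 28.5 px [377.2 227.6]
scene red 53 circle [ 611.5 -229.8] 11.6 zmax 28.3 px [331. 270.]
side green 79 circle [ 605.  -190.5] 22.2 zmax 27.9 px [367.7 221.7]
scene green 76 circle [ 608.1 -195.7] 13.9 zmax 27.5 px [335.9 262.1]
side blue 75 circle [ 601.  -157.1] 20.3 zmax 32.0 px [359.  214.8]
scene blue 85 circle [ 609.7 -166. ] 18.0 zmax 32.9 px [341.9 254.1]
```

```bash
python3 - <<'E'
from h import *
snap("scene","v2_scene.png")
E
python3 - <<'E'
from h import *
plan([609,-278.4,130],3.4,22,claw=80)
E
```

```text
pos [ 592.8 -155.7  106.3] jaw 7.0 D [  16.2 -122.7   23.7] dj -3.6 n 6 F [-0.1 -0.1  1. ] w 54.8 t 55.35 q7 0.48
[[-3.3, -20.7, 0.5], np.float64(0.6), 80],[[-3.3, -20.7, 0.7], np.float64(0.6), 80],[[-3.3, -20.7, 0.9], np.float64(0.6), 80],[[-3.3, -20.7, 1.1], np.float64(0.6), 80],[[-3.3, -20.7, 1.4], np.float64(0.6), 80],[[-3.3, -20.7, 1.6], np.float64(0.6), 80],
```

Emit:
apply_moves(targets=[[[-6,-20,1],0.6,80],[[-6,-20,1],0.6,80],[[-6,-20,2],0.6,80],[[-3,-20,2],0.6,80],[[-3,-20,2],0.6,80],[[0,-10,2],0.6,80],[[0,0,0],0,80]])

```text
clock: 56.22
eef_pos: [611.7, -275.4, 135.5]
tool_rot: [-0.333, 1.487, -0.283]
force: [0.8, 1.7, 0.1]
width: 80.1
```

```bash
python3 - <<'E'
from h import *
print(st()[1]*100)
p,im,d=snap("wrist","w12.png");P=cloud(p,d);H,S,V=cv2.split(cv2.cvtColor(im,cv2.COLOR_BGR2HSV));X,Y,Z=P[...,0],P[...,1],P[...,2]
m=(H>100)&(H<128)&(S>120)&(X>560)&(X<660)&(Y>-320)&(Y<-240)&(Z>74);print(m.sum(),cv2.minAreaRect(P[m][:,:2].astype(np.float32)),np.median(Z[m]))
plan([609,-278.4,90],3.4,22,claw=80)
E
```

```text
[[  8.   -4.9  99.6]
 [ -2.3  99.8   5.1]
 [-99.6  -2.7   7.9]]
1016 ((606.6455688476562, -276.4195251464844), (48.46741485595703, 9.603793144226074), 3.9473750591278076) 79.1226061082566
pos [ 611.6 -274.7  135.5] jaw 3.0 D [ -2.6  -3.7 -45.5] dj 0.4 n 3 F [-0.7  0.7 -0. ] w 80.0 t 56.27 q7 0.57
[[15.1, -0.8, -2.1], np.float64(-0.1), 80],[[15.1, -0.8, -2.1], np.float64(-0.1), 80],[[15.1, -0.8, -2.1], np.float64(-0.1), 80],
```

Emit:
apply_moves(targets=[[[18,-1,-2],-0.2,80],[[18,-1,-2],0,80],[[18,0,-2],0,80],[[12,0,-1],0,80],[[0,0,0],0,80]])

```text
clock: 56.9
eef_pos: [608.6, -274.2, 61.8]
tool_rot: [-0.299, 1.493, -0.24]
force: [0.2, 0.4, 0.4]
width: 79.7
```

```bash
python3 - <<'E'
from h import *
plan([608.8,-277.3,43],3.6,22,claw=80)
E
```

```text
pos [ 608.6 -274.2   61.8] jaw 3.4 D [  0.2  -3.1 -18.8] dj 0.2 n 1 F [0.2 0.4 0.4] w 79.7 t 56.90 q7 0.60
[[18.8, -2.6, -1.4], np.float64(-0.2), 80],
```

Emit:
apply_moves(targets=[[[9,-2,-1],0,80],[[7,-1,0],0,75],[[0,0,0],0,70]])

```text
clock: 57.28
eef_pos: [609.7, -278.3, 45.6]
tool_rot: [-0.305, 1.491, -0.247]
force: [0.4, -0.4, -0.4]
width: 70.0
```

```bash
python3 - <<'E'
from h import *
plan([608.8,-277.3,43],3.6,22,claw=80)
E
```

```text
pos [ 609.7 -278.3   45.6] jaw 3.4 D [-0.9  1.  -2.6] dj 0.2 n 1 F [ 0.4 -0.4 -0.4] w 70.0 t 57.27 q7 0.60
[[2.5, 1.1, -1.1], np.float64(-0.2), 80],
```

Emit:
apply_moves(targets=[[[1,0.5,-0.5],0,62],[[0,0,0],0,54],[[0,0,0],0,46],[[0,0,0],0,40],[[0,0,0],0,40],[[0,0,0],0,40]])

```text
clock: 58.02
eef_pos: [608.5, -278.1, 46.4]
tool_rot: [-0.311, 1.492, -0.252]
force: [0.2, -0.9, 0.6]
width: 49.7
```

Emit:
apply_moves(targets=[[[-4,0,0],0,40],[[-4,0,0],0,40],[[-4,0,0],0,40],[[0,0,0],0,40]])

```text
clock: 58.52
eef_pos: [606.9, -277.4, 57.7]
tool_rot: [-0.309, 1.494, -0.25]
force: [0.8, -0.7, -3.2]
width: 49.5
```

```bash
python3 - <<'E'
from h import *
s,R=st();print(R*100,s["eef_pos"],s["force"],s["torque"])
p,im,d=snap("side");cv2.imwrite("pics/s13c.png",cv2.resize(im[150:320,300:470],None,fx=3.5,fy=3.5))
p,im,d=snap("scene");cv2.imwrite("pics/s13d.png",cv2.resize(im[190:320,270:430],None,fx=4,fy=4))
E
```

```text
[[  7.4  -5.8  99.6]
 [ -1.9  99.8   6. ]
 [-99.7  -2.3   7.3]] [ 606.9 -277.4   57.7] [ 0.8 -0.7 -3.2] [-0.2  0.1  0. ]
```

Emit:
apply_moves(targets=[[[-8,0,0],0,40],[[-10,0,0],0,40],[[-10,0,0],0,40],[[-6,0,0],0,40],[[0,0,0],0,40]])

```text
clock: 59.25
eef_pos: [604.3, -276.7, 94.4]
tool_rot: [-0.309, 1.493, -0.25]
force: [0.4, -0.5, -3.9]
width: 49.2
```

```bash
cat >> h.py <<'E'
def traypose():
    """plane fit of white tray floor/walls and tab; prints tilt"""
    for n in("side","scene"):
        p,im,d=snap(n);P=cloud(p,d);H,S,V=cv2.split(cv2.cvtColor(im,cv2.COLOR_BGR2HSV));X,Y,Z=P[...,0],P[...,1],P[...,2]
        s,R=st();e=s["eef_pos"]
        m=(H>100)&(H<128)&(S>110)&(V>40)&(abs(X-e[0])<45)&(abs(Y-e[1])<45)&(abs(Z-e[2]-15)<50)
        q=P[m]
        if len(q)>10:
            c=q.mean(0);u,sv,vt=np.linalg.svd(q-c);nn=vt[2];nn=nn*np.sign(nn[1]);print(n,"tab c",c,"normal",np.round(nn,3),"pitch down %.1f"%np.degrees(np.arcsin(-nn[2])),"zmax %.1f"%q[:,2].max())
        m=(S<60)&(V>90)&(abs(X-e[0])<75)&(Y>e[1]+15)&(Y<e[1]+160)&(Z<e[2]+20)&(Z>e[2]-140)&(Z>2)
        q=P[m]
        for a in range(15,160,15):
            k=(q[:,1]>e[1]+a)&(q[:,1]<e[1]+a+15)
            if k.sum()>8: print("  y+%d"%a,k.sum(),"zmin %.1f zmed %.1f zmax %.1f"%(np.percentile(q[k,2],3),np.median(q[k,2]),np.percentile(q[k,2],97)),"x %.0f..%.0f"%(q[k,0].min(),q[k,0].max()))
E
python3 - <<'E'
from h import *
s,R=st();print(s["eef_pos"],s["force"],s["torque"])
traypose()
p,im,d=snap("side");cv2.imwrite("pics/s14c.png",cv2.resize(im[150:320,300:470],None,fx=3.5,fy=3.5))
E
```

```text
[ 604.3 -276.7   94.4] [ 0.4 -0.5 -3.9] [-0.2  0.1  0. ]
side tab c [ 601.  -282.6   96.5] normal [-0.1  1.   0. ] pitch down -1.0 zmax 158.3
  y+15 91 zmin 49.3 zmed 52.1 zmax 76.9 x 537..607
  y+30 72 zmin 48.6 zmed 52.1 zmax 76.6 x 537..660
  y+45 79 zmin 47.0 zmed 51.2 zmax 75.4 x 536..660
  y+60 95 zmin 47.0 zmed 50.4 zmax 74.9 x 535..630
  y+75 101 zmin 46.7 zmed 51.0 zmax 76.3 x 534..663
  y+90 134 zmin 45.9 zmed 49.5 zmax 73.8 x 533..661
  y+105 154 zmin 46.0 zmed 50.7 zmax 73.6 x 533..659
  y+120 143 zmin 48.3 zmed 53.1 zmax 72.6 x 532..658
  y+135 86 zmin 50.4 zmed 54.5 zmax 72.9 x 533..656
scene tab c [ 603.7 -277.5   95.6] normal [-0.1  1.  -0.1] pitch down 3.2 zmax 129.7
  y+15 41 zmin 50.9 zmed 68.4 zmax 79.3 x 543..667
  y+30 47 zmin 48.6 zmed 59.1 zmax 79.1 x 549..666
  y+45 66 zmin 48.5 zmed 51.7 zmax 77.1 x 608..665
  y+60 76 zmin 48.1 zmed 51.6 zmax 77.2 x 540..664
  y+75 78 zmin 47.9 zmed 51.5 zmax 77.4 x 539..663
  y+90 96 zmin 47.3 zmed 50.5 zmax 75.3 x 540..662
  y+105 65 zmin 46.5 zmed 49.9 zmax 75.1 x 544..661
  y+120 69 zmin 48.0 zmed 52.5 zmax 74.3 x 561..660
  y+135 78 zmin 50.7 zmed 54.4 zmax 73.3 x 556..659
```

```bash
python3 - <<'E'
from h import *
for n in("side","scene"):
    p,im,d=snap(n);P=cloud(p,d);X,Y,Z=P[...,0],P[...,1],P[...,2]
    m=(X>690)&(X<800)&(Y>-290)&(Y<-170)&(Z>20)&(Z<70)
    print(n,m.sum(),X[m].min(),cv2.minEnclosingCircle(P[m][:,:2].astype(np.float32)))
print(M(-60,-249,119))
plan(M(-60,-249,119),7.6,10,claw=40)
E
```

```text
side 44 723.398831077593 ((739.41455078125, -235.80828857421875), 16.02121353149414)
scene 357 715.0787587502692 ((743.3571166992188, -206.7869873046875), 30.271074295043945)
[ 636.1 -232.5  119. ]
pos [ 603.6 -276.4   93. ] jaw 3.4 D [32.5 43.8 26. ] dj 4.2 n 7 F [ 0.7 -0.5 -4.8] w 49.5 t 59.50 q7 0.60
[[-3.5, 5.9, 5.3], np.float64(-0.6), 40],[[-3.5, 5.8, 5.3], np.float64(-0.6), 40],[[-3.5, 5.8, 5.4], np.float64(-0.6), 40],[[-3.5, 5.7, 5.4], np.float64(-0.6), 40],[[-3.5, 5.7, 5.5], np.float64(-0.6), 40],[[-3.5, 5.6, 5.6], np.float64(-0.6), 40],[[-3.5, 5.6, 5.6], np.float64(-0.6), 40],
```

Emit:
apply_moves(targets=[[[-4,5,5],-0.6,40],[[-4,5,5],-0.6,40],[[-4,5,5],-0.6,40],[[-4,5,5],-0.6,40],[[-4,5,5],-0.6,40],[[-4,5,5],-0.6,40],[[-2,4,3],-0.6,40],[[0,0,0],0,40]])

```text
clock: 60.5
eef_pos: [634.0, -234.8, 122.1]
tool_rot: [-0.369, 1.496, -0.229]
force: [-0.5, -0.4, -4.4]
width: 49.7
```

```bash
python3 - <<'E'
from h import *
plan(M(-60,-249,119),7.6,10,claw=40);print(st()[1]*100,minv(st()[0]["eef_pos"]))
traypose()
p,im,d=snap("side");cv2.imwrite("pics/s15c.png",cv2.resize(im[110:280,300:470],None,fx=3.5,fy=3.5))
E
```

```text
pos [ 634.  -234.8  122.1] jaw 8.0 D [ 2.1  2.3 -3.1] dj -0.4 n 1 F [-0.5 -0.4 -4.4] w 49.7 t 60.50 q7 0.58
[[3.2, 2.1, 2.2], np.float64(0.4), 40],
[[  7.3 -13.8  98.8]
 [ -1.7  99.   14. ]
 [-99.7  -2.7   7. ]] [ -62.4 -251.   122.1]
side tab c [ 631.2 -240.6  121.7] normal [-0.2  1.  -0. ] pitch down 0.3 zmax 181.2
  y+15 94 zmin 76.6 zmed 79.7 zmax 104.6 x 565..709
  y+30 73 zmin 75.7 zmed 79.4 zmax 103.8 x 564..656
  y+45 67 zmin 75.6 zmed 81.2 zmax 103.8 x 560..688
  y+60 92 zmin 74.9 zmed 77.7 zmax 101.9 x 559..664
  y+75 78 zmin 73.6 zmed 76.9 zmax 100.4 x 559..679
  y+90 113 zmin 73.0 zmed 76.6 zmax 101.8 x 560..682
  y+105 108 zmin 73.2 zmed 77.9 zmax 100.2 x 560..681
  y+120 108 zmin 75.7 zmed 80.4 zmax 99.6 x 572..679
  y+135 91 zmin 68.3 zmed 81.7 zmax 99.4 x 566..675
  y+150 23 zmin 62.2 zmed 68.0 zmax 90.4 x 599..672
scene tab c [ 634.  -236.3  123.5] normal [-0.2  1.  -0.1] pitch down 3.6 zmax 181.5
  y+15 52 zmin 78.3 zmed 99.7 zmax 107.4 x 569..695
  y+30 34 zmin 76.8 zmed 88.4 zmax 106.4 x 569..693
  y+45 57 zmin 76.7 zmed 79.2 zmax 105.4 x 643..691
  y+60 64 zmin 76.8 zmed 78.3 zmax 104.4 x 636..689
  y+75 69 zmin 74.9 zmed 78.7 zmax 103.9 x 562..687
  y+90 80 zmin 74.5 zmed 78.0 zmax 103.8 x 559..685
  y+105 111 zmin 74.2 zmed 77.4 zmax 102.1 x 559..682
  y+120 80 zmin 74.6 zmed 78.6 zmax 100.4 x 560..679
  y+135 69 zmin 76.8 zmed 81.5 zmax 101.2 x 560..678
  y+150 14 zmin 74.1 zmed 82.2 zmax 99.8 x 631..676
```

Emit:
apply_moves(targets=[[[-6,4,1],0,40],[[0,5,0],0,40],[[-4,4,0],0,40],[[-5,4,0],0,40]])

```text
clock: 61.15
eef_pos: [629.5, -220.2, 136.7]
tool_rot: [-0.412, 1.497, -0.276]
force: [-0.8, -3.3, -3.9]
width: 49.2
```

```bash
python3 - <<'E'
from h import *
s,R=st();print(minv(s["eef_pos"]),s["force"],s["torque"])
traypose()
E
```

```text
[ -64.9 -235.8  136.7] [-0.8 -3.3 -3.9] [-1.2  0.4 -0.1]
side tab c [ 627.8 -227.6  137.9] normal [-0.2  1.  -0.1] pitch down 3.1 zmax 201.6
  y+15 82 zmin 87.9 zmed 92.5 zmax 114.3 x 563..638
  y+30 64 zmin 86.2 zmed 90.5 zmax 113.3 x 560..612
  y+45 72 zmin 85.0 zmed 89.6 zmax 112.2 x 558..683
  y+60 75 zmin 83.8 zmed 88.1 zmax 109.3 x 556..658
  y+75 94 zmin 81.5 zmed 86.8 zmax 108.4 x 555..670
  y+90 107 zmin 79.4 zmed 85.4 zmax 111.6 x 555..678
  y+105 111 zmin 81.9 zmed 86.4 zmax 110.4 x 555..678
  y+120 114 zmin 83.4 zmed 87.8 zmax 109.0 x 559..675
  y+135 79 zmin 86.4 zmed 91.1 zmax 108.7 x 557..696
  y+150 9 zmin 86.2 zmed 106.9 zmax 113.7 x 599..704
scene tab c [ 631.3 -222.5  138.1] normal [-0.1  1.  -0.1] pitch down 6.6 zmax 173.5
  y+15 37 zmin 96.1 zmed 109.5 zmax 123.0 x 569..694
  y+30 37 zmin 88.1 zmed 102.2 zmax 122.2 x 568..691
  y+45 46 zmin 88.2 zmed 93.3 zmax 120.1 x 569..689
  y+60 58 zmin 88.1 zmed 90.9 zmax 118.2 x 636..687
  y+75 58 zmin 86.6 zmed 90.1 zmax 117.1 x 560..685
  y+90 58 zmin 84.8 zmed 87.9 zmax 115.0 x 558..683
  y+105 78 zmin 84.1 zmed 87.9 zmax 112.5 x 557..680
  y+120 94 zmin 84.0 zmed 87.5 zmax 110.5 x 555..678
  y+135 63 zmin 24.5 zmed 90.0 zmax 110.2 x 566..676
  y+150 15 zmin 11.7 zmed 48.4 zmax 104.7 x 650..701
```

Emit:
apply_moves(targets=[[[-7,3,0.7],0,40],[[-7,3.5,0.7],0,40],[[-7,3.5,0.7],0,40],[[-6,4,0.7],0,40],[[-6,4,0.7],0,40]])

```text
clock: 61.88
eef_pos: [627.8, -202.8, 171.9]
tool_rot: [-0.456, 1.496, -0.321]
force: [-0.5, -3.6, -5.8]
width: 48.4
```

```bash
python3 - <<'E'
from h import *
s,R=st();print(minv(s["eef_pos"]),s["force"],s["torque"])
traypose()
p,im,d=snap("side");cv2.imwrite("pics/s16c.png",cv2.resize(im[110:280,300:470],None,fx=3.5,fy=3.5))
E
```

```text
[ -64.2 -218.4  171.9] [-0.5 -3.6 -5.8] [-1.6  0.2 -0.1]
side tab c [ 628.4 -215.3  172.3] normal [-0.2  1.  -0.2] pitch down 14.4 zmax 231.7
  y+15 56 zmin 113.8 zmed 120.0 zmax 139.8 x 562..619
  y+30 62 zmin 108.5 zmed 114.3 zmax 136.6 x 560..619
  y+45 70 zmin 104.5 zmed 111.2 zmax 132.1 x 558..683
  y+60 83 zmin 98.6 zmed 107.5 zmax 126.9 x 557..671
  y+75 86 zmin 94.0 zmed 101.5 zmax 121.7 x 555..674
  y+90 119 zmin 90.9 zmed 101.7 zmax 123.6 x 554..678
  y+105 117 zmin 93.2 zmed 99.9 zmax 123.3 x 553..678
  y+120 41 zmin 96.9 zmed 102.0 zmax 119.9 x 569..677
  y+135 65 zmin 99.6 zmed 110.3 zmax 115.0 x 597..702
  y+150 64 zmin 102.5 zmed 112.5 zmax 115.4 x 595..702
scene tab c [ 631.7 -210.3  172.8] normal [-0.1  0.9 -0.3] pitch down 17.4 zmax 208.5
  y+15 42 zmin 124.8 zmed 139.0 zmax 156.8 x 567..694
  y+30 38 zmin 119.2 zmed 131.6 zmax 150.7 x 565..691
  y+45 30 zmin 115.8 zmed 129.9 zmax 146.8 x 567..689
  y+60 28 zmin 110.0 zmed 121.0 zmax 140.9 x 642..687
  y+75 33 zmin 104.3 zmed 112.4 zmax 138.9 x 635..686
  y+90 42 zmin 101.9 zmed 104.7 zmax 131.3 x 636..685
  y+105 42 zmin 98.7 zmed 102.4 zmax 128.8 x 633..683
  y+120 44 zmin 41.3 zmed 101.2 zmax 124.1 x 628..681
  y+135 47 zmin 73.0 zmed 106.9 zmax 116.1 x 600..677
  y+150 144 zmin 99.8 zmed 109.4 zmax 115.6 x 600..702
```

Emit:
apply_moves(targets=[[[-12,0,1],0,40],[[-12,2,1],0,40],[[-4,10,1],0,40],[[0,10,1],0,40],[[0,10,1],0,40],[[0,10,1],0,40],[[0,6,0],0,40],[[0,0,0],0,40]])

```text
clock: 63.02
eef_pos: [625.6, -142.7, 199.7]
tool_rot: [-0.343, 1.499, -0.203]
force: [-0.3, -0.3, -4.4]
width: 49.0
```

```bash
python3 - <<'E'
from h import *
s,R=st();print(minv(s["eef_pos"]),s["force"],s["torque"],R*100)
plan(M(0,-168,197),7.6,12,claw=40)
p,im,d=snap("side");cv2.imwrite("pics/s17c.png",cv2.resize(im[90:260,280:450],None,fx=3.5,fy=3.5))
E
```

```text
[ -58.5 -158.6  199.7] [-0.3 -0.3 -4.4] [-0.2  0.2  0. ] [[  7.  -13.8  98.8]
 [ -1.4  99.   14. ]
 [-99.7  -2.4   6.7]]
pos [ 625.6 -142.7  199.7] jaw 8.0 D [59.2 -1.6 -2.7] dj -0.4 n 5 F [-0.3 -0.3 -4.4] w 49.0 t 63.02 q7 0.43
[[1.4, -1.9, 11.6], np.float64(0.1), 40],[[1.4, -1.9, 11.6], np.float64(0.1), 40],[[1.4, -1.9, 11.6], np.float64(0.1), 40],[[1.4, -1.9, 11.6], np.float64(0.1), 40],[[1.4, -1.9, 11.6], np.float64(0.1), 40],
```

Tilt held, stones still in place. Shift to the mouth's centre.

Emit:
apply_moves(targets=[[[0,-1,11],0.4,40],[[0,-1,11],0,40],[[0,-1,11],0,40],[[0,0,11],0,40],[[0,0,9],0,40],[[0,0,0],0,40]])

```text
clock: 63.82
eef_pos: [683.3, -140.7, 203.4]
tool_rot: [-0.352, 1.497, -0.222]
force: [0.3, 0.3, -4.3]
width: 49.1
```

```bash
python3 - <<'E'
from h import *
s,R=st();print(minv(s["eef_pos"]),s["force"],s["torque"],R*100)
plan(M(0,-80,190),7.6,12,claw=40)
# side-walls of tray in machine frame x
for n in("side","scene"):
    p,im,d=snap(n);P=minv(cloud(p,d));H,S,V=cv2.split(cv2.cvtColor(im,cv2.COLOR_BGR2HSV))
    X,Y,Z=P[...,0],P[...,1],P[...,2]
    m=(S<60)&(V>90)&(abs(X)<90)&(Y>-145)&(Y<-30)&(Z>125)&(Z<200)
    for a in range(-145,-20,20):
        k=m&(Y>a)&(Y<a+20)
        if k.sum()>5: print(n,a,"x %.1f..%.1f"%(np.percentile(X[k],1),np.percentile(X[k],99)),"z %.0f..%.0f"%(Z[k].min(),Z[k].max()))
E
```

```text
[  -1.  -164.2  203.4] [ 0.3  0.3 -4.3] [-0.2  0.2 -0. ] [[  7.1 -12.8  98.9]
 [ -1.6  99.1  13. ]
 [-99.7  -2.5   6.9]]
pos [ 683.3 -140.7  203.4] jaw 7.5 D [-10.1  83.6 -13.4] dj 0.1 n 8 F [ 0.3  0.3 -4.3] w 49.1 t 63.83 q7 0.40
[[1.4, 10.6, -0.0], np.float64(-0.0), 40],[[1.4, 10.6, -0.0], np.float64(-0.0), 40],[[1.4, 10.6, -0.0], np.float64(-0.0), 40],[[1.4, 10.6, 0.0], np.float64(-0.0), 40],[[1.4, 10.6, 0.0], np.float64(-0.0), 40],[[1.4, 10.6, 0.0], np.float64(-0.0), 40],[[1.4, 10.6, 0.0], np.float64(-0.0), 40],[[1.4, 10.6, 0.0], np.float64(-0.0), 40],
side -145 x -62.2..-1.7 z 140..176
side -125 x -62.4..41.9 z 135..169
side -105 x -62.3..62.2 z 130..163
side -85 x -61.5..63.5 z 125..164
side -65 x -61.1..63.2 z 125..160
side -45 x -60.7..62.3 z 126..153
scene -145 x -59.8..65.5 z 151..184
scene -125 x -58.7..65.8 z 145..179
scene -105 x -56.3..66.1 z 138..172
scene -85 x 18.3..65.9 z 133..166
scene -65 x 19.9..66.7 z 132..160
scene -45 x 18.2..66.6 z 127..154
```

Emit:
apply_moves(targets=[[[0,10,0],0,40],[[0,10,0],0,40],[[0,10,0],0,40],[[0,10,0],0,40],[[0,10,0],0,40],[[0,10,0],0,40],[[3,8,0],0,40],[[0,0,0],0,40]])

```text
clock: 64.92
eef_pos: [671.8, -66.9, 198.5]
tool_rot: [-0.338, 1.5, -0.207]
force: [-0.6, 0.3, -5.0]
width: 48.9
```

```bash
python3 - <<'E'
from h import *
s,R=st();print(minv(s["eef_pos"]),s["force"],s["torque"])
plan(M(-1,-72,178),7.6,12,claw=40)
for n in("side","scene"):
    p,im,d=snap(n);P=minv(cloud(p,d));H,S,V=cv2.split(cv2.cvtColor(im,cv2.COLOR_BGR2HSV))
    X,Y,Z=P[...,0],P[...,1],P[...,2]
    m=(S<60)&(V>90)&(abs(X)<90)&(Y>-100)&(Y<62)&(Z>121)&(Z<200)
    for a in range(-60,62,20):
        k=m&(Y>a)&(Y<a+20)
        if k.sum()>5: print(n,a,"x %.1f..%.1f"%(np.percentile(X[k],1),np.percentile(X[k],99)),"z %.0f..%.0f"%(Z[k].min(),Z[k].max()),"ymax %.0f"%Y[k].max())
    m=(S<60)&(V>90)&(abs(X)<90)&(Y>-90)&(Y<100)&(abs(Z-113)<4)
    q=P[m];print(n,"collar",cv2.minAreaRect(q[:,:2].astype(np.float32)))
    cv2.imwrite(f"pics/t18_{n}.png",cv2.resize(im[90:250,280:440] if n=="side" else im[150:270,320:460],None,fx=3.5 if n=="side" else 4.5,fy=3.5 if n=="side" else 4.5))
E
```

```text
[ -2.7 -89.5 198.5] [-0.6  0.3 -5. ] [-0.1  0.1  0. ]
pos [671.8 -66.9 198.5] jaw 7.5 D [ -0.7  17.6 -20.5] dj 0.1 n 3 F [-0.6  0.3 -5. ] w 48.9 t 64.92 q7 0.30
[[6.7, 6.0, 0.1], np.float64(-0.0), 40],[[6.7, 6.0, 0.1], np.float64(-0.0), 40],[[6.7, 6.0, 0.1], np.float64(-0.0), 40],
side -60 x -63.3..-6.9 z 134..167 ymax -40
side -40 x -65.3..42.0 z 127..159 ymax -20
side -20 x -64.1..60.6 z 121..156 ymax -0
side 0 x -63.7..62.1 z 123..154 ymax 20
side 20 x -62.1..61.9 z 123..151 ymax 39
side collar ((-2.0315322875976562, 9.34674072265625), (169.39385986328125, 149.1085205078125), 89.72008514404297)
scene -60 x -58.5..64.7 z 142..175 ymax -40
scene -40 x -57.6..64.8 z 140..171 ymax -20
scene -20 x -57.1..65.2 z 131..164 ymax -1
scene 0 x 15.8..65.5 z 128..158 ymax 19
scene 20 x 19.2..65.6 z 125..151 ymax 40
scene collar ((0.7213287353515625, 11.788673400878906), (146.78343200683594, 175.009033203125), 0.040533311665058136)
```

Emit:
apply_moves(targets=[[[7,3,-1],0,40],[[7,3,-1],0,40],[[4,5,0],0,40],[[0,0,0],0,40]])

```text
clock: 65.53
eef_pos: [669.7, -59.0, 178.8]
tool_rot: [-0.362, 1.499, -0.234]
force: [-0.1, 1.0, -3.7]
width: 49.0
```

```bash
cat >> h.py <<'E'
def tlook(tag):
    s,R=st();print(minv(s["eef_pos"]),"F",s["force"],"T",s["torque"],"w %.1f"%s["width"],"t %.2f"%s["clock"])
    for n in("side","scene"):
        p,im,d=snap(n);P=minv(cloud(p,d));H,S,V=cv2.split(cv2.cvtColor(im,cv2.COLOR_BGR2HSV));X,Y,Z=P[...,0],P[...,1],P[...,2]
        e=minv(s["eef_pos"])
        m=(H>100)&(H<128)&(S>110)&(V>40)&(abs(X-e[0])<24)&(abs(Y-e[1])<45)&(Z>e[2]-40)&(Z<e[2]+32)
        q=P[m]
        if len(q)>10:
            c=q.mean(0);nn=np.linalg.svd(q-c)[2][2];nn=nn*np.sign(nn[1]);print(n,"pitch %.1f"%np.degrees(np.arcsin(-nn[2])))
        cv2.imwrite(f"pics/{tag}_{n}.png",cv2.resize(im[90:250,280:440] if n=="side" else im[150:270,320:460],None,fx=3.5 if n=="side" else 4.5,fy=3.5 if n=="side" else 4.5))
E
python3 - <<'E'
from h import *
tlook("t19")
E
```

```text
[ -3.7 -81.4 178.8] F [-0.1  1.  -3.7] T [-0.2  0.1 -0. ] w 49.0 t 65.53
side pitch 15.7
scene pitch 15.8
```

Emit:
apply_moves(targets=[[[3,6,0],0,40],[[0,6,0],0,40],[[0,5,0],0,40],[[0,4,0],0,40]])

```text
clock: 66.12
eef_pos: [667.7, -39.2, 176.3]
tool_rot: [-0.393, 1.497, -0.266]
force: [0.1, -4.6, -1.8]
width: 49.0
```

```bash
python3 - <<'E'
from h import *
tlook("t20")
E
```

```text
[ -3.1 -61.6 176.3] F [ 0.1 -4.6 -1.8] T [-1.4  0.2  0.2] w 49.0 t 66.12
side pitch 16.1
scene pitch 16.0
```

Emit:
apply_moves(targets=[[[-5.5,5,0.3],0,40],[[-5.5,5,0.3],0,40],[[-5.5,5,0.3],0,40],[[-5,5.5,0.3],0,40],[[-5,5.5,0.3],0,40]])

```text
clock: 66.85
eef_pos: [665.1, -16.3, 204.5]
tool_rot: [-0.453, 1.492, -0.329]
force: [2.0, -5.4, -4.4]
width: 48.6
```

```bash
python3 - <<'E'
from h import *
tlook("t21")
E
```

```text
[ -2.7 -38.5 204.5] F [ 2.  -5.4 -4.4] T [-1.6 -0.3 -0.1] w 48.6 t 66.85
side pitch 28.1
scene pitch 28.0
```

Emit:
apply_moves(targets=[[[0,-6,-2],0,40],[[6,-1,0.4],0,40],[[0,0,0],0,40]])

```text
clock: 67.32
eef_pos: [665.7, -19.3, 198.7]
tool_rot: [-0.365, 1.492, -0.24]
force: [1.1, -1.2, -4.3]
width: 49.0
```

```bash
python3 - <<'E'
from h import *
tlook("t22")
for n in("side","scene"):
    p,im,d=snap(n);P=minv(cloud(p,d));H,S,V=cv2.split(cv2.cvtColor(im,cv2.COLOR_BGR2HSV))
    X,Y,Z=P[...,0],P[...,1],P[...,2]
    m=(S<60)&(V>90)&(abs(X)<90)&(Y>-100)&(Y<62)&(Z>121)&(Z<200)
    for a in range(-60,62,20):
        k=m&(Y>a)&(Y<a+20)
        if k.sum()>5: print(n,a,"x %.1f..%.1f"%(np.percentile(X[k],1),np.percentile(X[k],99)))
    m=(S<60)&(V>90)&(abs(X)<80)&(Y>-80)&(Y<80)&(abs(Z-113.5)<2.5)
    print(n,"collar x %.1f..%.1f y %.1f..%.1f"%(np.percentile(X[m],.5),np.percentile(X[m],99.5),np.percentile(Y[m],.5),np.percentile(Y[m],99.5)))
E
```

```text
[ -2.4 -41.5 198.7] F [ 1.1 -1.2 -4.3] T [-0.7 -0.4 -0.1] w 49.0 t 67.33
side pitch 27.4
scene pitch 27.3
side -60 x -64.5..58.2
side -40 x -64.4..60.9
side -20 x -64.1..41.7
side 0 x -64.5..52.1
side 20 x -63.8..-1.2
side 40 x -63.0..61.0
side collar x -76.3..70.6 y -75.6..71.7
scene -60 x -59.1..64.1
scene -40 x -59.2..64.6
scene -20 x 62.4..64.6
scene 0 x -56.9..64.8
scene 20 x -57.0..64.4
scene 40 x 62.3..64.0
scene collar x -71.8..73.8 y -72.6..76.7
```

Emit:
apply_moves(targets=[[[0,-5,-2],0,40],[[5,0,0],0,40],[[5,0,0.4],0,40],[[5,0,0.4],0,40],[[4,0,0.4],0,40],[[0,0,0],0,40]])

```text
clock: 68.28
eef_pos: [667.1, -24.6, 180.0]
tool_rot: [-0.344, 1.491, -0.221]
force: [0.9, -0.3, -1.6]
width: 49.0
```

```bash
python3 - <<'E'
from h import *
tlook("t23")
E
```

```text
[ -1.7 -47.  180. ] F [ 0.9 -0.3 -1.6] T [-0.1 -0.3 -0.1] w 49.0 t 68.28
side pitch 26.1
scene pitch 26.6
```

Emit:
apply_moves(targets=[[[0,5,0],0,40],[[-1,5,0],0,40],[[-1,5,0],0,40],[[-4,5,0.3],0,40],[[-5,5.5,0.3],0,40]])

```text
clock: 69.0
eef_pos: [663.3, -13.1, 190.4]
tool_rot: [-0.567, 1.485, -0.451]
force: [1.6, -2.3, -5.5]
width: 49.0
```

```bash
python3 - <<'E'
from h import *
tlook("t24")
E
```

```text
[ -3.9 -35.  190.4] F [ 1.6 -2.3 -5.5] T [-1.  -0.3 -0.3] w 49.0 t 69.00
side pitch 32.7
scene pitch 32.4
```

Emit:
apply_moves(targets=[[[-3.5,6,0.3],0,40],[[-3.5,6,0.3],0,40],[[-3,6,0.3],0,40],[[-3,6,0.3],0,40]])

```text
clock: 69.6
eef_pos: [660.2, 5.4, 203.9]
tool_rot: [-0.662, 1.48, -0.546]
force: [0.9, -4.5, -3.7]
width: 48.8
```

```bash
python3 - <<'E'
from h import *
tlook("t25")
E
```

```text
[ -4.6 -16.3 203.9] F [ 0.9 -4.5 -3.7] T [-1.5  0.   0.1] w 48.8 t 69.60
side pitch 40.6
scene pitch 40.4
```

Emit:
apply_moves(targets=[[[-2,6,0.3],0,40],[[-2,6,0.3],0,40],[[-2,6,0.3],0,40],[[-1,6,0.3],0,40],[[-1,6,0.3],0,40]])

```text
clock: 70.32
eef_pos: [657.4, 26.4, 213.7]
tool_rot: [-0.772, 1.472, -0.658]
force: [0.6, -6.3, -0.9]
width: 49.0
```

```bash
python3 - <<'E'
from h import *
tlook("t26")
E
```

```text
[ -4.6   4.9 213.7] F [ 0.6 -6.3 -0.9] T [-1.8 -0.1 -0.2] w 49.0 t 70.33
side pitch 49.5
scene pitch 50.7
```

Emit:
apply_moves(targets=[[[-1,6,0.3],0,40],[[0,5,0.3],0,40],[[0,-6,0],0,40],[[0,-8,0],0,40],[[0,-8,0],0,40],[[0,-8,0],0,40],[[0,-5,0],0,40],[[0,0,0],0,40],[[0,0,0],0,40]])

```text
clock: 71.55
eef_pos: [660.4, 3.1, 217.9]
tool_rot: [-0.744, 1.474, -0.627]
force: [0.8, -0.4, -4.0]
width: 49.0
```

```bash
python3 - <<'E'
from h import *
tlook("t27")
p,im,d=snap("wrist","w27.png")
E
```

```text
[ -4.7 -18.6 217.9] F [ 0.8 -0.4 -4. ] T [ 0.1 -0.1 -0. ] w 49.0 t 71.55
side pitch 50.6
scene pitch 50.7
```

Emit:
apply_moves(targets=[[[-12,0,1],0,40],[[-15,0,1],0,40],[[-15,0,1],0,40],[[-15,0,1],0,40],[[-12,0,1],0,40],[[0,0,0],0,40]])

```text
clock: 72.45
eef_pos: [659.6, 9.0, 293.4]
tool_rot: [-0.735, 1.474, -0.617]
force: [-0.3, -0.4, -3.6]
width: 48.8
```

```bash
python3 - <<'E'
from h import *
tlook("t28")
p,im,d=snap("wrist","w28.png")
plan([600,-262,290],3.4,25,claw=40)
E
```

```text
[ -4.7 -12.7 293.4] F [-0.3 -0.4 -3.6] T [0.1 0.1 0. ] w 48.8 t 72.45
side pitch 50.6
scene pitch 51.0
pos [658.5   8.9 291.3] jaw 6.9 D [ -58.5 -270.9   -1.3] dj -3.5 n 12 F [-0.3 -0.3 -2.7] w 49.1 t 72.60 q7 0.12
[[1.0, -21.8, -7.5], np.float64(0.3), 40],[[1.0, -21.8, -7.4], np.float64(0.3), 40],[[1.0, -21.9, -7.3], np.float64(0.3), 40],[[1.0, -21.9, -7.2], np.float64(0.3), 40],[[1.0, -22.0, -7.1], np.float64(0.3), 40],[[1.0, -22.0, -7.0], np.float64(0.3), 40],[[1.0, -22.0, -6.9], np.float64(0.3), 40],[[1.0, -22.1, -6.8], np.float64(0.3), 40],[[1.0, -22.1, -6.6], np.float64(0.3), 40],[[1.0, -22.1, -6.5], np.float64(0.3), 40],[[1.0, -22.2, -6.4], np.float64(0.3), 40],[[1.0, -22.2, -6.3], np.float64(0.3), 40],
```

Tray empty; stones in the hopper. Carry the tray back to the bench.

Emit:
apply_moves(targets=[[[0,-22,-7],0.3,40],[[0,-22,-7],0.3,40],[[0,-22,-7],0.3,40],[[0,-22,-7],0.3,40],[[0,-22,-7],0.3,40],[[0,-22,-7],0.3,40],[[0,-22,-7],0.3,40],[[0,-22,-6],0.3,40],[[0,-22,-5],0.3,40],[[0,-22,-4],0.3,40]])

```text
clock: 73.85
eef_pos: [605.3, -238.7, 299.8]
tool_rot: [-0.784, 1.478, -0.732]
force: [-0.6, 0.1, -3.7]
width: 48.7
```

Emit:
apply_moves(targets=[[[0,-10,0],0,40],[[0,0,0],0,40]])

```text
clock: 74.1
eef_pos: [603.6, -253.8, 300.6]
tool_rot: [-0.8, 1.478, -0.756]
force: [-0.9, 0.4, -2.1]
width: 49.1
```

```bash
python3 - <<'E'
from h import *
s,R=st();print(R*100)
plan([604,-258,150],3.4,20,claw=40)
p,im,d=snap("side","v29_side.png");cv2.imwrite("pics/s29.png",cv2.resize(im[60:260,270:470],None,fx=3,fy=3))
E
```

```text
[[  6.8  -4.2  99.7]
 [ -6.4  99.7   4.7]
 [-99.6  -6.7   6.5]]
pos [ 603.6 -253.8  300.6] jaw 2.7 D [   0.4   -4.2 -150.6] dj 0.7 n 8 F [-0.9  0.4 -2.1] w 49.1 t 74.10 q7 0.50
[[18.8, 0.7, -1.2], np.float64(-0.1), 40],[[18.8, 0.7, -1.2], np.float64(-0.1), 40],[[18.8, 0.7, -1.2], np.float64(-0.1), 40],[[18.8, 0.7, -1.2], np.float64(-0.1), 40],[[18.8, 0.7, -1.2], np.float64(-0.1), 40],[[18.8, 0.7, -1.2], np.float64(-0.1), 40],[[18.8, 0.7, -1.2], np.float64(-0.1), 40],[[18.8, 0.7, -1.2], np.float64(-0.1), 40],
```

Emit:
apply_moves(targets=[[[18,8,0],-0.7,40],[[20,9,-1],0,40],[[20,9,-1],0,40],[[20,9,-1],0,40],[[20,9,-1],0,40],[[20,8,-1],0,40],[[18,4,-1],0,40],[[0,0,0],0,40]])

```text
clock: 75.15
eef_pos: [607.4, -191.5, 157.1]
tool_rot: [-0.73, 1.482, -0.657]
force: [-0.6, -0.1, -3.5]
width: 49.3
```

```bash
python3 - <<'E'
from h import *
plan([606,-190,126],3.4,20,claw=40)
E
```

```text
pos [ 607.4 -191.5  157.1] jaw 4.3 D [ -1.4   1.5 -31.1] dj -0.9 n 2 F [-0.6 -0.1 -3.5] w 49.3 t 75.15 q7 0.46
[[15.4, 1.7, -1.7], np.float64(0.5), 40],[[15.4, 1.7, -1.7], np.float64(0.5), 40],
```

Emit:
apply_moves(targets=[[[12,0,-1],0.5,40],[[12,0,-1],0,40],[[6,-2,-0.5],0,40],[[5,-6,-0.3],0,40],[[5,-6,-0.3],0,40],[[5,-6,-0.3],0,40]])

```text
clock: 75.9
eef_pos: [618.6, -219.8, 122.8]
tool_rot: [-0.651, 1.458, -0.588]
force: [0.4, 0.5, 3.9]
width: 48.7
```

```bash
cat >> h.py <<'E'
def tl2(tag):
    s,R=st();e=s["eef_pos"];print(e,"F",s["force"],"T",s["torque"],"w %.1f"%s["width"],"t %.2f"%s["clock"])
    for n in("side","scene"):
        p,im,d=snap(n);P=cloud(p,d);H,S,V=cv2.split(cv2.cvtColor(im,cv2.COLOR_BGR2HSV));X,Y,Z=P[...,0],P[...,1],P[...,2]
        m=(H>100)&(H<128)&(S>110)&(V>40)&(abs(X-e[0])<24)&(abs(Y-e[1])<45)&(Z>e[2]-40)&(Z<e[2]+32)
        q=P[m]
        if len(q)>10:
            c=q.mean(0);nn=np.linalg.svd(q-c)[2][2];nn=nn*np.sign(nn[1]);print(n,"pitch %.1f"%np.degrees(np.arcsin(-nn[2])))
        cv2.imwrite(f"pics/{tag}_{n}.png",cv2.resize(im[110:290,290:470] if n=="side" else im[170:320,270:450],None,fx=3.3,fy=3.3))
E
python3 - <<'E'
from h import *
tl2("t30")
E
```

```text
[ 618.6 -219.8  122.8] F [0.4 0.5 3.9] T [ 0.6  0.5 -0. ] w 48.7 t 75.90
side pitch 39.2
scene pitch 39.1
```

Emit:
apply_moves(targets=[[[5.5,-6,-1.5],0,40],[[5.5,-6,-1.5],0,40],[[6,-6,-1.5],0,40],[[6,-5.5,-1.5],0,40],[[6.5,-5,-1.5],0,40],[[6.5,-5,-1.5],0,40]])

```text
clock: 76.75
eef_pos: [624.3, -260.8, 95.7]
tool_rot: [-0.609, 1.436, -0.548]
force: [1.6, -0.7, 4.0]
width: 48.9
```

```bash
python3 - <<'E'
from h import *
tl2("t31")
E
```

```text
[ 624.3 -260.8   95.7] F [ 1.6 -0.7  4. ] T [ 0.7  0.1 -0.1] w 48.9 t 76.75
side pitch 20.6
scene pitch 20.2
```

Emit:
apply_moves(targets=[[[7,-3.5,-3],0,40],[[7,-3.5,-3],0,40],[[7,-3,-3],0,40],[[7,-3,-3],0,40],[[6,-2,-2],0,40]])

```text
clock: 77.47
eef_pos: [624.6, -286.5, 68.9]
tool_rot: [-0.607, 1.411, -0.548]
force: [1.6, -3.5, 4.5]
width: 48.6
```

```bash
python3 - <<'E'
from h import *
tl2("t32")
E
```

```text
[ 624.6 -286.5   68.9] F [ 1.6 -3.5  4.5] T [-0.3  0.3  0.1] w 48.6 t 77.47
side pitch 7.7
scene pitch 6.8
```

Emit:
apply_moves(targets=[[[7,0,-2],0,40],[[7,1,-2],0,40],[[6,1,-1],0,40]])

```text
clock: 77.95
eef_pos: [627.1, -294.5, 53.4]
tool_rot: [-0.632, 1.394, -0.574]
force: [-0.8, -0.7, 23.8]
width: 49.1
```

```bash
python3 - <<'E'
from h import *
tl2("t33")
E
```

```text
[ 627.1 -294.5   53.4] F [-0.8 -0.7 23.8] T [-0.2  1.3  0.1] w 49.1 t 77.95
side pitch 0.5
scene pitch 0.8
```

Emit:
apply_moves(targets=[[[-1,0,0],0,52],[[0,0,0],0,56],[[0,0,0],0,62],[[0,0,0],0,68],[[-12,0,0],0,75],[[-25,0,0],0,75],[[-30,0,0],0,75],[[-30,0,0],0,60],[[-30,0,0],0,40],[[-30,0,0],0,20]])

```text
clock: 79.3
eef_pos: [600.2, -274.9, 212.5]
tool_rot: [-0.631, 1.405, -0.57]
force: [0.5, -0.2, 0.6]
width: 24.1
```

```bash
python3 - <<'E'
from h import *
tl2("t34");s,R=st();print(R*100,s["qpos"]*100)
p,im,d=snap("scene","v34_scene.png");p,im,d=snap("side","v34_side.png")
for n in("side","scene"):
    p,im,d=snap(n);P=minv(cloud(p,d));H,S,V=cv2.split(cv2.cvtColor(im,cv2.COLOR_BGR2HSV))
    m=((H<6)|(H>174))&(S>150)&(P[...,2]>150)&(P[...,2]<215)&(abs(P[...,0])<90)&(abs(P[...,1]-118)<50);print(n,"ball",m.sum(),P[m].mean(0))
E
```

```text
[ 600.2 -274.9  212.5] F [ 0.5 -0.2  0.6] T [0.1 0.1 0. ] w 24.1 t 79.30
[[ 14.5  -5.3  98.8]
 [ -9.2  99.4   6.7]
 [-98.5 -10.   14. ]] [ 23.8  59.1  21.1 168.2 -13.8  71.2  56.1]
side ball 43 [-40.8 111.7 189.9]
scene ball 42 [-31.7 112.6 186.9]
```

```bash
python3 - <<'E'
from h import *
s,R=st(); print(s['clock'],s['eef_pos'],s['width']); print(R.round(3))
plan([545,-60,245],7.6,40,claw=0)
print(M(-80,116,0),M(-34,116,184))
E
```

```text
79.6 [ 599.9 -274.7  209.9] 20.289718571877152
[[ 0.1 -0.1  1. ]
 [-0.1  1.   0.1]
 [-1.  -0.1  0.1]]
pos [ 599.9 -274.7  209.9] jaw 3.9 D [-54.9 214.7  35.1] dj 3.7 n 6 F [-0.2 -0.5  0.2] w 20.3 t 79.60 q7 0.56
[[-10.2, 35.5, -5.9], np.float64(-0.6), 0],[[-10.2, 35.6, -5.5], np.float64(-0.6), 0],[[-10.2, 35.6, -5.1], np.float64(-0.6), 0],[[-10.2, 35.7, -4.7], np.float64(-0.6), 0],[[-10.2, 35.7, -4.3], np.float64(-0.6), 0],[[-10.2, 35.8, -3.9], np.float64(-0.6), 0],
[568.  126.6   0. ] [613.6 132.7 184. ]
```

Emit:
apply_moves(targets=[[[-25,0,0],0,0],[[-15,15,-5],-0.6,0],[[-10,33,-6],-0.6,0],[[-5,33,-6],-0.6,0],[[-5,33,-5],-0.6,0],[[-5,33,-5],-0.6,0],[[-5,33,-4],-0.6,0],[[0,15,-4],-0.6,0],[[0,0,0],0,0]])

```text
clock: 80.72
eef_pos: [528.5, -65.4, 248.2]
tool_rot: [-0.742, 1.426, -0.598]
force: [0.2, -0.3, 0.1]
width: -0.1
```

```bash
python3 - <<'E'
from h import *
s,R=st(); print(R.round(3).tolist(),s['qpos'])
plan([548,122,250],7.6,35,claw=0)
plan([570,50,300],7.6,35,claw=0)
E
```

```text
[[0.12, -0.138, 0.983], [-0.081, 0.986, 0.148], [-0.989, -0.098, 0.107]] [-0.2  0.4  0.3  1.9 -0.   0.7  0.2]
pos [528.5 -65.4 248.2] jaw 8.6 D [ 19.5 187.4   1.8] dj -1.0 n 6 F [ 0.2 -0.3  0.1] w -0.1 t 80.72 q7 0.23
[[-2.5, 30.3, 7.8], np.float64(0.2), 0],[[-2.5, 30.3, 7.8], np.float64(0.2), 0],[[-2.5, 30.4, 7.7], np.float64(0.2), 0],[[-2.5, 30.4, 7.6], np.float64(0.2), 0],[[-2.5, 30.4, 7.5], np.float64(0.2), 0],[[-2.5, 30.4, 7.4], np.float64(0.2), 0],
pos [528.5 -65.4 248.2] jaw 8.6 D [ 41.5 115.4  51.8] dj -1.0 n 4 F [ 0.2 -0.3  0.1] w -0.1 t 80.72 q7 0.23
[[-13.9, 25.8, 15.9], np.float64(0.2), 0],[[-13.9, 25.8, 15.7], np.float64(0.2), 0],[[-13.9, 25.9, 15.6], np.float64(0.2), 0],[[-13.9, 25.9, 15.5], np.float64(0.2), 0],
```

Emit:
apply_moves(targets=[[[-14,25,15],0.2,0],[[-14,25,15],0.2,0],[[-14,25,15],0.2,0],[[-8,20,8],0,0],[[0,0,0],0,0]])

```text
clock: 81.35
eef_pos: [564.5, 33.9, 294.0]
tool_rot: [-0.759, 1.423, -0.638]
force: [-0.1, -0.8, -0.7]
width: 0.1
```

```bash
python3 - <<'E'
from h import *
snap('wrist','pics/w40.png')
s,R=st(); print(s['eef_pos'],R.round(3).tolist())
E
ls pics/w40*
```

```text
[563.9  32.2 293.8] [[0.117, -0.113, 0.987], [-0.089, 0.988, 0.124], [-0.989, -0.102, 0.106]]ls: cannot access 'pics/w40*': No such file or directory
```

```bash
ls -t pics|head -3; find . -newer h.py -name '*w40*'; grep -n -A6 'def snap' h.py; python3 - <<'E'
from h import *
import cv2
p,d=eyes.get_image('wrist'); cv2.imwrite('pics/w40.png',p)
E
```

```text
v34_side.png
v34_scene.png
t34_scene.png
17:def snap(n,f=None):
18-    p=eyes.camera_params(n);im,d=eyes.get_image(n)
19-    if f: cv2.imwrite("pics/"+f,im)
20-    return p,im,d
21-def st():
22-    s=status.read_state();R=Ro.from_euler('xyz',s["tool_rot"]).as_matrix()
23-    return s,R
```

View pics/w40.png

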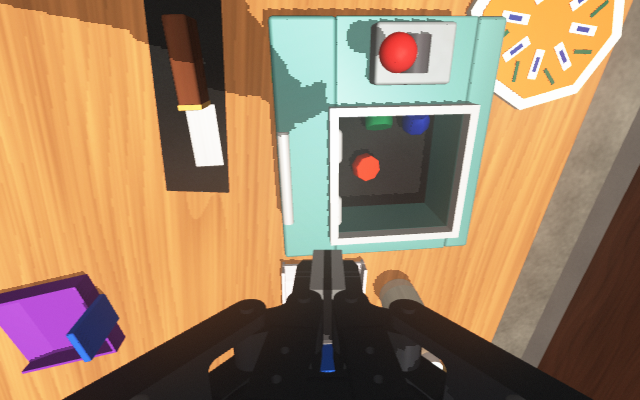

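All three stones (green 378,122; blue 415,122; red 366,167) lie in the hopper; the switch ball is at (398,52).

```bash
python3 - <<'E'
from h import *
p,im,d=snap('scene','s40.png')
P=M(-78,116,230);print(P)
plan(P,7.6,35,claw=0)
E
```

```text
[569.9 126.9 230. ]
pos [563.2  31.2 293.5] jaw 7.1 D [  6.8  95.6 -63.5] dj 0.5 n 4 F [-0.8  0.2 -0.6] w 0.0 t 81.50 q7 0.00
[[13.8, 25.1, 2.9], np.float64(-0.1), 0],[[13.8, 25.1, 3.0], np.float64(-0.1), 0],[[13.8, 25.0, 3.1], np.float64(-0.1), 0],[[13.8, 25.0, 3.1], np.float64(-0.1), 0],
```

View pics/s40.png

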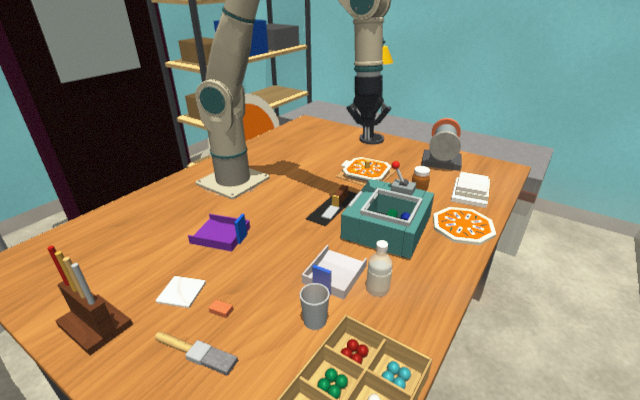

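Emit:
apply_moves(targets=[[[0,24,1],0,0],[[0,24,1],0,0],[[10,24,2],0,0],[[15,15,3],0,0],[[15,0,0],0,0],[[0,0,0],0,0]])

```text
clock: 82.25
eef_pos: [564.4, 104.4, 241.7]
tool_rot: [-0.82, 1.423, -0.718]
force: [-0.7, 0.4, 0.2]
width: 0.0
```

```bash
python3 - <<'E'
from h import *
s,R=st(); print(R.round(3).tolist(),minv(s['eef_pos']))
plan(M(-72,117,172),7.6,30,claw=0)
E
```

```text
[[0.111, -0.096, 0.989], [-0.097, 0.99, 0.107], [-0.989, -0.108, 0.1]] [-86.5  94.4 241.7]
pos [564.4 104.4 241.7] jaw 6.2 D [ 11.4  24.3 -69.7] dj 1.4 n 3 F [-0.7  0.4  0.2] w 0.0 t 82.25 q7 -0.16
[[22.6, 10.1, 2.3], np.float64(-0.5), 0],[[22.6, 10.1, 2.4], np.float64(-0.5), 0],[[22.6, 10.1, 2.5], np.float64(-0.5), 0],
```

Emit:
apply_moves(targets=[[[5,10,0],-0.5,0],[[20,10,0],-0.5,0],[[22,9,1],-0.5,0],[[15,0,1],0,0],[[0,0,0],0,0]])

```text
clock: 82.88
eef_pos: [572.2, 126.3, 176.7]
tool_rot: [-0.829, 1.421, -0.702]
force: [-0.0, 0.2, -0.4]
width: 0.1
```

```bash
python3 - <<'E'
from h import *
s,R=st(); print(R.round(3).tolist(),minv(s['eef_pos']))
plan(M(-60,117,173),7.6,30,claw=0)
p,im,d=snap('side','d40.png'); snap('wrist','w41.png')
E
```

```text
[[0.114, -0.12, 0.986], [-0.097, 0.987, 0.131], [-0.989, -0.11, 0.101]] [-75.9 115.1 176.7]
pos [572.2 126.3 176.7] jaw 7.6 D [15.5  4.  -3.7] dj 0.0 n 1 F [-0.   0.2 -0.4] w 0.1 t 82.88 q7 -0.17
[[5.1, 2.5, 15.4], np.float64(-0.0), 0],
```

View pics/d40.png

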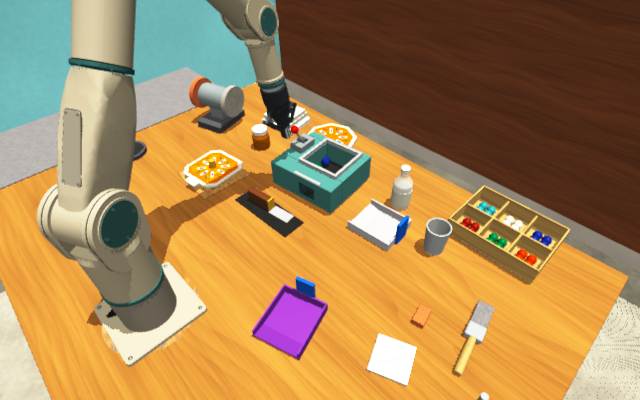

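View pics/w41.png

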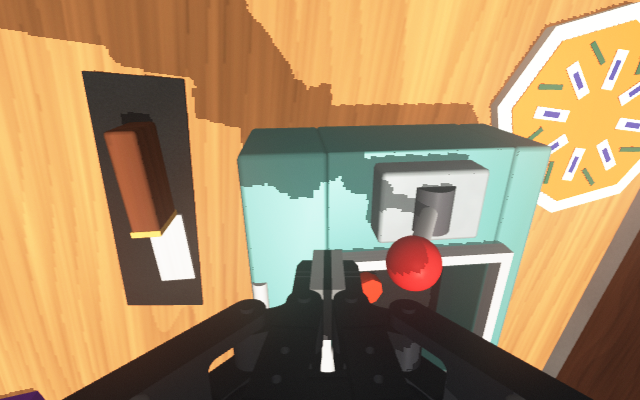

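Emit:
apply_moves(targets=[[[0,2,15],0,0],[[0,0,15],0,0],[[0,0,14],0,0],[[0,0,14],0,0],[[0,0,10],0,0],[[0,0,0],0,0]])

```text
clock: 83.72
eef_pos: [639.4, 136.8, 197.6]
tool_rot: [-0.787, 1.421, -0.664]
force: [-0.6, -0.7, 0.0]
width: -0.4
```

```bash
python3 - <<'E'
from h import *
s,R=st(); print(R.round(3).tolist(),minv(s['eef_pos']),s['force'])
plan(M(8,117,176),7.6,30,claw=0)
E
```

```text
[[0.118, -0.116, 0.986], [-0.092, 0.988, 0.127], [-0.989, -0.106, 0.106]] [ -7.8 116.7 197.6] [-0.6 -0.7  0. ]
pos [639.4 136.8 197.6] jaw 7.3 D [ 15.7   2.4 -21.6] dj 0.3 n 1 F [-0.6 -0.7  0. ] w -0.4 t 83.72 q7 -0.14
[[23.0, 2.8, 13.5], np.float64(-0.3), 0],
```

```bash
python3 - <<'E'
from h import *
import cv2
p,im,d=snap('side'); cv2.imwrite('pics/d41.png',cv2.resize(im[80:200,230:390],None,fx=4,fy=4,interpolation=2)); snap('wrist','w42.png')
E
```

View pics/d41.png

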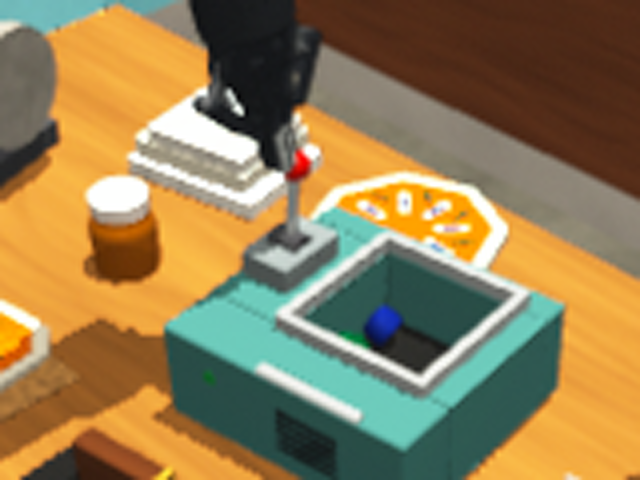

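View pics/w42.png

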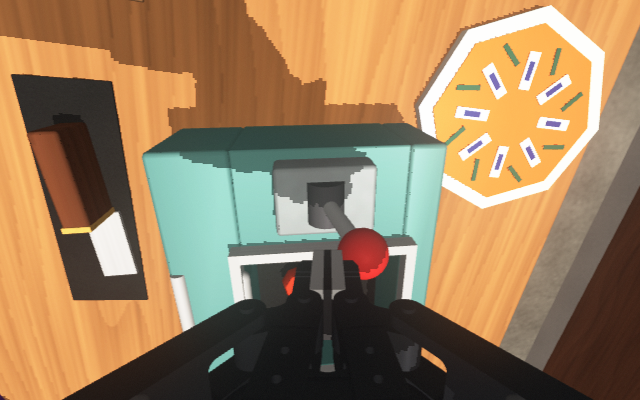

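Emit:
apply_moves(targets=[[[0,0,-18],0,0],[[12,0,0],0,0],[[12,0,0],0,0],[[2,0,15],0,0],[[2,0,13],0,0],[[2,0,8],0,0],[[2,0,6],0,0],[[0,0,0],0,0]])

```text
clock: 84.82
eef_pos: [654.3, 134.3, 160.5]
tool_rot: [-0.982, 1.44, -0.86]
force: [-0.2, 0.9, 1.8]
width: -0.0
```

```bash
python3 - <<'E'
from h import *
import cv2
s,R=st(); print(minv(s['eef_pos']),s['force'])
p,im,d=snap('side'); cv2.imwrite('pics/d42.png',cv2.resize(im[80:200,230:390],None,fx=4,fy=4,interpolation=2))
E
```

```text
[  6.6 112.2 160.5] [-0.2  0.9  1.8]
```

View pics/d42.png

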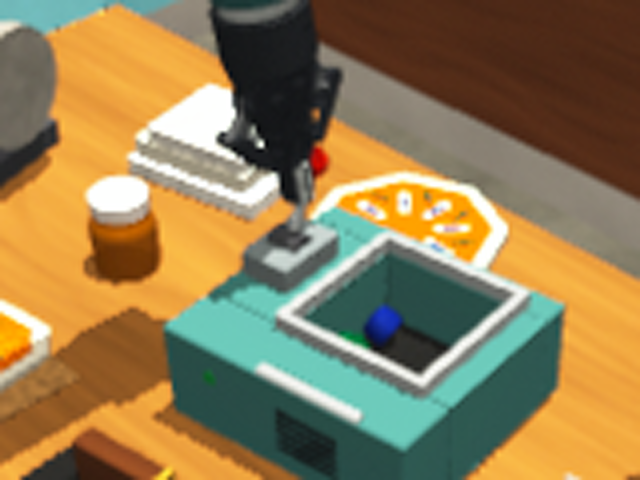

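Emit:
apply_moves(targets=[[[-5,3,4],0,0],[[-2,0,4],0,0],[[0,0,4],0,0],[[0,0,0],0,0]])

```text
clock: 85.38
eef_pos: [653.6, 136.4, 162.6]
tool_rot: [-1.207, 1.45, -1.086]
force: [-2.3, 0.1, 0.7]
width: 0.3
```

```bash
python3 - <<'E'
from h import *
import cv2
s,R=st(); print(minv(s['eef_pos']),s['force'],s['torque'])
ps=[]
for c in('side','scene'):
    p,im,d=snap(c); P=cloud(p,d).reshape(-1,3) if cloud(p,d) is not None else None
    m=((im[...,2]>130)&(im[...,1]<60)&(im[...,0]<60)).reshape(-1)
    Q=np.array([minv(x) for x in P[m]]);k=(abs(Q[:,0])<90)&(abs(Q[:,1]-118)<40)&(Q[:,2]>140)
    print(c,k.sum(),Q[k].mean(0).round(1),Q[k].min(0).round(1),Q[k].max(0).round(1))
E
```

```text
[  6.1 114.4 162.6] [-2.3  0.1  0.7] [0.1 0.2 0. ]
side 22 [ 29.6 109.  189.6] [ 23.3 104.6 180.6] [ 38.  117.7 196.7]
scene 35 [ 35.1 113.1 188.5] [ 23.5 106.8 179.9] [ 43.9 120.3 195.6]
```

Emit:
apply_moves(targets=[[[0,0,15],0,0],[[0,0,20],0,0],[[0,0,20],0,0],[[0,0,0],0,0]])

```text
clock: 85.98
eef_pos: [649.2, 135.8, 163.4]
tool_rot: [-2.224, 1.423, -2.108]
force: [3.4, -0.4, -0.8]
width: -0.0
```

```bash
python3 - <<'E'
from h import *
import cv2
s,R=st(); print(minv(s['eef_pos']),s['force'],s['torque'],R.round(3).tolist())
for c in('side','scene'):
    p,im,d=snap(c); P=cloud(p,d).reshape(-1,3)
    m=((im[...,2]>130)&(im[...,1]<60)&(im[...,0]<60)).reshape(-1)
    Q=np.array([minv(x) for x in P[m]]);k=(abs(Q[:,0])<90)&(abs(Q[:,1]-118)<40)&(Q[:,2]>140)
    print(c,k.sum(),Q[k].mean(0).round(1),Q[k].min(0).round(1),Q[k].max(0).round(1))
E
```

```text
[  1.7 114.3 163.4] [ 3.4 -0.4 -0.8] [ 0.2 -0.2 -0. ] [[-0.075, -0.12, 0.99], [-0.126, 0.986, 0.11], [-0.989, -0.117, -0.089]]
side 24 [ 28.  108.4 190.4] [ 17.7 104.2 181.2] [ 38.7 114.2 206.9]
scene 33 [ 35.  111.7 188.6] [ 24.  104.4 179.8] [ 44.1 117.3 196.4]
```

Emit:
apply_moves(targets=[[[0,0,-10],0,0],[[0,0,-20],0,0],[[0,0,-25],0,0],[[-20,0,-20],0,0],[[-40,0,-5],0,0],[[-40,0,0],0,0],[[0,0,0],0,0]])

```text
clock: 86.95
eef_pos: [585.5, 141.3, 272.1]
tool_rot: [-2.041, 1.442, -1.925]
force: [0.4, -0.8, 0.0]
width: 0.2
```

```bash
python3 - <<'E'
from h import *
import cv2
s,R=st(); print(s['clock'],s['eef_pos'],minv(s['eef_pos']),s['force'],R[:,0].round(3))
for c in('side','scene'):
    p,im,d=snap(c,c+'43.png'); P=cloud(p,d).reshape(-1,3)
    m=((im[...,2]>130)&(im[...,1]<60)&(im[...,0]<60)).reshape(-1)
    Q=np.array([minv(x) for x in P[m]]);k=(abs(Q[:,0])<90)&(abs(Q[:,1]-118)<40)&(Q[:,2]>140)
    print(c,k.sum(),Q[k].mean(0).round(1),Q[k].min(0).round(1),Q[k].max(0).round(1))
    cv2.imwrite('pics/%s43b.png'%c,cv2.resize(im[80:200,230:390] if c=='side' else im[140:260,340:500],None,fx=4,fy=4,interpolation=2))
E
```

```text
86.95 [585.5 141.3 272.1] [-60.6 128.2 272.1] [ 0.4 -0.8  0. ] [-0.  -0.1 -1. ]
side 38 [ 26.9 112.3 189.9] [ 18.7 103.8 180.4] [ 36.  124.5 198.2]
scene 29 [ 35.3 111.9 188. ] [ 25.4 107.5 181.2] [ 44.2 118.5 197.2]
```

View pics/side43b.png

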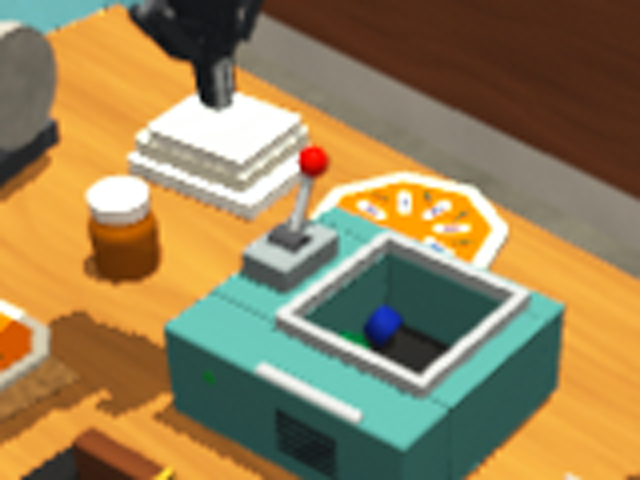

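View pics/scene43b.png

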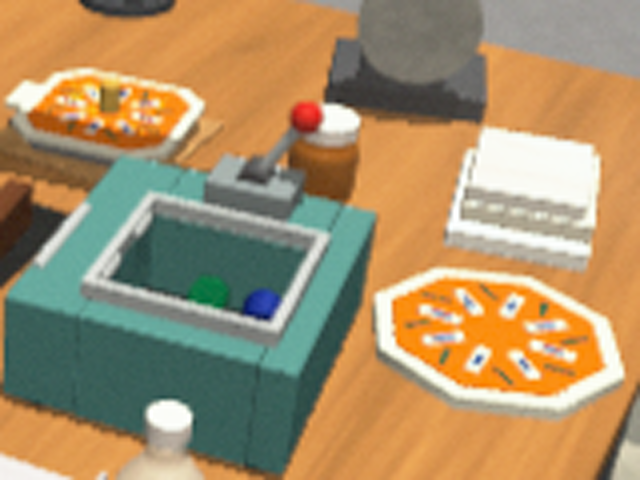

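View pics/scene43.png

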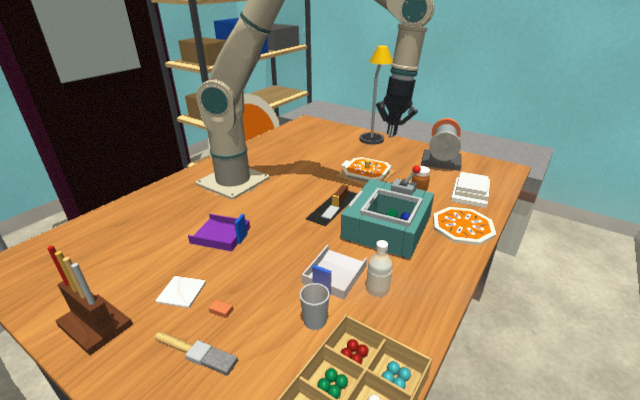

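```bash
python3 - <<'E'
from h import *
import cv2
A=[];b=[]
for c,(r0,r1,c0,c1) in (('side',(110,130,300,320)),('scene',(160,178,408,425))):
    p,im,d=snap(c); m=(im[...,2].astype(int)>110)&(im[...,1]<90)&(im[...,0]<90)
    mm=np.zeros_like(m); mm[r0:r1,c0:c1]=m[r0:r1,c0:c1]
    v,u=np.nonzero(mm); u=(u.min()+u.max())/2; v=(v.min()+v.max())/2; print(c,u,v,mm.sum())
    K=np.array([[p['fx'],0,p['cx']],[0,p['fy'],p['cy']],[0,0,1]]);Rr=np.array(p['R']);t=np.array(p['t'])
    A.append(K@np.c_[Rr,t]);b.append([u,v])
X=cv2.triangulatePoints(A[0],A[1],np.array(b[0],float),np.array(b[1],float)).ravel();X=X[:3]/X[3]
q=np.array(minv(X));print(q, np.arctan2(q[0],q[2]-122)+.5)
for Pm,uv in zip(A,b):
  for a in (.9,1.0):
    w=M(70*np.sin(a-.5),118,122+70*np.cos(a-.5)); h=Pm@np.r_[w,1]; print(a,h[:2]/h[2],uv)
E
```

```text
side 308.0 120.5 46
scene 415.5 171.5 55
[ 34.4 117.6 178.5] 1.0462845768406352
0.9 [306.6 120.1] [np.float64(308.0), np.float64(120.5)]
1.0 [307.9 120.1] [np.float64(308.0), np.float64(120.5)]
0.9 [414.  167.9] [np.float64(415.5), np.float64(171.5)]
1.0 [415.9 169.2] [np.float64(415.5), np.float64(171.5)]
```

```bash
python3 -c "
from cell import status,ctrl
print(status.read_state()['qd']); print(ctrl.finish_job())"
```

```text
[ 0.00097313  0.0099242  -0.00146203  0.00415109 -0.00060497  0.00631745
 -0.0003411 ]
the job is handed in; nothing more can be done
None
```

I finished the job in the order asked and handed it in at about 87 s of the 210 s allowed.

I levered the lid off with the pry iron and laid the iron flat on its rubber mat, then lifted the lid onto the cork mat. The three stones present (red, green and blue; I saw no fourth) were gathered in the tray on the bench and tipped into the mouth. I then set the tray back flat on the bench and threw the switch.

**Last checks:**
- **Stones:** all three lie in the hopper in the wrist view taken from above.
- **Switch:** the ball triangulates to machine (34, 118, 178) mm, about 1.0 rad. The lever was against its stop and stayed there after the fingers backed off.
- **Lid:** right way up, about 3.5 mm off the mat's centre.
- **Iron, tray and other objects:** the iron and tray lie flat, the cup, bottle, jar, tile, brush and sanding block look undisturbed, and the arm is clear of everything.

**What did not go cleanly:**
- On the first push at the switch the fingertips drifted upward, so I backed off, went lower and pushed again.
- On the last push the tool tilted against the lever's stop. The highest wrist force I read there was about 3.4 N, and the cause was not clear.
- The ball's height read low by about 5 mm in the two-view fix, and its x position differed by 8 mm between the two cameras' depth readings. Both agree with the lever being fully over.

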